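Release a carved panel from its holding fixture

ROBOT

A 7-joint arm with a two-finger parallel gripper is mounted at the origin on a cart in front of the work surface, level with it; the furniture and walls round the work are solid. World frame = base frame: x ahead of the robot, y to its left, z up, the work surface at z = 0. Lengths are in mm, angles in rad, forces in N, time in s.
With the tool pointing down it reaches from about 425 to 875 mm from the base axis. Payload 8.4 kg.
Tool frame: the origin (TCP) lies at the centre of the arm's flange, where the gripper is bolted on; the fingertips stand 173 mm ahead of it and the grasp point (between the pads) lies 155 mm ahead of it; z points along the fingers, y is the direction in which the jaws open and shut (so a half turn about z gives the same grasp; the last joint's range is limited). The gripper opens to 85 mm and grips with 20 to 120 N. Pads are 22 mm wide; open, the fingers measure 114 mm over their backs; the gripper's body (76 mm by 85 mm) begins 54 mm behind the grasp point. The pads swing forward as they close: fully open they stand 13 mm farther back than shut.
Start: joints at [-1.282, 0.333, 0.04, 1.465, -0.013, 1.343, -0.059], TCP at [245.802, 601.71, 404.708] pointing down, gripper open.
Joint ranges: [-2.58, 2.58], [-0.38, 2.09], [-1.3, 1.39], [0.25, 2.4], [-1.5, 4.64], [0.08, 2.09], [-2.65, 2.65]. Speed limits (rad/s): [2.22, 2.22, 2.79, 2.79, 3.14, 3.14, 3.14].

INTERFACE

Orientations are given as a unit quaternion [w, x, y, z].
In Python, from plant import get_obs, capture, camera_model, job_done, cut_out, landmark_of gives the robot as it stands. The module is installed in compiled form; this text tells all that it offers.
- The arm moves only by the tool step_arm, never from a script. Its argument "steps" is a list of rows, each an object of numbers: "dx", "dy", "dz": the shift along the tool's x, y, z in cm; "wx", "wy", "wz": the turn, a rotation vector about the tool's x, y, z in degrees; "claw": the opening, from 0 (shut) to 1 (fully open). A call has 1 to 12 rows; each row is the pose to reach, as a shift and turn from the pose commanded when the call began, along the tool's axes at that moment; what a row does not reach only later rows make up. A row lasts 1/10 s, in which the tool goes at most 50 mm and 8.59 degrees, less where a joint would pass 70% of its speed; a pose out of reach is approached as far as the arm can. A call with a gripper value outside its range is refused whole. The fingers move at their own pace and stop on an object; the grip force is fixed at half the most. Time passes only in rows, so rows that repeat a pose let the fingers close. It gives the time, the measured TCP pose, the force and the opening at its end, in the units of the state.
- get_obs(): the state, without advancing time (a new reading comes with each control period).
- capture(name): name is "scene" or "top" or "wrist"; returns the picture (384x512x3 uint8, red, green, blue); there is no depth.
- camera_model(name): a dict with "mtx" (3x3 intrinsics, pixels), "origin" and "rotation" of the camera in the world. Camera axes: x right, y up, looking along -z (the intrinsics and any distortion apply to the point x, -y, -z); pixel columns grow to the right and rows downward; lengths in mm; the calibration is good to about 2 mm. A picture is of the moment at which its call begins: read the wrist's pose just before it. camera_model takes no time and is no camera call; for the wrist camera it gives the pose at the moment of the call.
- job_done(): hands the job in, once; it reports no verdict.
Trained networks look in the newest picture that a camera, given by its name, has taken for a name from the list of things; names that differ only in an ending like _2 or _b are one class to them, and where a whole thing is asked for, a point or a joint stands for the part that bears it (a point fixed in the world has none). Each returns a list of dicts, best first, with "confidence" (0 to 1); they miss things now and then, are a little off and sometimes report something else, mostly with a low value. They report only what shows in the picture. A call takes as long as a camera call. They do not tell look-alikes from the thing itself.
- cut_out(camera, label): "region" (384x512 bool, what is visible of it) and "box" ([left, top, right, bottom] in pixels, round what is visible of it).
- landmark_of(camera, label): "location" ([column, row] in pixels: a listed point, or the origin of a listed thing).
The state is a dict: "time": time; "qpos": joint angles; "dq": joint speeds; "joint_efforts": joint torques, N m; "eef_pos": TCP position; "tcp_rot": TCP orientation; "contact_force": force on the tool from outside, world axes, zero at the start; "moment": the same for the moment, N m; "opening": finger opening in mm.
Only numpy, scipy, OpenCV 4.12 (cv2) and the standard library are available. Lean on these libraries where they do the work, as an engineer would, in place of code of your own. Each camera call takes 0.05 s, during which the arm holds its last target.

TASK

The carved panel is finished: throw the clamp lever back to open it, then turn every hold-down dog until its long foot lines up with its slot, draw it up out through the guard plate, and put all the dogs in the open wooden case. Lift the panel off and lay it carved side up, lengthwise and centred, on the cork-faced rest. Leave the clamp lever swung back to its upright, closed position and the case lid pressed shut past its spring catch, and leave the plane, the whetstone and the roll of tape where they are.

Things in the scene. Friction and masses are not known exactly. Their poses are not given: they have to be found in the camera images.
- fixture: Carving fixture, fixed: dark wood box 216 x 182 mm under a 6 mm metal guard plate whose top is 36 mm above the bench. Origin: centre of its underside; x along its length, clamp lever at the -x end, z up. Four through slots in the plate, 63 mm long (x), 26 mm wide; hollow below, 19 mm deep
- slot1 (a point): Centre of slot 1, on the guard plate's top face (fixture x = -22 mm, y = +50 mm); axes as the fixture's, the slot's 63 mm length along x
- slot2 (a point): Centre of slot 2, on the guard plate's top face (fixture x = -22 mm, y = -50 mm); axes as the fixture's, the slot's 63 mm length along x
- slot3 (a point): Centre of slot 3, on the guard plate's top face (fixture x = 56 mm, y = +50 mm); axes as the fixture's, the slot's 63 mm length along x
- slot4 (a point): Centre of slot 4, on the guard plate's top face (fixture x = 56 mm, y = -50 mm); axes as the fixture's, the slot's 63 mm length along x
- dog1: Dark steel hold-down dog in slot 1, 86 mm tall, 0.16 kg (two or three of the four dogs, all alike, are present). Origin: centre of the foot's underside, z up the shank, x along foot, nose and grip alike. Foot 56 (x) x 18 x 12 mm high; shank 16 mm round; collar 36 mm round at z = 20 to 26, resting on the plate; nose 18 mm wide to x = +39, z = 43 to 51; flat grip on top 56 (x) x 12 mm (y), z = 50 to 86
- dog2: The same kind of dog, in slot 2. At first each dog's foot hangs in the hollow 2 mm below the plate, crosswise to the slot (its x 61 to 82 degrees off the slot's length, the nose lapping over the panel's edge, 1 mm above it). It lifts out only with its x in line with the slot, either way round. Out of the slot it stands by itself on its foot
- dog3: The same kind of dog, in slot 3
- dog4: The same kind of dog, in slot 4
- panel: Carved panel of pale wood, 160 x 58 x 22 mm, about 0.13 kg, three rosettes on its upper face. Origin: centre of its underside; x along its 160 mm length, z up out of the carved face. At first it lies on the guard plate between the two rows of slots, length along the fixture's x, centre near fixture x = +20 mm, held down by the dogs and the clamp
- cork_rest: Loose board 160 x 94 mm, 16 mm high, 0.9 kg, cork on top, lying on a 3 mm thick leather mat. Origin: centre of its underside; x along its 160 mm length, z up. Its pose changes if it is knocked
- clamp_lever (a joint): Clamp lever at the -x end of the fixture, rad: 0 = closed (black-sleeved handle upright, short arm with a rubber foot 1 mm above the end of the panel), 1.6 = fully open (handle laid back level towards fixture -x, arm standing up). Hinge axis along fixture y; stays where it is left; friction 0.16 N m
- lever_grip (a point): Middle of the lever's sleeve, 68 mm from the hinge axis; the sleeve is 20 x 20 mm thick and 46 mm long and ends 17 mm beyond this point. When closed it is above the hinge, 5 mm towards fixture -x
- lever_pivot (a point): Point on the lever's hinge axis, mid-width, 62 mm above the bench; axes as the fixture's
- case: Clamshell case of brown wood, fixed, outside 116 mm (x) x 226 mm (y), the lower half 48 mm high, walls and floor 8 mm thick, one open space inside (100 x 210 mm). Origin: centre of its underside; hinge on its +x side, catch in the middle of its -x side, z up
- case_floor (a point): Centre of the inner floor of the case, 8 mm above the bench; axes as the case's
- case_lid (a joint): Lid of the case, rad: 0 = shut, 1.75 = fully open, a little past upright. A stiff hinge (0.28 N m) holds it at any angle. The lid is a tray, 52 mm deep inside, 60 mm outside. A bead on its front tongue meets the spring roller catch at about 0.1 rad; some 10 N at the front edge snaps it past, and the catch then holds it shut
- lid_hinge (a point): Middle of the lid's hinge axis (along case y), 48 mm above the bench; axes as the case's
- lid_front (a point): Middle of the outer front edge of the lid's top face: 116 mm from the hinge along the lid, 60 mm out from the plane of its rim
- plane: Block plane 50 x 150 x 62 mm, stays where it is; origin: centre of its underside, y along its length
- stone: Whetstone in a wooden tray 60 x 150 x 30 mm, stays where it is; origin: centre of its underside, y along its length
- tape_roll: Roll of masking tape, 87 mm across, 24 mm high, stays where it is; origin: centre of its underside
Things that resemble listed ones, but are neither listed nor needed, are in the scene too. Leave any orange look-alike of the dog4 alone.

How it is judged (in metres and radians):
On the way, in this order (a step that is already met when the one before it is completed fails the run):
1. the clamp lever is thrown open while the panel still lies in the fixture (value of joint clamp_lever above 1.35 rad and horizontal distance between panel and fixture below 0.06 m), for 0.2 s.
2. every dog that was there is in the case and the panel is off the fixture (x of dog1 in the frame of case_floor between -0.058 and 0.058 m and y of dog1 in the frame of case_floor between -0.112 and 0.112 m and z of dog1 in the frame of case_floor between -0.01 and 0.07 m and x of dog2 in the frame of case_floor between -0.058 and 0.058 m and y of dog2 in the frame of case_floor between -0.112 and 0.112 m and z of dog2 in the frame of case_floor between -0.01 and 0.07 m and x of dog3 in the frame of case_floor between -0.058 and 0.058 m and y of dog3 in the frame of case_floor between -0.112 and 0.112 m and z of dog3 in the frame of case_floor between -0.01 and 0.07 m and x of dog4 in the frame of case_floor between -0.058 and 0.058 m and y of dog4 in the frame of case_floor between -0.112 and 0.112 m and z of dog4 in the frame of case_floor between -0.01 and 0.07 m and horizontal distance between panel and fixture above 0.1 m), for 0.2 s.
At the end, for the whole second after the job is handed in: every dog inside the case, at rest; case lid shut past its catch (under 0.04 rad); panel carved side up, flat and at rest on the cork rest, within 30 mm lengthwise and 25 mm crosswise of its centre and 0.3 rad of its length; clamp lever closed again (under 0.12 rad) (x of dog1 in the frame of case_floor between -0.058 and 0.058 m and y of dog1 in the frame of case_floor between -0.112 and 0.112 m and z of dog1 in the frame of case_floor between -0.01 and 0.07 m and x of dog2 in the frame of case_floor between -0.058 and 0.058 m and y of dog2 in the frame of case_floor between -0.112 and 0.112 m and z of dog2 in the frame of case_floor between -0.01 and 0.07 m and x of dog3 in the frame of case_floor between -0.058 and 0.058 m and y of dog3 in the frame of case_floor between -0.112 and 0.112 m and z of dog3 in the frame of case_floor between -0.01 and 0.07 m and x of dog4 in the frame of case_floor between -0.058 and 0.058 m and y of dog4 in the frame of case_floor between -0.112 and 0.112 m and z of dog4 in the frame of case_floor between -0.01 and 0.07 m and angle between panel's own z axis and vertical below 0.1 rad and angle between the x axis of panel and the x axis of cork_rest, either way round below 0.3 rad and x of panel in the frame of cork_rest between -0.03 and 0.03 m and y of panel in the frame of cork_rest between -0.025 and 0.025 m and z of panel in the frame of cork_rest between 0.012 and 0.022 m and linear speed of each of dog1, dog2, dog3, dog4, panel below 0.02 m/s and value of joint case_lid below 0.04 rad and value of joint clamp_lever below 0.12 rad); the robot touches nothing.
It fails at once if the block plane is shoved more than 40 mm (distance of plane from where it was at the start of the episode above 0.04 m).
It fails at once if the whetstone is shoved more than 40 mm (distance of stone from where it was at the start of the episode above 0.04 m).
It fails at once if the roll of tape is shoved more than 40 mm (distance of tape_roll from where it was at the start of the episode above 0.04 m).
Of dog1, dog2, dog3, dog4 only 2 to 3 are there at a start; the rules pass over those that are not, and their reading is None.
At some moment in a run one of cork_rest may be knocked a few centimetres aside while the robot is not near it.
Once in a run the grip may slacken for a moment while it holds something.
It also fails if it takes over 208 s, if anything falls off the work surface, if the arm or the gripper's body presses on something with over 40 N, if the wrist force passes 120 N, or if a joint passes its speed limit or range.

## Working session

There is one attempt and no reset: what is moved stays moved. The work goes in short steps, Python scripts to look and compute and a tool call to move; the robot and the scene stay as the last step left them, time stands still between calls to the robot, and variables do not carry over. Pictures are saved under pics/ and viewed, and the job is handed in when it is done.

Besides the shell and the picture viewer there is one more tool, called after ">>>" by a JSON object that holds its "fn" and its "kwargs", one argument or row to a line. step_arm: Moves the arm, as the interface text tells. Its arguments: {"type":"object","properties":{"steps":{"type":"array"}},"required":["steps"]}

```bash
mkdir -p pics; cat > h.py <<'E'
import numpy as np,cv2
from plant import *
from scipy.spatial.transform import Rotation as R
def cam(n):
    m=camera_model(n); return np.array(m['mtx'],float),np.array(m['origin'],float),np.array(m['rotation'],float),m
def ray(n,px,z,m=None):
    K,o,Rm,_=m or cam(n); d=np.linalg.inv(K)@np.array([px[0],px[1],1.]); d=Rm@np.array([d[0],-d[1],-d[2]])
    return o+d*(z-o[2])/d[2]
def proj(n,p,m=None):
    K,o,Rm,_=m or cam(n); c=Rm.T@(np.array(p,float)-o); c=K@np.array([c[0],-c[1],-c[2]]); return c[:2]/c[2]
def shot(n,f,scale=1.5):
    im=capture(n); cv2.imwrite('pics/'+f,cv2.resize(im[:,:,::-1],None,fx=scale,fy=scale,interpolation=cv2.INTER_CUBIC)); return im
def st():
    o=get_obs(); q=o['tcp_rot']; r=R.from_quat([q[1],q[2],q[3],q[0]])
    return o,np.array(o['eef_pos']),r
E
python3 - <<'E'
from h import *
for n in ['scene','top','wrist']:
    shot(n,n+'0.png'); m=camera_model(n); print(n,{k:(np.round(v,3).tolist() if not isinstance(v,str) else v) for k,v in m.items()})
for n in ['scene','top']:
    for l in ['fixture','slot1','slot2','slot3','slot4','dog1','panel','cork_rest','lever_grip','lever_pivot','case','case_floor','lid_hinge','lid_front','plane','stone','tape_roll']:
        print(n,l,[(np.round(d['location'],1).tolist(),round(d['confidence'],2)) for d in landmark_of(n,l)])
o=get_obs();print(o)
E
```

```text
scene {'mtx': [[403.911, 0.0, 253.722], [0.0, 403.911, 191.913], [0.0, 0.0, 1.0]], 'origin': [1291.415, 24.308, 713.279], 'rotation': [0.526, 0.244, 0.359, 0.731]}
top {'mtx': [[361.994, 0.0, 252.07], [0.0, 361.994, 189.568], [0.0, 0.0, 1.0]], 'origin': [451.529, -249.973, 1006.596], 'rotation': [0.716, 0.038, -0.038, -0.696]}
wrist {'mtx': [[330.676, 0.0, 255.899], [0.0, 330.676, 185.518], [0.0, 0.0, 1.0]], 'origin': [184.034, 625.979, 373.266], 'rotation': [0.823, -0.112, -0.074, 0.553]}
scene fixture [([337.0, 228.6], 0.58), ([352.0, 230.7], 0.38)]
scene slot1 [([355.5, 232.0], 0.98), ([341.2, 202.4], 0.85), ([308.7, 208.0], 0.65), ([322.8, 235.4], 0.57)]
scene slot2 [([355.5, 232.0], 0.98), ([341.2, 202.4], 0.85), ([308.7, 208.0], 0.65), ([322.8, 235.4], 0.57)]
scene slot3 [([355.5, 232.0], 0.98), ([341.2, 202.4], 0.85), ([308.7, 208.0], 0.65), ([322.8, 235.4], 0.57)]
scene slot4 [([355.5, 232.0], 0.98), ([341.2, 202.4], 0.85), ([308.7, 208.0], 0.65), ([322.8, 235.4], 0.57)]
scene dog1 [([349.8, 239.1], 0.76), ([307.8, 213.4], 0.73), ([320.9, 240.1], 0.56), ([151.2, 201.8], 0.56)
[... 1806 characters left out ...]
ray([-1.28224436,  0.33320271,  0.0398952 ,  1.46538242, -0.01342832,
        1.3433192 , -0.05848228]), 'dq': array([-3.84151306e-04, -9.10114413e-05,  1.18675943e-03,  7.20851171e-04,
        1.39848665e-04,  6.21828251e-04,  1.48703678e-03]), 'joint_efforts': array([-1.48840991e-05, -6.58308506e+01,  1.36288147e+00, -4.05803311e+01,
        1.65883644e-02,  3.28785980e-03,  1.74098756e-05]), 'eef_pos': array([245.76807131, 601.7255961 , 404.71467561]), 'tcp_rot': array([-2.13082136e-05,  1.92670813e-01,  9.81263449e-01, -2.03186027e-05]), 'contact_force': array([ 1.35786068,  0.34867631, -0.62554668]), 'moment': array([ 0.03435664, -0.04686169,  0.02748245]), 'opening': 85.09509614210961}
```

View pics/top0.png

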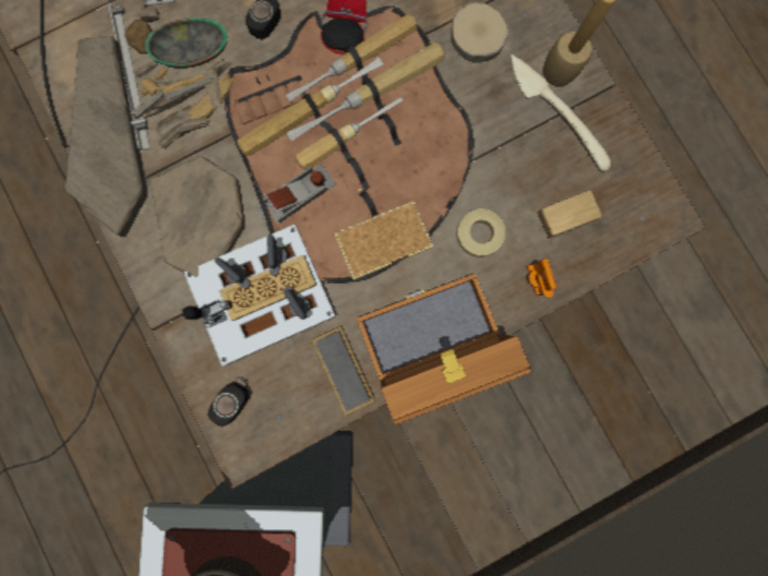

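View pics/scene0.png

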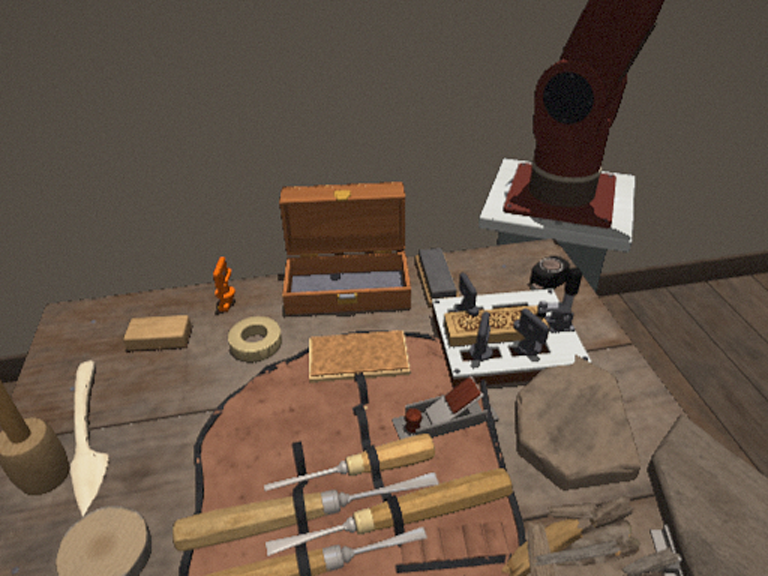

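```bash
sed -i 's/np.array(m\[.rotation.\],float),m$/R.from_quat(np.array(m["rotation"],float),scalar_first=True).as_matrix(),m/' h.py; grep -n scalar_first h.py; python3 - <<'E'
from h import *
t=cam('top');s=cam('scene')
print('slots',[ray('top',p,36,t)[:2].round(1).tolist() for p in [[172.7,217.1],[199,201.8],[184,167.3],[157.8,181]]])
print('slots sc',[ray('scene',p,36,s)[:2].round(1).tolist() for p in [[355.5,232.0],[341.2,202.4],[308.7,208.0],[322.8,235.4]]])
for l,z,a,b in [('fixture',0,[173.7,198.8],[337,228.6]),('panel',36,[180.6,192.7],[327.9,223.5]),('pivot',62,[133.5,210.5],[373.6,207.2]),('grip',130,[127,208.2],[383.4,185.9]),('case',8,[283.6,218.4],[232.3,190.6]),('hinge',48,[291.3,237],[229.7,168.5]),('rest?',3,[257.5,160.5],[238.6,241.1]),('stone',0,[227.1,246.2],[289.3,187.3]),('plane',0,[195.9,132.4],[293.9,280.5]),('tape',0,[318.6,156],[171.6,228.7])]:
    print(l,ray('top',a,z,t)[:2].round(1),ray('scene',b,z,s)[:2].round(1))
E
```

```text
5:    m=camera_model(n); return np.array(m['mtx'],float),np.array(m['origin'],float),R.from_quat(np.array(m["rotation"],float),scalar_first=True).as_matrix(),m
slots [[475.7, -38.2], [518.6, -106.7], [611.3, -62.0], [571.9, 7.0]]
slots sc [[565.6, 13.0], [467.3, -37.4], [514.4, -112.1], [600.6, -58.2]]
fixture [527.6 -30.5] [529.  -33.5]
panel [541.8 -56.1] [556.5 -54.7]
pivot [489.4  59.2] [493.2  43. ]
grip [491.8  53. ] [492.5  54.4]
case [ 481.2 -337.2] [ 474.4 -338.7]
hinge [ 431.9 -354.8] [ 428.4 -362.5]
rest? [ 641.7 -261.3] [ 649.4 -253.5]
stone [ 401.  -183.9] [ 401.5 -192.5]
plane [718.5 -84.1] [722.5 -94.8]
tape [ 659.9 -433.5] [ 658.3 -433.6]
```

```bash
cat >> h.py <<'E'
def yaw(r): x=r.as_matrix()[:,0]; return np.degrees(np.arctan2(x[1],x[0]))
def plan(pos,yawdeg=None,ref=None,grasp=True,tilt=None):
    """world grasp point pos, tool-x yaw deg, tool pointing down -> row numbers (cm,deg)"""
    o,p,r=st()
    if ref is not None: p,r=ref
    Rm=r.as_matrix()
    if yawdeg is None: yawdeg=yaw(r)
    a=np.radians(yawdeg); T=np.column_stack([[np.cos(a),np.sin(a),0],[np.sin(a),-np.cos(a),0],[0,0,-1]])
    if tilt is not None: T=T@R.from_rotvec(np.radians(tilt)).as_matrix()
    tgt=np.array(pos,float)-(155*T[:,2] if grasp else 0)
    d=Rm.T@(tgt-p)/10; w=np.degrees(R.from_matrix(Rm.T@T).as_rotvec())
    return dict(zip(['dx','dy','dz','wx','wy','wz'],np.round(np.r_[d,w],2).tolist()))
E
python3 - <<'E'
from h import *
K,o,Rm,_=cam('wrist');_,p,r=st();T=r.as_matrix()
print('cam in tool',T.T@(o-p),'look',T.T@(-Rm[:,2]),'right',T.T@Rm[:,0],'fov')
# view pose: TCP over fixture
for f in ['slots']:
    S={1:[571.9,7],2:[475.7,-38.2],3:[611.3,-62],4:[518.6,-106.7]};L={1:(-22,50),2:(-22,-50),3:(56,50),4:(56,-50)}
    A=np.array([L[k] for k in L],float);B=np.array([S[k] for k in L],float)
    a=A-A.mean(0);b=B-B.mean(0);th=np.arctan2((a[:,0]*b[:,1]-a[:,1]*b[:,0]).sum(),(a*b).sum());c,s=np.cos(th),np.sin(th);M=np.array([[c,-s],[s,c]])
    t=B.mean(0)-M@A.mean(0);print(np.degrees(th),t,(A@M.T+t-B).round(1).tolist())
E
```

```text
cam in tool [66.31808949 -0.73739676 30.76567678] look [-2.66392223e-01 -5.67314673e-04  9.63864545e-01] right [-3.70774009e-04  9.99999813e-01  4.86109025e-04] fov
-62.51095050648058 [536.52815569 -34.89431585] [[-1.2, 0.7], [6.3, -0.3], [-4.6, 0.5], [-0.6, -1.0]]
```

```bash
python3 - <<'E'
from h import *
print(plan([532,-35,350],118,grasp=False)); print(yaw(st()[2]))
E
```

```text
{'dx': -50.57, 'dy': -48.12, 'dz': 5.47, 'wx': -0.0, 'wy': -0.0, 'wz': 39.78}
157.78261792611738
```

>>> {"fn": "step_arm", "kwargs": {
  "steps": [
    {"dx": -50.6, "dy": -48.1, "dz": 5.5, "wz": 39.8, "claw": 0.5},
    {"dx": -50.6, "dy": -48.1, "dz": 5.5, "wz": 39.8, "claw": 0.5},
    {"dx": -50.6, "dy": -48.1, "dz": 5.5, "wz": 39.8, "claw": 0.5},
    {"dx": -50.6, "dy": -48.1, "dz": 5.5, "wz": 39.8, "claw": 0.5},
    {"dx": -50.6, "dy": -48.1, "dz": 5.5, "wz": 39.8, "claw": 0.5},
    {"dx": -50.6, "dy": -48.1, "dz": 5.5, "wz": 39.8, "claw": 0.5},
    {"dx": -50.6, "dy": -48.1, "dz": 5.5, "wz": 39.8, "claw": 0.5},
    {"dx": -50.6, "dy": -48.1, "dz": 5.5, "wz": 39.8, "claw": 0.5},
    {"dx": -50.6, "dy": -48.1, "dz": 5.5, "wz": 39.8, "claw": 0.5},
    {"dx": -50.6, "dy": -48.1, "dz": 5.5, "wz": 39.8, "claw": 0.5},
    {"dx": -50.6, "dy": -48.1, "dz": 5.5, "wz": 39.8, "claw": 0.5},
    {"dx": -50.6, "dy": -48.1, "dz": 5.5, "wz": 39.8, "claw": 0.5}
  ]
}}

```text
schema error: expected keys dx, dy, dz, wx, wy, wz, claw
```

```bash
python3 - <<'E'
from h import *
o,p,r=st();print(o['time'],p,yaw(r),plan([532,-35,350],118,grasp=False))
E
```

```text
1.85 [245.76807131 601.7255961  404.71467561] 157.78261792611738 {'dx': -50.57, 'dy': -48.12, 'dz': 5.47, 'wx': -0.0, 'wy': -0.0, 'wz': 39.78}
```

>>> {"fn": "step_arm", "kwargs": {
  "steps": [
    {"dx": -50.6, "dy": -48.1, "dz": 5.5, "wx": 0, "wy": 0, "wz": 39.8, "claw": 0.5},
    {"dx": -50.6, "dy": -48.1, "dz": 5.5, "wx": 0, "wy": 0, "wz": 39.8, "claw": 0.5},
    {"dx": -50.6, "dy": -48.1, "dz": 5.5, "wx": 0, "wy": 0, "wz": 39.8, "claw": 0.5},
    {"dx": -50.6, "dy": -48.1, "dz": 5.5, "wx": 0, "wy": 0, "wz": 39.8, "claw": 0.5},
    {"dx": -50.6, "dy": -48.1, "dz": 5.5, "wx": 0, "wy": 0, "wz": 39.8, "claw": 0.5},
    {"dx": -50.6, "dy": -48.1, "dz": 5.5, "wx": 0, "wy": 0, "wz": 39.8, "claw": 0.5},
    {"dx": -50.6, "dy": -48.1, "dz": 5.5, "wx": 0, "wy": 0, "wz": 39.8, "claw": 0.5},
    {"dx": -50.6, "dy": -48.1, "dz": 5.5, "wx": 0, "wy": 0, "wz": 39.8, "claw": 0.5},
    {"dx": -50.6, "dy": -48.1, "dz": 5.5, "wx": 0, "wy": 0, "wz": 39.8, "claw": 0.5},
    {"dx": -50.6, "dy": -48.1, "dz": 5.5, "wx": 0, "wy": 0, "wz": 39.8, "claw": 0.5},
    {"dx": -50.6, "dy": -48.1, "dz": 5.5, "wx": 0, "wy": 0, "wz": 39.8, "claw": 0.5},
    {"dx": -50.6, "dy": -48.1, "dz": 5.5, "wx": 0, "wy": 0, "wz": 39.8, "claw": 0.5}
  ]
}}

```text
time: 3.05
eef_pos: [491.7, 54.2, 357.9]
tcp_rot: [0.0, 0.515, 0.857, 0.001]
contact_force: [0.8, 1.4, 0.0]
opening: 42.7
```

```bash
python3 - <<'E'
from h import *
o,p,r=st();print(o['time'],p,yaw(r),plan([532,-35,350],118,grasp=False))
E
```

```text
3.05 [491.67156999  54.20670426 357.94559543] 117.98978833636721 {'dx': -9.77, 'dy': -0.63, 'dz': 0.79, 'wx': 0.08, 'wy': -0.01, 'wz': -0.01}
```

>>> {"fn": "step_arm", "kwargs": {
  "steps": [
    {"dx": -9.8, "dy": -0.6, "dz": 0.8, "wx": 0, "wy": 0, "wz": 0, "claw": 0.5},
    {"dx": -9.8, "dy": -0.6, "dz": 0.8, "wx": 0, "wy": 0, "wz": 0, "claw": 0.5},
    {"dx": -9.8, "dy": -0.6, "dz": 0.8, "wx": 0, "wy": 0, "wz": 0, "claw": 0.5},
    {"dx": -9.8, "dy": -0.6, "dz": 0.8, "wx": 0, "wy": 0, "wz": 0, "claw": 0.5},
    {"dx": -9.8, "dy": -0.6, "dz": 0.8, "wx": 0, "wy": 0, "wz": 0, "claw": 0.5}
  ]
}}

```text
time: 3.55
eef_pos: [531.8, -32.1, 349.6]
tcp_rot: [-0.0, 0.515, 0.857, 0.0]
contact_force: [0.2, 0.9, 0.2]
opening: 43.1
```

```bash
python3 - <<'E'
from h import *
o,p,r=st();print(o['time'],p,yaw(r))
m=cam('wrist'); shot('wrist','w1.png')
for l,z in [('fixture',0),('slot1',36),('dog1',16),('panel',36),('lever_grip',130),('lever_pivot',62)]:
    for d in landmark_of('wrist',l): print(l,np.round(d['location'],1),round(d['confidence'],2),ray('wrist',d['location'],z,m)[:2].round(1))
o,p,r=st();print(o['time'],p,yaw(r))
E
```

```text
3.55 [531.83514954 -32.07287469 349.56757493] 118.04946840587552
slot1 [200.8 149.6] 0.94 [480.4 -36.6]
dog1 [309.  149.5] 0.93 [567.    5.9]
dog1 [300.  228.8] 0.85 [599.1 -66.1]
dog1 [204.3 226.1] 0.81 [ 514.6 -107.9]
panel [254.5 200.6] 0.73 [542.9 -55.6]
lever_grip [263.   44.5] 0.77 [492.1  50.5]
lever_pivot [260.   67.1] 0.87 [494.4  44.6]
lever_pivot [ 94.5 378.5] 0.5 [ 487.6 -279. ]
3.9 [531.87854188 -32.52676158 349.73794268] 118.04141060718683
```

View pics/w1.png

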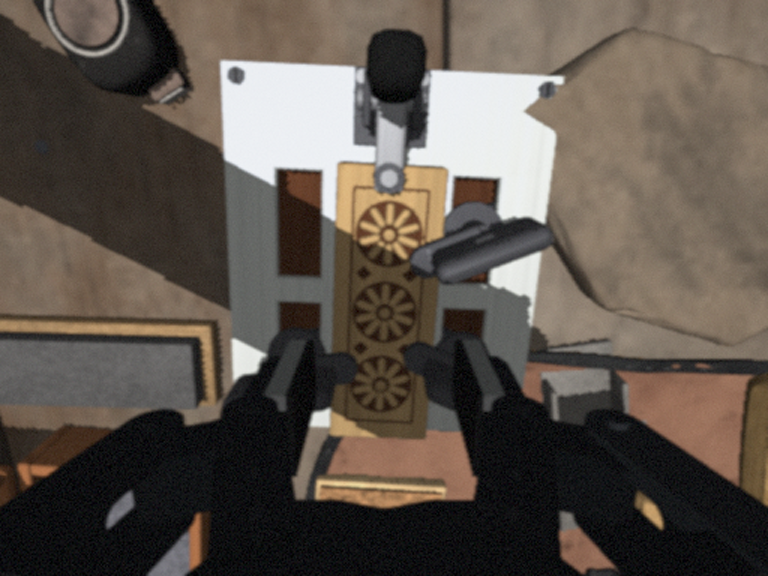

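```bash
python3 - <<'E'
from h import *
m=cam('wrist')
f=lambda P,z:np.array([ray('wrist',np.array(p)/1.5,z,m)[:2] for p in P])
c=f([(220,60),(564,77),(533,362),(231,425)],36);print('plate',c.round(1).tolist())
pn=f([(338,163),(448,167),(425,438),(331,432)],58);print('panel',pn.round(1).tolist(),pn.mean(0))
s=f([(278,169),(322,169),(322,277),(278,275)],36);print('slot2',s.round(1).tolist(),s.mean(0))
s1=f([(453,177),(499,177)],36);print('slot1 near end',s1.round(1))
g=f([(435,272),(552,232),(545,218),(445,258)],102);print('dog1 grip',g.round(1).tolist())
a=lambda v:np.degrees(np.arctan2(v[1],v[0]))
print(a(c[0]-c[1]),a(pn[3]-pn[0]),a(pn[2]-pn[1]),a(s[3]-s[0]),np.linalg.norm(c[0]-c[1]),np.linalg.norm(pn[3]-pn[0]))
K=f([(396,55)],147);print('handle top',K)
E
```

```text
plate [[405.1, 21.7], [570.0, 99.9], [644.7, -47.3], [496.8, -176.1]]
panel [[485.2, 5.3], [536.0, 30.1], [603.2, -113.9], [551.7, -136.7]] [544.01597686 -53.82461681]
slot2 [[455.8, -15.1], [477.4, -3.6], [505.0, -59.7], [481.5, -70.8]] [479.91679414 -37.29871057]
slot1 near end [[544.2  27. ]
 [566.9  39.1]]
dog1 grip [[548.1, -13.6], [584.8, 26.6], [578.6, 30.4], [548.9, -5.8]]
-154.60728481485427 -64.91625718115668 -64.97695454663442 -65.23359672513956 182.53078207797904 156.7946070705985
handle top [[491.84533184  51.16314123]]
```

```bash
cat >> h.py <<'E'
FO=np.array([534.5,-35.5]);FY=-65.
def F(x,y,z=0):
    a=np.radians(FY);return np.array([FO[0]+x*np.cos(a)-y*np.sin(a),FO[1]+x*np.sin(a)+y*np.cos(a),z])
E
python3 - <<'E'
from h import *
print(F(-95,0),F(-22,50))
print(plan([493,51.5,200],115),plan([493,51.5,132],115))
E
```

```text
[494.35126513  50.59923977   0.        ] [570.51778759   5.5696844    0.        ]
{'dx': 9.24, 'dy': 0.52, 'dz': -0.52, 'wx': 0.02, 'wy': -0.01, 'wz': 3.04} {'dx': 9.24, 'dy': 0.52, 'dz': 6.28, 'wx': 0.02, 'wy': -0.01, 'wz': 3.04}
```

>>> {"fn": "step_arm", "kwargs": {
  "steps": [
    {"dx": 9.2, "dy": 0.5, "dz": -0.5, "wx": 0, "wy": 0, "wz": 3, "claw": 0.5},
    {"dx": 9.2, "dy": 0.5, "dz": -0.5, "wx": 0, "wy": 0, "wz": 3, "claw": 0.5},
    {"dx": 9.2, "dy": 0.5, "dz": -0.5, "wx": 0, "wy": 0, "wz": 3, "claw": 0.5},
    {"dx": 9.2, "dy": 0.5, "dz": -0.5, "wx": 0, "wy": 0, "wz": 3, "claw": 0.5},
    {"dx": 9.2, "dy": 0.5, "dz": 2.5, "wx": 0, "wy": 0, "wz": 3, "claw": 0.5},
    {"dx": 9.2, "dy": 0.5, "dz": 6.2, "wx": 0, "wy": 0, "wz": 3, "claw": 0.5},
    {"dx": 9.2, "dy": 0.5, "dz": 6.2, "wx": 0, "wy": 0, "wz": 3, "claw": 0.5},
    {"dx": 9.2, "dy": 0.5, "dz": 6.2, "wx": 0, "wy": 0, "wz": 3, "claw": 0.5},
    {"dx": 9.2, "dy": 0.5, "dz": 6.2, "wx": 0, "wy": 0, "wz": 3, "claw": 0.5}
  ]
}}

```text
time: 4.8
eef_pos: [494.1, 50.0, 289.3]
tcp_rot: [0.001, 0.538, 0.843, 0.001]
contact_force: [-0.1, 0.1, 0.3]
opening: 42.6
```

```bash
python3 - <<'E'
from h import *
o,p,r=st();print(o['time'],p,yaw(r))
shot('wrist','w2.png')
E
```

```text
4.8 [494.07548265  50.00063141 289.28030587] 114.92238111918977
```

View pics/w2.png

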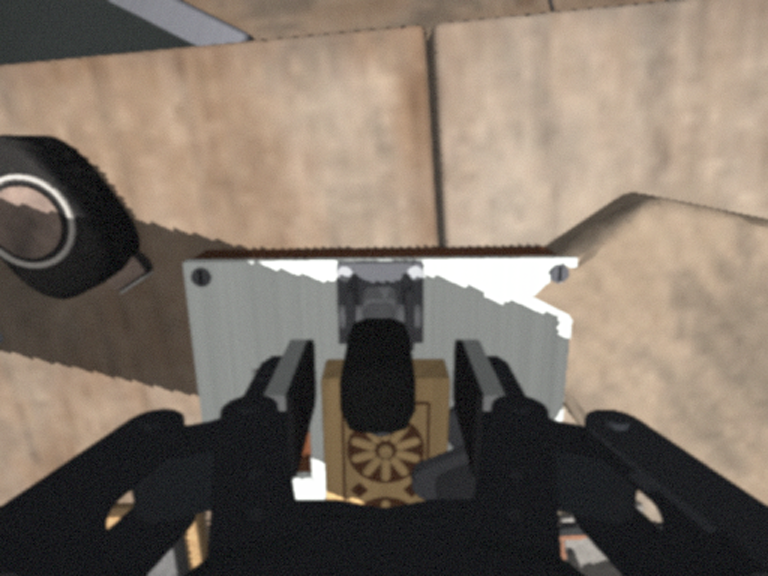

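>>> {"fn": "step_arm", "kwargs": {
  "steps": [
    {"dx": 0, "dy": 0, "dz": 0, "wx": 0, "wy": 0, "wz": 0, "claw": 0},
    {"dx": 0, "dy": 0, "dz": 0, "wx": 0, "wy": 0, "wz": 0, "claw": 0},
    {"dx": 0, "dy": 0, "dz": 0, "wx": 0, "wy": 0, "wz": 0, "claw": 0},
    {"dx": 0, "dy": 0, "dz": 0, "wx": 0, "wy": 0, "wz": 0, "claw": 0},
    {"dx": 1.4, "dy": 0, "dz": 0.2, "wx": 0, "wy": 0, "wz": 0, "claw": 0},
    {"dx": 2.8, "dy": 0, "dz": 0.8, "wx": 0, "wy": 0, "wz": 0, "claw": 0}
  ]
}}

```text
time: 5.45
eef_pos: [481.6, 73.7, 281.2]
tcp_rot: [0.001, 0.538, 0.843, -0.001]
contact_force: [-6.9, -10.1, 11.8]
opening: 19.8
```

```bash
python3 - <<'E'
from h import *
o,p,r=st();print(o['time'],p,yaw(r),o['contact_force'],o['moment'],o['opening'])
E
```

```text
5.45 [481.60278146  73.70629741 281.19594679] 114.86065013890101 [ -6.93617776 -10.14008923  11.81291579] [-2.58503548  1.0294969   0.37684613] 19.830128116596903
```

>>> {"fn": "step_arm", "kwargs": {
  "steps": [
    {"dx": 1.2, "dy": 0, "dz": 0.7, "wx": 0, "wy": 0, "wz": 0, "claw": 0},
    {"dx": 2.2, "dy": 0, "dz": 1.7, "wx": 0, "wy": 0, "wz": 0, "claw": 0},
    {"dx": 3.0, "dy": 0, "dz": 2.9, "wx": 0, "wy": 0, "wz": 0, "claw": 0},
    {"dx": 3.6, "dy": 0, "dz": 4.3, "wx": 0, "wy": 0, "wz": 0, "claw": 0},
    {"dx": 3.9, "dy": 0, "dz": 5.7, "wx": 0, "wy": 0, "wz": 0, "claw": 0},
    {"dx": 3.9, "dy": 0, "dz": 6.9, "wx": 0, "wy": 0, "wz": 0, "claw": 0},
    {"dx": 3.9, "dy": 0, "dz": 6.9, "wx": 0, "wy": 0, "wz": 0, "claw": 0},
    {"dx": 3.9, "dy": 0, "dz": 6.9, "wx": 0, "wy": 0, "wz": 0, "claw": 0.5},
    {"dx": 3.9, "dy": 0, "dz": 6.9, "wx": 0, "wy": 0, "wz": 0, "claw": 0.5},
    {"dx": 3.9, "dy": 0, "dz": 6.9, "wx": 0, "wy": 0, "wz": 0, "claw": 0.5}
  ]
}}

```text
time: 6.45
eef_pos: [465.3, 111.3, 211.1]
tcp_rot: [0.0, 0.537, 0.843, 0.001]
contact_force: [-0.8, -0.1, 0.3]
opening: 42.7
```

```bash
python3 - <<'E'
from h import *
o,p,r=st();print(o['time'],p,yaw(r),o['contact_force'],o['moment'],o['opening'])
shot('scene','s3.png');m=cam('scene');print(landmark_of('scene','lever_grip'))
print([np.round(proj('scene',F(-90-72*np.sin(t)-5*np.cos(t),0,62+72*np.cos(t)-5*np.sin(t)),m)*1.5) for t in (1.2,1.35,1.57)])
E
```

```text
6.45 [465.29387379 111.28255822 211.11459731] 114.97354975201631 [-0.78480597 -0.06405605  0.34274101] [0.04147328 0.02060564 0.0298487 ] 42.70755521291479
[{'location': [241.3, 243.2], 'confidence': 0.59}, {'location': [401.4, 204.7], 'confidence': 0.54}, {'location': [309.3, 207.5], 'confidence': 0.54}, {'location': [292.3, 187.1], 'confidence': 0.27}]
[array([606., 299.]), array([606., 304.]), array([604., 311.])]
```

View pics/s3.png

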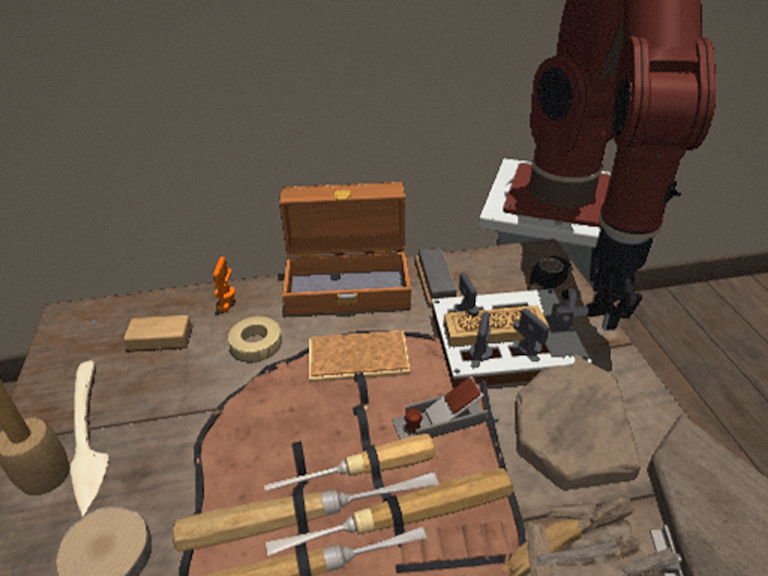

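```bash
python3 - <<'E'
from h import *
print(plan([*F(110,0)[:2],370],115,grasp=False))
E
```

```text
{'dx': -27.23, 'dy': 0.11, 'dz': -15.9, 'wx': 0.05, 'wy': -0.0, 'wz': -0.03}
```

>>> {"fn": "step_arm", "kwargs": {
  "steps": [
    {"dx": 0, "dy": 0, "dz": -5, "wx": 0, "wy": 0, "wz": 0, "claw": 0.5},
    {"dx": 0, "dy": 0, "dz": -10, "wx": 0, "wy": 0, "wz": 0, "claw": 0.5},
    {"dx": 0, "dy": 0, "dz": -16, "wx": 0, "wy": 0, "wz": 0, "claw": 0.5},
    {"dx": -27, "dy": 0, "dz": -16, "wx": 0, "wy": 0, "wz": 0, "claw": 0.5},
    {"dx": -27, "dy": 0, "dz": -16, "wx": 0, "wy": 0, "wz": 0, "claw": 0.5},
    {"dx": -27, "dy": 0, "dz": -16, "wx": 0, "wy": 0, "wz": 0, "claw": 0.5},
    {"dx": -27, "dy": 0, "dz": -16, "wx": 0, "wy": 0, "wz": 0, "claw": 0.5},
    {"dx": -27, "dy": 0, "dz": -16, "wx": 0, "wy": 0, "wz": 0, "claw": 0.5},
    {"dx": -27, "dy": 0, "dz": -16, "wx": 0, "wy": 0, "wz": 0, "claw": 0.5},
    {"dx": -27, "dy": 0, "dz": -16, "wx": 0, "wy": 0, "wz": 0, "claw": 0.5},
    {"dx": -27, "dy": 0, "dz": -16, "wx": 0, "wy": 0, "wz": 0, "claw": 0.5}
  ]
}}

```text
time: 7.65
eef_pos: [578.9, -133.5, 370.4]
tcp_rot: [-0.0, 0.538, 0.843, -0.0]
contact_force: [-0.4, 0.6, 0.0]
opening: 42.7
```

```bash
python3 - <<'E'
from h import *
o,p,r=st();print(o['time'],p,yaw(r))
m=cam('wrist'); im=shot('wrist','w4.png')
for l,z in [('dog1',16),('slot1',36)]:
    for d in landmark_of('wrist',l): print(l,np.round(d['location'],1),round(d['confidence'],2),ray('wrist',d['location'],z,m)[:2].round(1))
cs=cut_out('wrist','dog1')
for d in cs: print(d['confidence'],d['box'])
import pickle;pickle.dump((m[:3],p,cs),open('w4.pkl','wb'))
for k,(x,y) in {1:(-22,50),2:(-22,-50),3:(56,50),4:(56,-50)}.items(): print(k,F(x,y)[:2],np.round(proj('wrist',F(x,y,36),m)*1.5))
E
```

```text
7.65 [ 578.8691418  -133.52026737  370.35680961] 114.92787713112624
dog1 [308.4 108.9] 0.92 [602.  -64.8]
dog1 [311.2  16.7] 0.76 [567.5   7.3]
dog1 [203.  112.6] 0.57 [ 512.1 -110.4]
slot1 [197.5  17.4] 0.72 [480.6 -38.1]
0.94 [272.8, 0.3, 348.4, 36.9]
0.85 [148.9, 91.4, 242.9, 133.5]
0.68 [272.0, 86.8, 360.3, 134.4]
1 [570.51778759   5.5696844 ] [476.  23.]
2 [479.88700889 -36.69214177] [296.  23.]
3 [603.48201201 -65.12232299] [470. 166.]
4 [ 512.85123331 -107.38414916] [302. 167.]
```

View pics/w4.png

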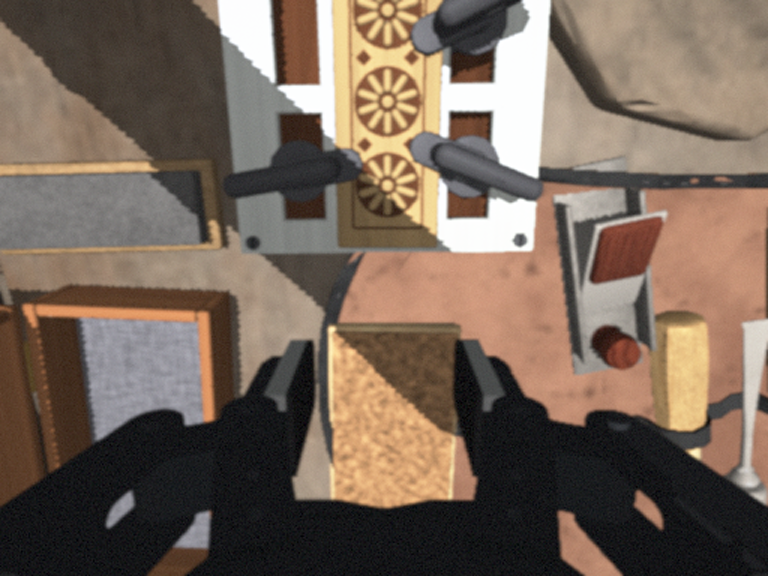

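```bash
python3 - <<'E'
from h import *
im=cv2.imread('pics/w4.png');im=cv2.resize(im,(512,384),interpolation=cv2.INTER_AREA)
a=im[80:145,140:250];b=im[80:145,265:375];c=im[0:65,265:375]
z=lambda x:cv2.resize(x,None,fx=6,fy=6,interpolation=cv2.INTER_CUBIC)[:,:]
g=lambda x:cv2.convertScaleAbs(z(x),alpha=2.0,beta=20)
out=np.vstack([g(a),g(b)])
cv2.imwrite('pics/crop4.png',cv2.resize(out,(508,600)))
cv2.imwrite('pics/crop4c.png',g(c))
E
```

```text
(no output)
```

View pics/crop4.png

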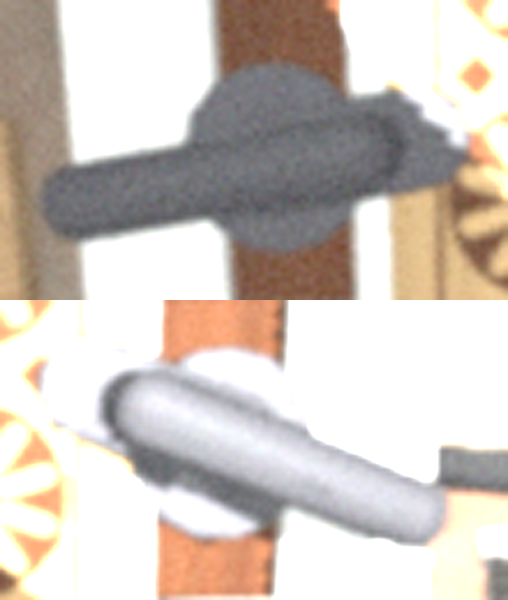

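View pics/crop4c.png

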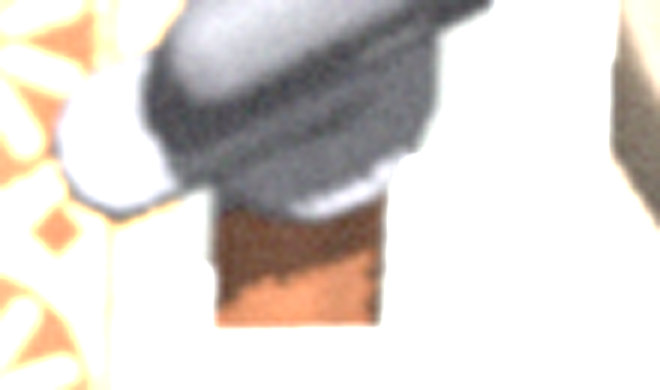

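```bash
python3 - <<'E'
from h import *
import pickle
m,p,cs=pickle.load(open('w4.pkl','rb'));m=(*m,0)
def ana(n,A,B,z=100,m=m):
    a=ray('wrist',A,z,m)[:2];b=ray('wrist',B,z,m)[:2];print(n,a.round(1),b.round(1),'len',np.linalg.norm(a-b).round(1),'ctr',((a+b)/2).round(1),'ang',np.degrees(np.arctan2(*(b-a)[::-1])).round(1))
ana('dog4',(154.1,124),(223.4,112.1));ana('dog3',(292.1,101.7),(357,125.5))
ana('dog1dir',(265+170/6,150/6),(265+430/6,30/6)); ana('dog1dirb',(265+180/6,190/6),(265+390/6,95/6),70)
# dog mask-axis check
for d in cs:
    ys,xs=np.nonzero(d['region']);print(d['box'],xs.mean(),ys.mean())
for k,(x,y) in {1:(-22,50),3:(56,50),4:(56,-50)}.items(): print(k,F(x,y)[:2])
E
```

```text
dog4 [ 493.6 -122.9] [535.2 -94.4] len 50.5 ctr [ 514.4 -108.7] ang 34.4
dog3 [576.1 -67.5] [625.7 -62.7] len 49.7 ctr [600.9 -65.1] ang 5.5
dog1dir [554.8 -23.1] [ 5.751e+02 -5.000e-01] len 30.4 ctr [565.  -11.8] ang 48.1
dog1dirb [558.5 -20.3] [5.771e+02 2.000e-01] len 27.8 ctr [567.8 -10.1] ang 47.8
[272.8, 0.3, 348.4, 36.9] 307.30533199195173 17.536217303822937
[148.9, 91.4, 242.9, 133.5] 197.44090136054422 114.79549319727892
[272.0, 86.8, 360.3, 134.4] 314.14592998734713 110.44875579924083
1 [570.51778759   5.5696844 ]
3 [603.48201201 -65.12232299]
4 [ 512.85123331 -107.38414916]
```

```bash
python3 - <<'E'
from h import *
print(plan([513.5,-108,200],34.4),plan([513.5,-108,92],34.4))
E
```

```text
{'dx': 4.95, 'dy': -4.9, 'dz': 1.57, 'wx': -0.01, 'wy': -0.06, 'wz': 80.71} {'dx': 4.94, 'dy': -4.9, 'dz': 12.37, 'wx': -0.01, 'wy': -0.06, 'wz': 80.71}
```

>>> {"fn": "step_arm", "kwargs": {
  "steps": [
    {"dx": 4.9, "dy": -4.9, "dz": 1.5, "wx": 0, "wy": 0, "wz": 80.6, "claw": 0.4},
    {"dx": 4.9, "dy": -4.9, "dz": 1.5, "wx": 0, "wy": 0, "wz": 80.6, "claw": 0.4},
    {"dx": 4.9, "dy": -4.9, "dz": 1.5, "wx": 0, "wy": 0, "wz": 80.6, "claw": 0.4},
    {"dx": 4.9, "dy": -4.9, "dz": 1.5, "wx": 0, "wy": 0, "wz": 80.6, "claw": 0.4},
    {"dx": 4.9, "dy": -4.9, "dz": 1.5, "wx": 0, "wy": 0, "wz": 80.6, "claw": 0.4},
    {"dx": 4.9, "dy": -4.9, "dz": 1.5, "wx": 0, "wy": 0, "wz": 80.6, "claw": 0.4},
    {"dx": 4.9, "dy": -4.9, "dz": 1.5, "wx": 0, "wy": 0, "wz": 80.6, "claw": 0.4},
    {"dx": 4.9, "dy": -4.9, "dz": 1.5, "wx": 0, "wy": 0, "wz": 80.6, "claw": 0.4},
    {"dx": 4.9, "dy": -4.9, "dz": 1.5, "wx": 0, "wy": 0, "wz": 80.6, "claw": 0.4},
    {"dx": 4.9, "dy": -4.9, "dz": 1.5, "wx": 0, "wy": 0, "wz": 80.6, "claw": 0.4},
    {"dx": 4.9, "dy": -4.9, "dz": 1.5, "wx": 0, "wy": 0, "wz": 80.6, "claw": 0.4},
    {"dx": 4.9, "dy": -4.9, "dz": 5, "wx": 0, "wy": 0, "wz": 80.6, "claw": 0.4}
  ]
}}

```text
time: 9.05
eef_pos: [515.5, -109.5, 323.6]
tcp_rot: [0.0, 0.955, 0.297, 0.004]
contact_force: [1.0, 0.4, -0.5]
opening: 33.9
```

>>> {"fn": "step_arm", "kwargs": {
  "steps": [
    {"dx": 0, "dy": 0, "dz": 0, "wx": 0, "wy": 0, "wz": 0, "claw": 0.4},
    {"dx": 0, "dy": 0, "dz": 0, "wx": 0, "wy": 0, "wz": 0, "claw": 0.4}
  ]
}}

```text
time: 9.25
eef_pos: [513.6, -109.6, 320.8]
tcp_rot: [-0.0, 0.955, 0.296, -0.001]
contact_force: [-0.4, -0.2, 0.3]
opening: 34.0
```

```bash
python3 - <<'E'
from h import *
o,p,r=st();print(o['time'],p,yaw(r),o['opening'])
print(plan([513.5,-108,92],34.4))
shot('wrist','w5.png')
E
```

```text
9.25 [ 513.58366384 -109.55644856  320.79268154] 34.456288511419295 34.02924365454512
{'dx': 0.09, 'dy': -0.13, 'dz': 7.38, 'wx': -0.03, 'wy': 0.08, 'wz': 0.06}
```

View pics/w5.png

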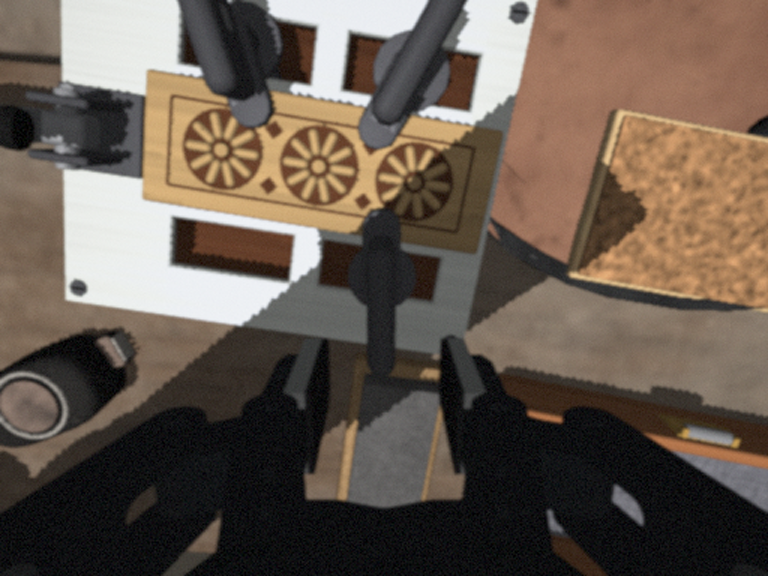

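>>> {"fn": "step_arm", "kwargs": {
  "steps": [
    {"dx": 0.1, "dy": -0.1, "dz": 4, "wx": 0, "wy": 0, "wz": 0, "claw": 0.4},
    {"dx": 0.1, "dy": -0.1, "dz": 7.4, "wx": 0, "wy": 0, "wz": 0, "claw": 0.4},
    {"dx": 0.1, "dy": -0.1, "dz": 7.4, "wx": 0, "wy": 0, "wz": 0, "claw": 0.4},
    {"dx": 0.1, "dy": -0.1, "dz": 7.4, "wx": 0, "wy": 0, "wz": 0, "claw": 0.4},
    {"dx": 0.1, "dy": -0.1, "dz": 7.4, "wx": 0, "wy": 0, "wz": 0, "claw": 0},
    {"dx": 0.1, "dy": -0.1, "dz": 7.4, "wx": 0, "wy": 0, "wz": 0, "claw": 0},
    {"dx": 0.1, "dy": -0.1, "dz": 7.4, "wx": 0, "wy": 0, "wz": 0, "claw": 0},
    {"dx": 0.1, "dy": -0.1, "dz": 7.4, "wx": 0, "wy": 0, "wz": 0, "claw": 0},
    {"dx": 0.1, "dy": -0.1, "dz": 7.4, "wx": 0, "wy": 0, "wz": 0, "claw": 0}
  ]
}}

```text
time: 10.2
eef_pos: [515.1, -108.8, 248.7]
tcp_rot: [0.0, 0.955, 0.296, 0.002]
contact_force: [-1.1, -0.8, 9.5]
opening: 11.2
```

>>> {"fn": "step_arm", "kwargs": {
  "steps": [
    {"dx": 0, "dy": 0, "dz": 0, "wx": 0, "wy": 0, "wz": 0, "claw": 0}
  ]
}}

```text
time: 10.3
eef_pos: [515.1, -108.8, 248.7]
tcp_rot: [0.0, 0.955, 0.296, 0.002]
contact_force: [-2.1, 0.6, 9.7]
opening: 11.3
```

```bash
python3 - <<'E'
from h import *
o,p,r=st();print(o['time'],p,yaw(r),o['opening'],o['contact_force'],o['moment'])
print(115-yaw(r))
E
```

```text
10.3 [ 515.09342261 -108.7787254   248.68327326] 34.38308573201202 11.331781784244082 [-2.11632152  0.57442292  9.70894833] [-0.10547037  0.33536751  0.02596987]
80.61691426798798
```

>>> {"fn": "step_arm", "kwargs": {
  "steps": [
    {"dx": 0, "dy": 0, "dz": -0.1, "wx": 0, "wy": 0, "wz": 0, "claw": 0},
    {"dx": 0, "dy": 0, "dz": -0.1, "wx": 0, "wy": 0, "wz": -8, "claw": 0},
    {"dx": 0, "dy": 0, "dz": -0.1, "wx": 0, "wy": 0, "wz": -16, "claw": 0},
    {"dx": 0, "dy": 0, "dz": -0.1, "wx": 0, "wy": 0, "wz": -24, "claw": 0},
    {"dx": 0, "dy": 0, "dz": -0.1, "wx": 0, "wy": 0, "wz": -32, "claw": 0},
    {"dx": 0, "dy": 0, "dz": -0.1, "wx": 0, "wy": 0, "wz": -40, "claw": 0},
    {"dx": 0, "dy": 0, "dz": -0.1, "wx": 0, "wy": 0, "wz": -48, "claw": 0},
    {"dx": 0, "dy": 0, "dz": -0.1, "wx": 0, "wy": 0, "wz": -56, "claw": 0},
    {"dx": 0, "dy": 0, "dz": -0.1, "wx": 0, "wy": 0, "wz": -64, "claw": 0},
    {"dx": 0, "dy": 0, "dz": -0.1, "wx": 0, "wy": 0, "wz": -72, "claw": 0},
    {"dx": 0, "dy": 0, "dz": -0.1, "wx": 0, "wy": 0, "wz": -80.5, "claw": 0},
    {"dx": 0, "dy": 0, "dz": -0.1, "wx": 0, "wy": 0, "wz": -80.5, "claw": 0}
  ]
}}

```text
time: 11.5
eef_pos: [514.5, -108.8, 248.7]
tcp_rot: [0.001, 0.537, 0.843, 0.001]
contact_force: [-3.3, -0.2, 9.1]
opening: 10.5
```

>>> {"fn": "step_arm", "kwargs": {
  "steps": [
    {"dx": 0, "dy": 0, "dz": 0, "wx": 0, "wy": 0, "wz": 0, "claw": 0},
    {"dx": 0, "dy": 0, "dz": 0, "wx": 0, "wy": 0, "wz": 0, "claw": 0}
  ]
}}

```text
time: 11.7
eef_pos: [514.5, -108.6, 248.7]
tcp_rot: [0.001, 0.54, 0.841, 0.0]
contact_force: [-1.0, -1.0, 6.9]
opening: 10.7
```

```bash
python3 - <<'E'
from h import *
o,p,r=st();print(o['time'],p,yaw(r),o['opening'],o['contact_force'],o['moment'])
m=cam('wrist');shot('wrist','w6.png')
print([np.round(1.5*proj('wrist',F(56+a,-50+b,36),m)) for a,b in [(-31.5,-13),(-31.5,13),(31.5,-13),(0,0)]], np.round(1.5*proj('wrist',F(56,-50,102),m)),np.round(1.5*proj('wrist',F(56-39,-50,67),m)))
E
```

```text
11.7 [ 514.50393992 -108.62962779  248.70744305] 114.57255339353493 10.703327915502452 [-0.98292416 -1.02352729  6.87058351] [-0.10338589  0.24753429  0.05993467]
[array([344., 233.]), array([414., 232.]), array([349., 386.]), array([380., 313.])] [379. 397.] [378. 226.]
```

View pics/w6.png

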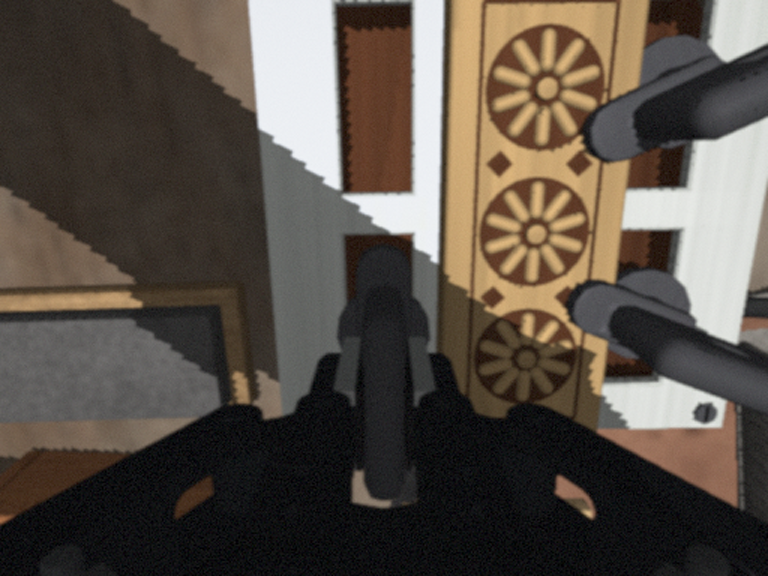

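>>> {"fn": "step_arm", "kwargs": {
  "steps": [
    {"dx": 0.25, "dy": -0.1, "dz": -0.1, "wx": 0, "wy": 0, "wz": -0.5, "claw": 0},
    {"dx": 0.25, "dy": -0.1, "dz": -0.2, "wx": 0, "wy": 0, "wz": -0.5, "claw": 0},
    {"dx": 0.25, "dy": -0.1, "dz": -0.5, "wx": 0, "wy": 0, "wz": -0.5, "claw": 0},
    {"dx": 0.25, "dy": -0.1, "dz": -0.8, "wx": 0, "wy": 0, "wz": -0.5, "claw": 0},
    {"dx": 0.25, "dy": -0.1, "dz": -0.8, "wx": 0, "wy": 0, "wz": -0.5, "claw": 0}
  ]
}}

```text
time: 12.25
eef_pos: [512.3, -106.6, 256.1]
tcp_rot: [0.0, 0.535, 0.845, 0.0]
contact_force: [0.5, -0.1, -1.6]
opening: 11.0
```

```bash
python3 - <<'E'
from h import *
o,p,r=st();print(o['time'],p,yaw(r),o['opening'],o['contact_force'],o['moment'])
m=cam('wrist');shot('wrist','w7.png')
E
```

```text
12.25 [ 512.28497002 -106.58287445  256.05041976] 115.34758881216953 11.022557608650047 [ 0.51053759 -0.06689638 -1.56220531] [ 0.02725412 -0.07990114 -0.02959556]
```

View pics/w7.png

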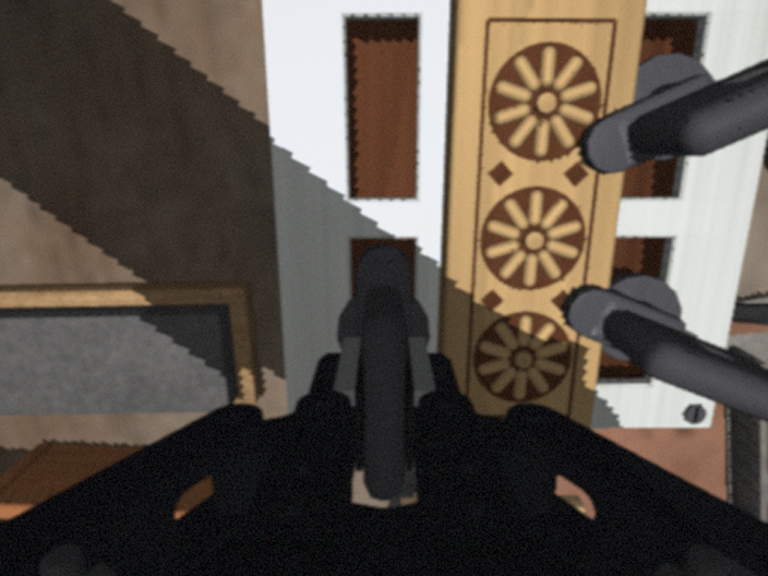

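>>> {"fn": "step_arm", "kwargs": {
  "steps": [
    {"dx": 0, "dy": 0, "dz": -1, "wx": 0, "wy": 0, "wz": 0, "claw": 0},
    {"dx": 0, "dy": 0, "dz": -2.5, "wx": 0, "wy": 0, "wz": 0, "claw": 0},
    {"dx": 0, "dy": 0, "dz": -6, "wx": 0, "wy": 0, "wz": 0, "claw": 0},
    {"dx": 0, "dy": 0, "dz": -10, "wx": 0, "wy": 0, "wz": 0, "claw": 0},
    {"dx": 0, "dy": 0, "dz": -12, "wx": 0, "wy": 0, "wz": 0, "claw": 0},
    {"dx": 0, "dy": 0, "dz": -12, "wx": 0, "wy": 0, "wz": 0, "claw": 0},
    {"dx": 0, "dy": 0, "dz": -12, "wx": 0, "wy": 0, "wz": 0, "claw": 0}
  ]
}}

```text
time: 13.0
eef_pos: [512.0, -106.6, 375.7]
tcp_rot: [0.0, 0.535, 0.845, 0.0]
contact_force: [-0.1, -0.5, -2.8]
opening: 10.7
```

```bash
python3 - <<'E'
from h import *
o,p,r=st();print(o['time'],p,yaw(r),o['opening'],o['contact_force'],o['moment'])
im=shot('top','t8.png');t=cam('top')
f=lambda P,z:np.array([ray('top',np.array(p)/1.5,z,t)[:2] for p in P])
c=f([(360,318),(480,276),(497,328),(382,376)],48);print(c.round(1).tolist())
a=lambda v:np.degrees(np.arctan2(v[1],v[0]))
print(a(c[0]-c[1]),np.linalg.norm(c[0]-c[1]),c.mean(0))
crop=im[165:290,220:370][:,:,::-1];cv2.imwrite('pics/t8c.png',cv2.resize(crop,None,fx=4.6,fy=4.6,interpolation=cv2.INTER_CUBIC))
E
```

```text
13.0 [ 511.98598819 -106.57221516  375.71535025] 115.37666580129934 10.703156563671806 [-0.08870342 -0.50801813 -2.7529326 ] [ 0.0262127  -0.00076623 -0.05696595]
[[493.8, -218.0], [574.2, -429.1], [482.8, -459.7], [393.8, -259.5]]
110.86435515585941 225.88323141084447 [ 486.13211075 -341.59895973]
```

View pics/t8c.png

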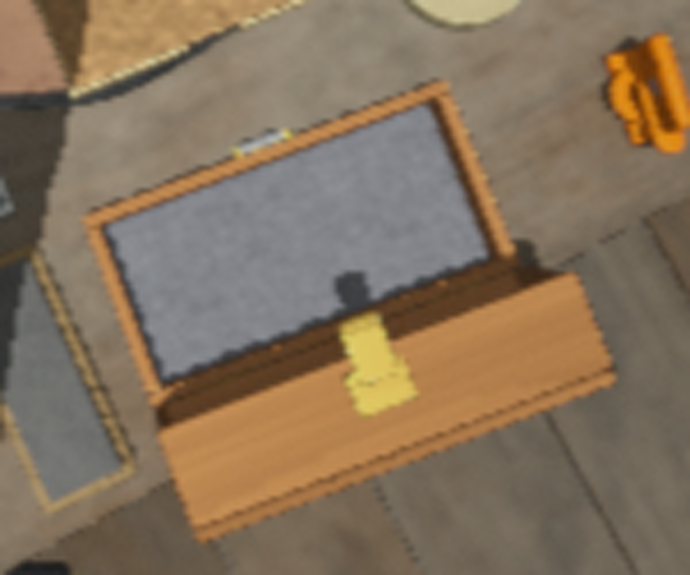

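```bash
python3 - <<'E'
from h import *
t=cam('top')
c=np.array([ray('top',p,48,t)[:2] for p in [(238.9,212.4),(316.7,182.8),(332,219.8),(253.7,252)]]);print(c.round(1).tolist())
a=lambda v:np.degrees(np.arctan2(v[1],v[0]))
th=a(c[0]-c[1]);print(th,np.linalg.norm(c[0]-c[1]),a(c[3]-c[0]),a(c[2]-c[1]))
e=np.radians(th+90);print((c[0]+c[1])/2+58*np.array([np.cos(e),np.sin(e)]))
fl=[(105,225),(432,105),(490,262),(160,382)]
g=np.array([ray('top',(220+x/4.6,165+y/4.6),8,t)[:2] for x,y in fl]);print(g.round(1).tolist(),g.mean(0),a(g[0]-g[1]),np.linalg.norm(g[0]-g[1]))
E
```

```text
[[492.6, -215.2], [577.2, -420.3], [479.8, -461.5], [390.3, -257.1]]
112.40682210391724 221.8673379197628 -157.72911414498574 -157.0593210805946
[ 481.28435586 -339.83569488]
[[490.5, -224.7], [568.2, -419.8], [474.7, -455.3], [398.5, -260.0]] [ 482.94489379 -339.93833922] 111.71079634774263 210.01358653312244
```

```bash
cat >> h.py <<'E'
def C(x,y,z=0):
    a=np.radians(202);return np.array([481+x*np.cos(a)-y*np.sin(a),-339.5+x*np.sin(a)+y*np.cos(a),z])
E
python3 - <<'E'
from h import *
print(C(0,-62),plan([*C(0,-62)[:2],220],22))
E
```

```text
[ 457.77439121 -282.01460102    0.        ] {'dx': -13.55, 'dy': -12.4, 'dz': -0.01, 'wx': -0.07, 'wy': 0.02, 'wz': 93.38}
```

```bash
python3 - <<'E'
from h import *
print(C(0,62),plan([*C(0,62)[:2],220],22))
E
```

```text
[ 504.22560879 -396.98539898    0.        ] {'dx': -25.93, 'dy': -13.13, 'dz': -0.01, 'wx': -0.07, 'wy': 0.02, 'wz': 93.38}
```

>>> {"fn": "step_arm", "kwargs": {
  "steps": [
    {"dx": -4, "dy": -2, "dz": 0, "wx": 0, "wy": 0, "wz": 8, "claw": 0},
    {"dx": -8, "dy": -4, "dz": 0, "wx": 0, "wy": 0, "wz": 16, "claw": 0},
    {"dx": -12, "dy": -6, "dz": 0, "wx": 0, "wy": 0, "wz": 24, "claw": 0},
    {"dx": -16, "dy": -8, "dz": 0, "wx": 0, "wy": 0, "wz": 32, "claw": 0},
    {"dx": -19, "dy": -9.5, "dz": 0, "wx": 0, "wy": 0, "wz": 40, "claw": 0},
    {"dx": -22, "dy": -11, "dz": 0, "wx": 0, "wy": 0, "wz": 48, "claw": 0},
    {"dx": -24, "dy": -12, "dz": 0, "wx": 0, "wy": 0, "wz": 56, "claw": 0},
    {"dx": -25.9, "dy": -13.1, "dz": 0, "wx": 0, "wy": 0, "wz": 64, "claw": 0},
    {"dx": -25.9, "dy": -13.1, "dz": 0, "wx": 0, "wy": 0, "wz": 72, "claw": 0},
    {"dx": -25.9, "dy": -13.1, "dz": 0, "wx": 0, "wy": 0, "wz": 80, "claw": 0},
    {"dx": -25.9, "dy": -13.1, "dz": 0, "wx": 0, "wy": 0, "wz": 88, "claw": 0},
    {"dx": -25.9, "dy": -13.1, "dz": 0, "wx": 0, "wy": 0, "wz": 93.4, "claw": 0}
  ]
}}

```text
time: 14.25
eef_pos: [504.5, -396.5, 373.8]
tcp_rot: [-0.001, 0.982, 0.188, -0.001]
contact_force: [0.2, -0.3, -1.3]
opening: 10.9
```

>>> {"fn": "step_arm", "kwargs": {
  "steps": [
    {"dx": 0, "dy": 0, "dz": 0, "wx": 0, "wy": 0, "wz": 0, "claw": 0},
    {"dx": 0, "dy": 0, "dz": 0, "wx": 0, "wy": 0, "wz": 0, "claw": 0}
  ]
}}

```text
time: 14.45
eef_pos: [504.7, -396.5, 374.5]
tcp_rot: [-0.0, 0.981, 0.192, -0.001]
contact_force: [0.8, -0.6, -1.8]
opening: 10.7
```

```bash
python3 - <<'E'
from h import *
o,p,r=st();print(o['time'],p,yaw(r),o['opening'],o['contact_force'],o['moment'])
print(plan([*C(0,62)[:2],88],22)); shot('wrist','w9.png')
m=cam('wrist');print([np.round(1.5*proj('wrist',C(a,b,48),m)) for a,b in [(-58,113),(-58,-113),(58,113)]])
E
```

```text
14.45 [ 504.68829807 -396.49368384  374.48663612] 22.13535438268653 10.697598646062383 [ 0.79236729 -0.59998337 -1.81289276] [ 0.0005878  -0.04115155  0.03641224]
{'dx': -0.04, 'dy': 0.04, 'dz': 13.15, 'wx': -0.06, 'wy': 0.09, 'wz': 0.14}
[array([470., 159.]), array([ 81., 158.]), array([462., 344.])]
```

View pics/w9.png

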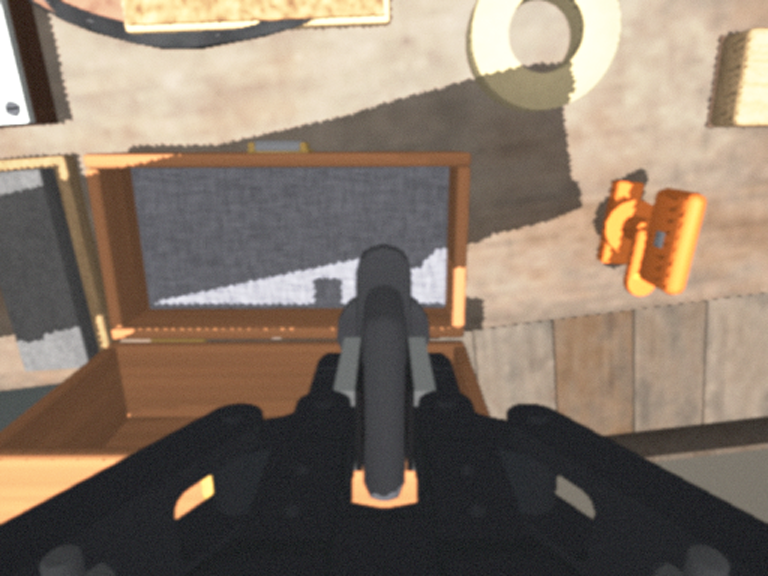

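>>> {"fn": "step_arm", "kwargs": {
  "steps": [
    {"dx": 0, "dy": 0, "dz": 4, "wx": 0, "wy": 0, "wz": 0, "claw": 0},
    {"dx": 0, "dy": 0, "dz": 8, "wx": 0, "wy": 0, "wz": 0, "claw": 0},
    {"dx": 0, "dy": 0, "dz": 11, "wx": 0, "wy": 0, "wz": 0, "claw": 0},
    {"dx": 0, "dy": 0, "dz": 12.5, "wx": 0, "wy": 0, "wz": 0, "claw": 0},
    {"dx": 0, "dy": 0, "dz": 13.1, "wx": 0, "wy": 0, "wz": 0, "claw": 0},
    {"dx": 0, "dy": 0, "dz": 13.1, "wx": 0, "wy": 0, "wz": 0, "claw": 0},
    {"dx": 0, "dy": 0, "dz": 13.1, "wx": 0, "wy": 0, "wz": 0, "claw": 0.35},
    {"dx": 0, "dy": 0, "dz": 13.1, "wx": 0, "wy": 0, "wz": 0, "claw": 0.35},
    {"dx": 0, "dy": 0, "dz": 13.1, "wx": 0, "wy": 0, "wz": 0, "claw": 0.35}
  ]
}}

```text
time: 15.4
eef_pos: [505.1, -397.0, 245.8]
tcp_rot: [0.001, 0.982, 0.191, 0.001]
contact_force: [0.1, -0.3, 0.1]
opening: 30.2
```

>>> {"fn": "step_arm", "kwargs": {
  "steps": [
    {"dx": 0, "dy": 0, "dz": 0, "wx": 0, "wy": 0, "wz": 0, "claw": 0.35},
    {"dx": 0, "dy": 0, "dz": -4, "wx": 0, "wy": 0, "wz": 0, "claw": 0.35},
    {"dx": 0, "dy": 0, "dz": -9, "wx": 0, "wy": 0, "wz": 0, "claw": 0.35},
    {"dx": 0, "dy": 0, "dz": -13, "wx": 0, "wy": 0, "wz": 0, "claw": 0.35},
    {"dx": 0, "dy": 0, "dz": -13, "wx": 0, "wy": 0, "wz": 0, "claw": 0.35},
    {"dx": 0, "dy": 0, "dz": -13, "wx": 0, "wy": 0, "wz": 0, "claw": 0.35}
  ]
}}

```text
time: 16.0
eef_pos: [504.8, -396.9, 375.6]
tcp_rot: [0.001, 0.982, 0.191, 0.001]
contact_force: [-0.7, -0.1, -0.9]
opening: 30.0
```

```bash
python3 - <<'E'
from h import *
o,p,r=st();print(o['time'],p,yaw(r),o['opening'],o['contact_force'],o['moment'])
shot('wrist','w10.png')
print(plan([602,-65,220],185.5),plan([602,-65,135],185.5))
E
```

```text
16.0 [ 504.82202907 -396.8686367   375.63342174] 21.992115474763853 30.036824644270517 [-0.72737491 -0.1321264  -0.87607403] [0.03208876 0.0241411  0.00230988]
{'dx': 21.43, 'dy': -27.09, 'dz': -0.05, 'wx': 0.02, 'wy': -0.04, 'wz': -163.5} {'dx': 21.43, 'dy': -27.09, 'dz': 8.45, 'wx': 0.02, 'wy': -0.04, 'wz': -163.5}
```

View pics/w10.png

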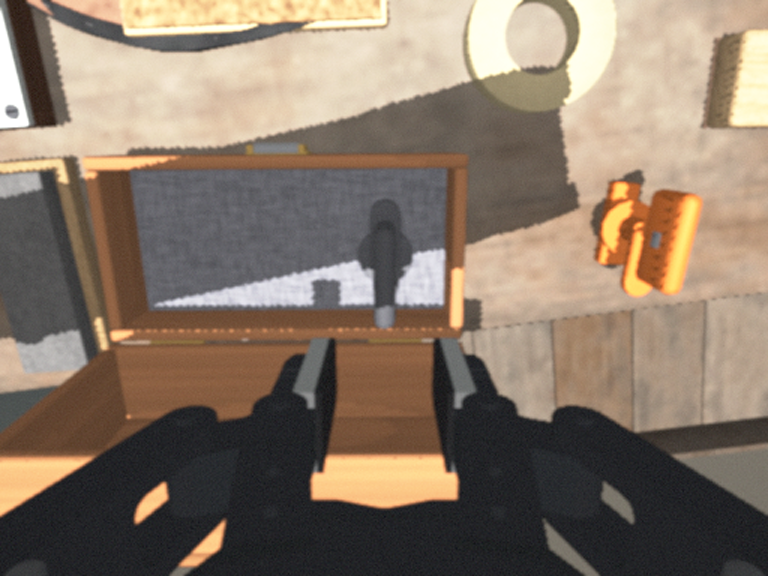

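>>> {"fn": "step_arm", "kwargs": {
  "steps": [
    {"dx": 3, "dy": -4, "dz": 0, "wx": 0, "wy": 0, "wz": -8, "claw": 0.4},
    {"dx": 6, "dy": -8, "dz": 0, "wx": 0, "wy": 0, "wz": -16, "claw": 0.4},
    {"dx": 9, "dy": -12, "dz": 0, "wx": 0, "wy": 0, "wz": -24, "claw": 0.4},
    {"dx": 12, "dy": -15, "dz": 0, "wx": 0, "wy": 0, "wz": -32, "claw": 0.4},
    {"dx": 15, "dy": -19, "dz": 0, "wx": 0, "wy": 0, "wz": -40, "claw": 0.4},
    {"dx": 18, "dy": -23, "dz": 0, "wx": 0, "wy": 0, "wz": -48, "claw": 0.4},
    {"dx": 21.4, "dy": -27.1, "dz": 0, "wx": 0, "wy": 0, "wz": -56, "claw": 0.4},
    {"dx": 21.4, "dy": -27.1, "dz": 0, "wx": 0, "wy": 0, "wz": -64, "claw": 0.4},
    {"dx": 21.4, "dy": -27.1, "dz": 0, "wx": 0, "wy": 0, "wz": -72, "claw": 0.4},
    {"dx": 21.4, "dy": -27.1, "dz": 0, "wx": 0, "wy": 0, "wz": -80, "claw": 0.4},
    {"dx": 21.4, "dy": -27.1, "dz": 0, "wx": 0, "wy": 0, "wz": -88, "claw": 0.4},
    {"dx": 21.4, "dy": -27.1, "dz": 0, "wx": 0, "wy": 0, "wz": -96, "claw": 0.4}
  ]
}}

```text
time: 17.25
eef_pos: [601.4, -64.9, 372.9]
tcp_rot: [-0.001, 0.513, 0.859, -0.001]
contact_force: [-0.8, -0.1, 0.3]
opening: 34.4
```

>>> {"fn": "step_arm", "kwargs": {
  "steps": [
    {"dx": 0, "dy": 0, "dz": 0, "wx": 0, "wy": 0, "wz": -8, "claw": 0.4},
    {"dx": 0, "dy": 0, "dz": 0, "wx": 0, "wy": 0, "wz": -16, "claw": 0.4},
    {"dx": 0, "dy": 0, "dz": 0, "wx": 0, "wy": 0, "wz": -24, "claw": 0.4},
    {"dx": 0, "dy": 0, "dz": 0, "wx": 0, "wy": 0, "wz": -32, "claw": 0.4},
    {"dx": 0, "dy": 0, "dz": 2, "wx": 0, "wy": 0, "wz": -40, "claw": 0.4},
    {"dx": 0, "dy": 0, "dz": 4, "wx": 0, "wy": 0, "wz": -48, "claw": 0.4},
    {"dx": 0, "dy": 0, "dz": 6, "wx": 0, "wy": 0, "wz": -56, "claw": 0.4},
    {"dx": 0, "dy": 0, "dz": 6, "wx": 0, "wy": 0, "wz": -64, "claw": 0.4},
    {"dx": 0, "dy": 0, "dz": 6, "wx": 0, "wy": 0, "wz": -67.5, "claw": 0.4},
    {"dx": 0, "dy": 0, "dz": 6, "wx": 0, "wy": 0, "wz": -67.5, "claw": 0.4},
    {"dx": 0, "dy": 0, "dz": 6, "wx": 0, "wy": 0, "wz": -67.5, "claw": 0.4}
  ]
}}

```text
time: 18.35
eef_pos: [601.5, -65.2, 313.6]
tcp_rot: [-0.001, -0.047, 0.999, 0.0]
contact_force: [0.3, -1.0, -0.4]
opening: 34.1
```

```bash
python3 - <<'E'
from h import *
o,p,r=st();print(o['time'],p,yaw(r),o['opening'],o['contact_force'],o['qpos'].round(2))
print(plan([602,-65,93],185.5)); shot('wrist','w11.png')
E
```

```text
18.35 [601.48888007 -65.2093985  313.61350838] -174.63987946373797 34.125838584102105 [ 0.31032113 -1.04295228 -0.35583338] [-0.38  0.33  0.51  1.71 -0.17  1.15  1.84]
{'dx': -0.06, 'dy': 0.01, 'dz': 6.56, 'wx': 0.01, 'wy': -0.1, 'wz': -0.14}
```

View pics/w11.png

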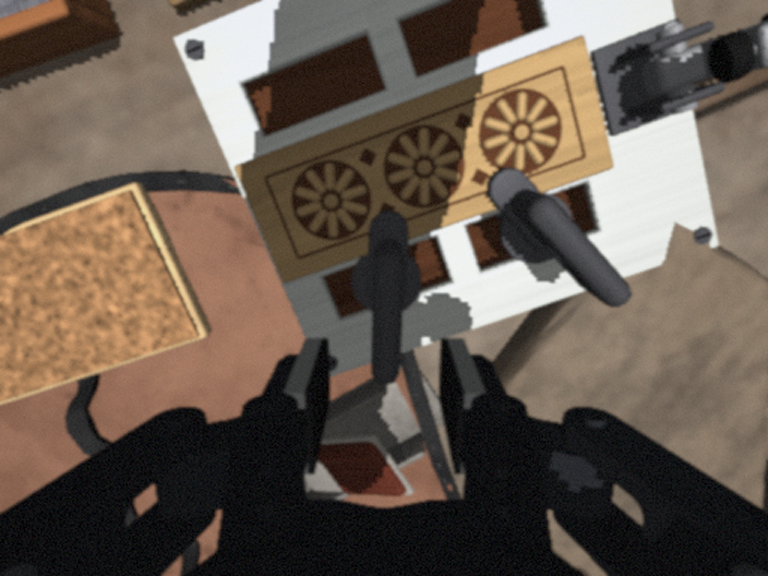

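>>> {"fn": "step_arm", "kwargs": {
  "steps": [
    {"dx": 0, "dy": 0, "dz": 3.5, "wx": 0, "wy": 0, "wz": 0, "claw": 0.4},
    {"dx": 0, "dy": 0, "dz": 6.6, "wx": 0, "wy": 0, "wz": 0, "claw": 0.4},
    {"dx": 0, "dy": 0, "dz": 6.6, "wx": 0, "wy": 0, "wz": 0, "claw": 0.4},
    {"dx": 0, "dy": 0, "dz": 6.6, "wx": 0, "wy": 0, "wz": 0, "claw": 0.4},
    {"dx": 0, "dy": 0, "dz": 6.6, "wx": 0, "wy": 0, "wz": 0, "claw": 0},
    {"dx": 0, "dy": 0, "dz": 6.6, "wx": 0, "wy": 0, "wz": 0, "claw": 0},
    {"dx": 0, "dy": 0, "dz": 6.6, "wx": 0, "wy": 0, "wz": 0, "claw": 0},
    {"dx": 0, "dy": 0, "dz": 6.6, "wx": 0, "wy": 0, "wz": 0, "claw": 0},
    {"dx": 0, "dy": 0, "dz": 6.6, "wx": 0, "wy": 0, "wz": 0, "claw": 0},
    {"dx": 0, "dy": 0, "dz": 6.6, "wx": 0, "wy": 0, "wz": 0, "claw": 0}
  ]
}}

```text
time: 19.4
eef_pos: [602.5, -65.5, 250.4]
tcp_rot: [0.002, -0.048, 0.999, 0.0]
contact_force: [-1.5, -0.0, 6.9]
opening: 11.0
```

>>> {"fn": "step_arm", "kwargs": {
  "steps": [
    {"dx": 0, "dy": 0, "dz": -0.1, "wx": 0, "wy": 0, "wz": 8, "claw": 0},
    {"dx": 0, "dy": 0, "dz": -0.1, "wx": 0, "wy": 0, "wz": 16, "claw": 0},
    {"dx": 0, "dy": 0, "dz": -0.1, "wx": 0, "wy": 0, "wz": 24, "claw": 0},
    {"dx": 0, "dy": 0, "dz": -0.1, "wx": 0, "wy": 0, "wz": 32, "claw": 0},
    {"dx": 0, "dy": 0, "dz": -0.1, "wx": 0, "wy": 0, "wz": 40, "claw": 0},
    {"dx": 0, "dy": 0, "dz": -0.1, "wx": 0, "wy": 0, "wz": 48, "claw": 0},
    {"dx": 0, "dy": 0, "dz": -0.1, "wx": 0, "wy": 0, "wz": 56, "claw": 0},
    {"dx": 0, "dy": 0, "dz": -0.1, "wx": 0, "wy": 0, "wz": 64, "claw": 0},
    {"dx": 0, "dy": 0, "dz": -0.1, "wx": 0, "wy": 0, "wz": 70.4, "claw": 0},
    {"dx": 0, "dy": 0, "dz": -0.1, "wx": 0, "wy": 0, "wz": 70.4, "claw": 0},
    {"dx": 0, "dy": 0, "dz": -0.1, "wx": 0, "wy": 0, "wz": 70.4, "claw": 0}
  ]
}}

```text
time: 20.5
eef_pos: [602.2, -65.4, 250.5]
tcp_rot: [0.001, 0.535, 0.845, 0.0]
contact_force: [0.6, -1.2, 5.8]
opening: 11.4
```

```bash
python3 - <<'E'
from h import *
o,p,r=st();print(o['time'],p,yaw(r),o['opening'],o['contact_force'],o['moment'])
m=cam('wrist');shot('wrist','w12.png')
print([np.round(1.5*proj('wrist',F(56+a,50+b,36),m)) for a,b in [(-31.5,-13),(-31.5,13),(31.5,-13)]], np.round(1.5*proj('wrist',F(56,50,42),m)),np.round(1.5*proj('wrist',F(56-39,50,51),m)))
E
```

```text
20.5 [602.21980151 -65.39339702 250.50546252] 115.27706885575411 11.389149105388379 [ 0.64357975 -1.17514938  5.78488442] [-0.22126411 -0.00501611 -0.0431427 ]
[array([352., 237.]), array([421., 237.]), array([354., 388.])] [386. 321.] [387. 224.]
```

View pics/w12.png

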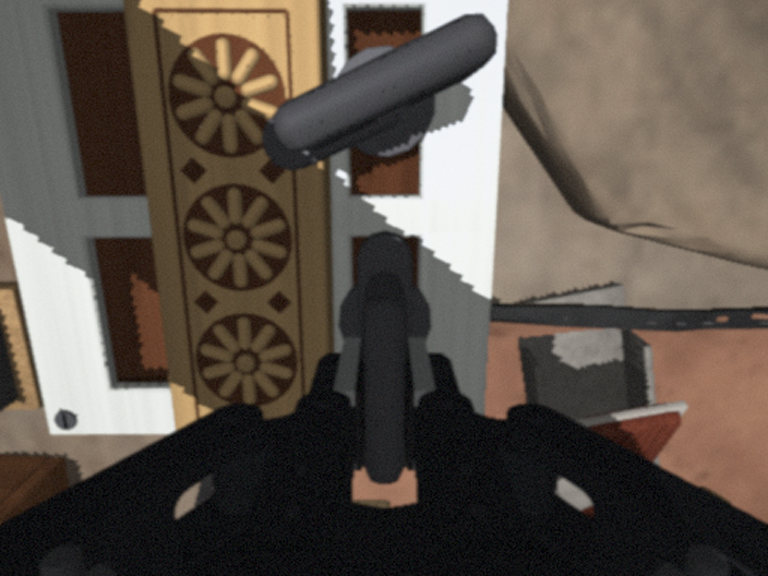

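>>> {"fn": "step_arm", "kwargs": {
  "steps": [
    {"dx": -0.3, "dy": 0.05, "dz": -0.1, "wx": 0, "wy": 0, "wz": 0, "claw": 0},
    {"dx": -0.3, "dy": 0.05, "dz": -0.2, "wx": 0, "wy": 0, "wz": 0, "claw": 0},
    {"dx": -0.3, "dy": 0.05, "dz": -0.5, "wx": 0, "wy": 0, "wz": 0, "claw": 0},
    {"dx": -0.3, "dy": 0.05, "dz": -0.8, "wx": 0, "wy": 0, "wz": 0, "claw": 0},
    {"dx": -0.3, "dy": 0.05, "dz": -0.8, "wx": 0, "wy": 0, "wz": 0, "claw": 0}
  ]
}}

```text
time: 21.05
eef_pos: [603.6, -67.8, 258.0]
tcp_rot: [0.0, 0.537, 0.844, 0.0]
contact_force: [-0.9, -0.5, -1.9]
opening: 11.1
```

```bash
python3 - <<'E'
from h import *
o,p,r=st();print(o['time'],p,yaw(r),o['opening'],o['contact_force'],o['moment'])
shot('wrist','w13.png')
E
```

```text
21.05 [603.6143284  -67.81851566 258.02616248] 115.10139291227242 11.148686355648772 [-0.85050681 -0.48469992 -1.89706468] [ 0.02227797 -0.03390322  0.01844669]
```

>>> {"fn": "step_arm", "kwargs": {
  "steps": [
    {"dx": 0, "dy": 0, "dz": -1, "wx": 0, "wy": 0, "wz": 0, "claw": 0},
    {"dx": 0, "dy": 0, "dz": -2.5, "wx": 0, "wy": 0, "wz": 0, "claw": 0},
    {"dx": 0, "dy": 0, "dz": -6, "wx": 0, "wy": 0, "wz": 0, "claw": 0},
    {"dx": 0, "dy": 0, "dz": -10, "wx": 0, "wy": 0, "wz": 0, "claw": 0},
    {"dx": 0, "dy": 0, "dz": -12, "wx": 0, "wy": 0, "wz": 0, "claw": 0},
    {"dx": 0, "dy": 0, "dz": -12, "wx": 0, "wy": 0, "wz": 0, "claw": 0}
  ]
}}

```text
time: 21.7
eef_pos: [604.3, -68.6, 382.3]
tcp_rot: [0.003, 0.537, 0.844, 0.002]
contact_force: [0.8, -1.0, -2.2]
opening: 10.9
```

```bash
python3 - <<'E'
from h import *
o,p,r=st();print(o['time'],p,yaw(r),o['opening'],o['contact_force'],o['moment'])
print(plan([*C(3,0)[:2],220],22))
E
```

```text
21.7 [604.29990045 -68.56254866 382.25141865] 115.05817563437945 10.851977479003084 [ 0.76736935 -1.00555119 -2.19111924] [-0.00981534  0.01288452 -0.00511956]
{'dx': -19.3, 'dy': -22.95, 'dz': 0.63, 'wx': 0.38, 'wy': -0.19, 'wz': 93.06}
```

>>> {"fn": "step_arm", "kwargs": {
  "steps": [
    {"dx": -3, "dy": -3.5, "dz": 0, "wx": 0, "wy": 0, "wz": 8, "claw": 0},
    {"dx": -6, "dy": -7, "dz": 0, "wx": 0, "wy": 0, "wz": 16, "claw": 0},
    {"dx": -9, "dy": -10.5, "dz": 0, "wx": 0, "wy": 0, "wz": 24, "claw": 0},
    {"dx": -12, "dy": -14, "dz": 0, "wx": 0, "wy": 0, "wz": 32, "claw": 0},
    {"dx": -14, "dy": -17, "dz": 0, "wx": 0, "wy": 0, "wz": 40, "claw": 0},
    {"dx": -16, "dy": -19, "dz": 0, "wx": 0, "wy": 0, "wz": 48, "claw": 0},
    {"dx": -18, "dy": -21.5, "dz": 0, "wx": 0, "wy": 0, "wz": 56, "claw": 0},
    {"dx": -19.3, "dy": -22.9, "dz": 0, "wx": 0, "wy": 0, "wz": 64, "claw": 0},
    {"dx": -19.3, "dy": -22.9, "dz": 0, "wx": 0, "wy": 0, "wz": 72, "claw": 0},
    {"dx": -19.3, "dy": -22.9, "dz": 0, "wx": 0, "wy": 0, "wz": 80, "claw": 0},
    {"dx": -19.3, "dy": -22.9, "dz": 0, "wx": 0, "wy": 0, "wz": 88, "claw": 0},
    {"dx": -19.3, "dy": -22.9, "dz": 0, "wx": 0, "wy": 0, "wz": 93, "claw": 0}
  ]
}}

```text
time: 22.9
eef_pos: [477.7, -339.5, 377.3]
tcp_rot: [-0.0, 0.982, 0.189, -0.0]
contact_force: [-0.3, 0.2, -2.1]
opening: 10.6
```

>>> {"fn": "step_arm", "kwargs": {
  "steps": [
    {"dx": 0, "dy": 0, "dz": 0, "wx": 0, "wy": 0, "wz": 0, "claw": 0},
    {"dx": 0, "dy": 0, "dz": 0, "wx": 0, "wy": 0, "wz": 0, "claw": 0}
  ]
}}

```text
time: 23.1
eef_pos: [477.8, -339.5, 377.4]
tcp_rot: [-0.0, 0.981, 0.193, -0.0]
contact_force: [-0.2, -0.1, -1.6]
opening: 10.9
```

```bash
python3 - <<'E'
from h import *
o,p,r=st();print(o['time'],p,yaw(r),o['opening'],o['contact_force'],o['moment'])
print(plan([*C(3,0)[:2],89.5],22)); shot('wrist','w14.png')
E
```

```text
23.1 [ 477.82700948 -339.54275828  377.38054009] 22.237327975273903 10.8597789509228 [-0.1520094  -0.10931892 -1.55765457] [-0.01603058 -0.03708742 -0.00382624]
{'dx': 0.0, 'dy': 0.12, 'dz': 13.29, 'wx': -0.02, 'wy': 0.03, 'wz': 0.24}
```

View pics/w14.png

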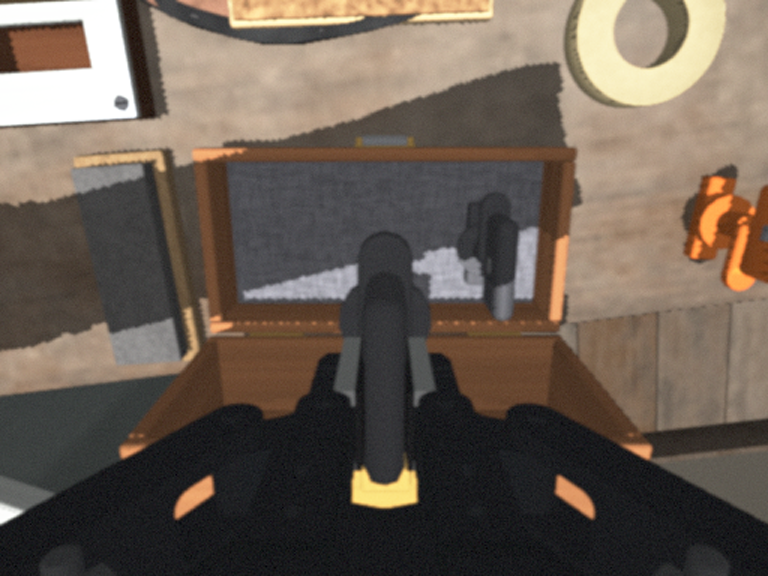

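>>> {"fn": "step_arm", "kwargs": {
  "steps": [
    {"dx": 0, "dy": 0.1, "dz": 4, "wx": 0, "wy": 0, "wz": 0, "claw": 0},
    {"dx": 0, "dy": 0.1, "dz": 8, "wx": 0, "wy": 0, "wz": 0, "claw": 0},
    {"dx": 0, "dy": 0.1, "dz": 11, "wx": 0, "wy": 0, "wz": 0, "claw": 0},
    {"dx": 0, "dy": 0.1, "dz": 12.5, "wx": 0, "wy": 0, "wz": 0, "claw": 0},
    {"dx": 0, "dy": 0.1, "dz": 13.3, "wx": 0, "wy": 0, "wz": 0, "claw": 0},
    {"dx": 0, "dy": 0.1, "dz": 13.3, "wx": 0, "wy": 0, "wz": 0, "claw": 0},
    {"dx": 0, "dy": 0.1, "dz": 13.3, "wx": 0, "wy": 0, "wz": 0, "claw": 0.35},
    {"dx": 0, "dy": 0.1, "dz": 13.3, "wx": 0, "wy": 0, "wz": 0, "claw": 0.35},
    {"dx": 0, "dy": 0.1, "dz": 13.3, "wx": 0, "wy": 0, "wz": 0, "claw": 0.35},
    {"dx": 0, "dy": 0.1, "dz": 13.3, "wx": 0, "wy": 0, "wz": 0, "claw": 0.35}
  ]
}}

```text
time: 24.15
eef_pos: [478.5, -340.7, 245.2]
tcp_rot: [0.0, 0.981, 0.192, 0.0]
contact_force: [0.7, -0.7, -1.1]
opening: 29.9
```

>>> {"fn": "step_arm", "kwargs": {
  "steps": [
    {"dx": 0, "dy": 0, "dz": -4, "wx": 0, "wy": 0, "wz": 0, "claw": 0.35},
    {"dx": 0, "dy": 0, "dz": -9, "wx": 0, "wy": 0, "wz": 0, "claw": 0.35},
    {"dx": 0, "dy": 0, "dz": -13, "wx": 0, "wy": 0, "wz": 0, "claw": 0.35},
    {"dx": 0, "dy": 0, "dz": -13, "wx": 0, "wy": 0, "wz": 0, "claw": 0.35},
    {"dx": 0, "dy": 0, "dz": -13, "wx": 0, "wy": 0, "wz": 0, "claw": 0.35}
  ]
}}

```text
time: 24.65
eef_pos: [478.5, -340.7, 375.5]
tcp_rot: [0.0, 0.981, 0.192, 0.001]
contact_force: [-0.8, 1.1, -0.7]
opening: 29.8
```

```bash
python3 - <<'E'
from h import *
o,p,r=st();print(o['time'],p,yaw(r),o['opening'],o['contact_force'],o['moment'])
shot('wrist','w15.png')
print(plan([569,6,220],48),plan([569,6,160],48))
E
```

```text
24.65 [ 478.45132816 -340.68757075  375.4565779 ] 22.103267747386177 29.78187918481342 [-0.78908851  1.0625936  -0.66978115] [ 0.05485628  0.00405903 -0.02995324]
{'dx': 21.44, 'dy': -28.67, 'dz': -0.05, 'wx': -0.02, 'wy': -0.03, 'wz': -25.89} {'dx': 21.43, 'dy': -28.67, 'dz': 5.95, 'wx': -0.02, 'wy': -0.03, 'wz': -25.89}
```

View pics/w15.png

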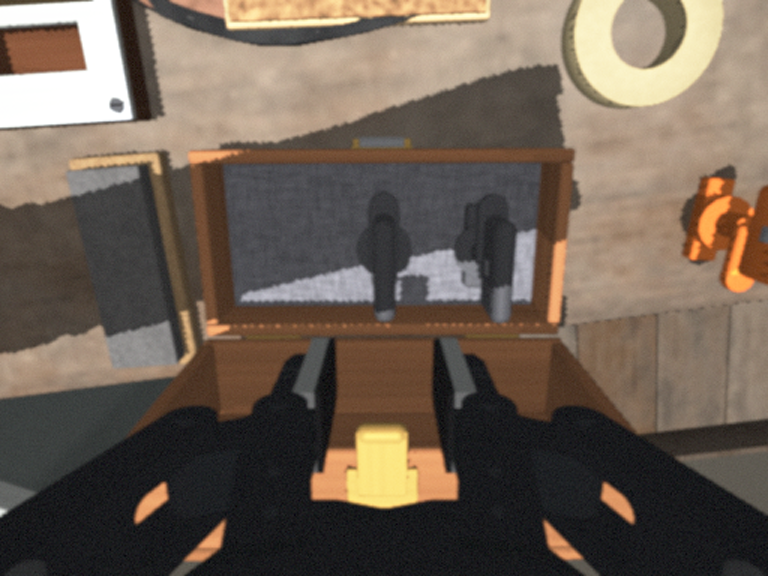

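Two dogs stand in the case, clear of each other. On to dog1.

>>> {"fn": "step_arm", "kwargs": {
  "steps": [
    {"dx": 3, "dy": -4, "dz": 0, "wx": 0, "wy": 0, "wz": -8, "claw": 0.4},
    {"dx": 6, "dy": -8, "dz": 0, "wx": 0, "wy": 0, "wz": -16, "claw": 0.4},
    {"dx": 9, "dy": -12, "dz": 0, "wx": 0, "wy": 0, "wz": -24, "claw": 0.4},
    {"dx": 12, "dy": -16, "dz": 0, "wx": 0, "wy": 0, "wz": -26, "claw": 0.4},
    {"dx": 15, "dy": -20, "dz": 0, "wx": 0, "wy": 0, "wz": -26, "claw": 0.4},
    {"dx": 18, "dy": -24, "dz": 0, "wx": 0, "wy": 0, "wz": -26, "claw": 0.4},
    {"dx": 21.4, "dy": -28.7, "dz": 0, "wx": 0, "wy": 0, "wz": -26, "claw": 0.4},
    {"dx": 21.4, "dy": -28.7, "dz": 2, "wx": 0, "wy": 0, "wz": -26, "claw": 0.4},
    {"dx": 21.4, "dy": -28.7, "dz": 6, "wx": 0, "wy": 0, "wz": -26, "claw": 0.4},
    {"dx": 21.4, "dy": -28.7, "dz": 6, "wx": 0, "wy": 0, "wz": -26, "claw": 0.4},
    {"dx": 21.4, "dy": -28.7, "dz": 6, "wx": 0, "wy": 0, "wz": -26, "claw": 0.4},
    {"dx": 21.4, "dy": -28.7, "dz": 6, "wx": 0, "wy": 0, "wz": -26, "claw": 0.4}
  ]
}}

```text
time: 25.9
eef_pos: [569.0, 4.9, 315.9]
tcp_rot: [0.0, 0.914, 0.407, 0.0]
contact_force: [-0.1, -0.4, 0.4]
opening: 34.2
```

```bash
python3 - <<'E'
from h import *
o,p,r=st();print(o['time'],p,yaw(r),o['opening'],o['contact_force'],o['qpos'].round(2))
print(plan([569,6,93],48)); shot('wrist','w16.png')
E
```

```text
25.9 [569.03138509   4.86923334 315.91167523] 47.997327757371295 34.234384927306444 [-0.09539194 -0.37881464  0.40213754] [-0.98  0.41  1.12  1.82 -0.4   1.17 -0.47]
{'dx': 0.08, 'dy': -0.08, 'dz': 6.79, 'wx': 0.05, 'wy': -0.04, 'wz': -0.0}
```

View pics/w16.png

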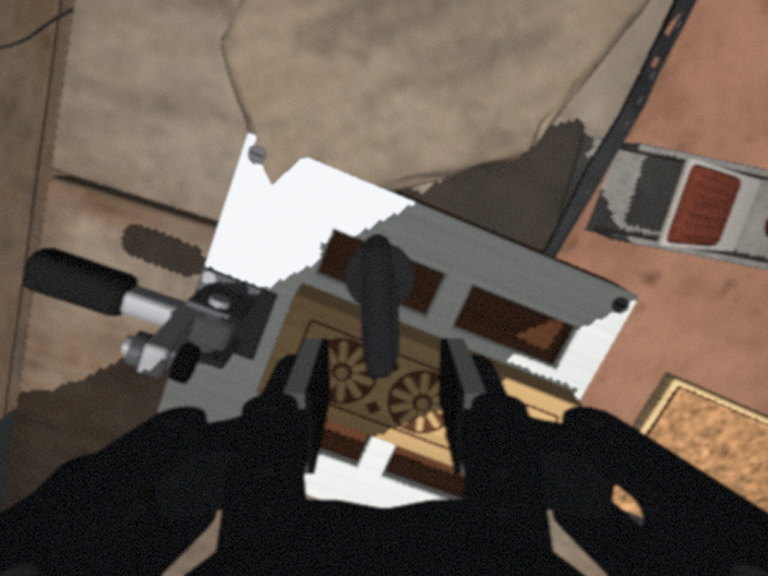

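>>> {"fn": "step_arm", "kwargs": {
  "steps": [
    {"dx": 0.1, "dy": -0.1, "dz": 3.5, "wx": 0, "wy": 0, "wz": 0, "claw": 0.4},
    {"dx": 0.1, "dy": -0.1, "dz": 6.7, "wx": 0, "wy": 0, "wz": 0, "claw": 0.4},
    {"dx": 0.1, "dy": -0.1, "dz": 6.7, "wx": 0, "wy": 0, "wz": 0, "claw": 0.4},
    {"dx": 0.1, "dy": -0.1, "dz": 6.7, "wx": 0, "wy": 0, "wz": 0, "claw": 0.4},
    {"dx": 0.1, "dy": -0.1, "dz": 6.7, "wx": 0, "wy": 0, "wz": 0, "claw": 0},
    {"dx": 0.1, "dy": -0.1, "dz": 6.7, "wx": 0, "wy": 0, "wz": 0, "claw": 0},
    {"dx": 0.1, "dy": -0.1, "dz": 6.7, "wx": 0, "wy": 0, "wz": 0, "claw": 0},
    {"dx": 0.1, "dy": -0.1, "dz": 6.7, "wx": 0, "wy": 0, "wz": 0, "claw": 0},
    {"dx": 0.1, "dy": -0.1, "dz": 6.7, "wx": 0, "wy": 0, "wz": 0, "claw": 0},
    {"dx": 0.1, "dy": -0.1, "dz": 6.7, "wx": 0, "wy": 0, "wz": 0, "claw": 0}
  ]
}}

```text
time: 26.95
eef_pos: [569.5, 6.9, 249.6]
tcp_rot: [0.0, 0.913, 0.407, 0.001]
contact_force: [-1.3, -1.0, 8.3]
opening: 10.9
```

>>> {"fn": "step_arm", "kwargs": {
  "steps": [
    {"dx": 0, "dy": 0, "dz": -0.1, "wx": 0, "wy": 0, "wz": -8, "claw": 0},
    {"dx": 0, "dy": 0, "dz": -0.1, "wx": 0, "wy": 0, "wz": -16, "claw": 0},
    {"dx": 0, "dy": 0, "dz": -0.1, "wx": 0, "wy": 0, "wz": -24, "claw": 0},
    {"dx": 0, "dy": 0, "dz": -0.1, "wx": 0, "wy": 0, "wz": -32, "claw": 0},
    {"dx": 0, "dy": 0, "dz": -0.1, "wx": 0, "wy": 0, "wz": -40, "claw": 0},
    {"dx": 0, "dy": 0, "dz": -0.1, "wx": 0, "wy": 0, "wz": -48, "claw": 0},
    {"dx": 0, "dy": 0, "dz": -0.1, "wx": 0, "wy": 0, "wz": -56, "claw": 0},
    {"dx": 0, "dy": 0, "dz": -0.1, "wx": 0, "wy": 0, "wz": -64, "claw": 0},
    {"dx": 0, "dy": 0, "dz": -0.1, "wx": 0, "wy": 0, "wz": -67, "claw": 0},
    {"dx": 0, "dy": 0, "dz": -0.1, "wx": 0, "wy": 0, "wz": -67, "claw": 0},
    {"dx": 0, "dy": 0, "dz": -0.1, "wx": 0, "wy": 0, "wz": -67, "claw": 0}
  ]
}}

```text
time: 28.05
eef_pos: [569.0, 6.9, 249.6]
tcp_rot: [0.0, 0.538, 0.843, 0.0]
contact_force: [-1.6, -1.2, 7.0]
opening: 11.3
```

```bash
python3 - <<'E'
from h import *
o,p,r=st();print(o['time'],p,yaw(r),o['opening'],o['contact_force'],o['moment'])
m=cam('wrist');shot('wrist','w17.png')
print(np.round(1.5*proj('wrist',F(-22,50,42),m)),np.round(1.5*proj('wrist',F(-22-18,50,42),m)))
d=p[:2]-F(-22,50)[:2];a=np.radians(-65);print('tool in slot',d@[np.cos(a),np.sin(a)],d@[-np.sin(a),np.cos(a)])
E
```

```text
28.05 [569.00370042   6.90121081 249.61399316] 114.95308999782802 11.303916321662099 [-1.60959874 -1.2273347   6.97459735] [-0.19146687  0.37712066  0.02139321]
[385. 326.] [385. 281.]
tool in slot -1.846653638494297 -0.8095016189882549
```

View pics/w17.png

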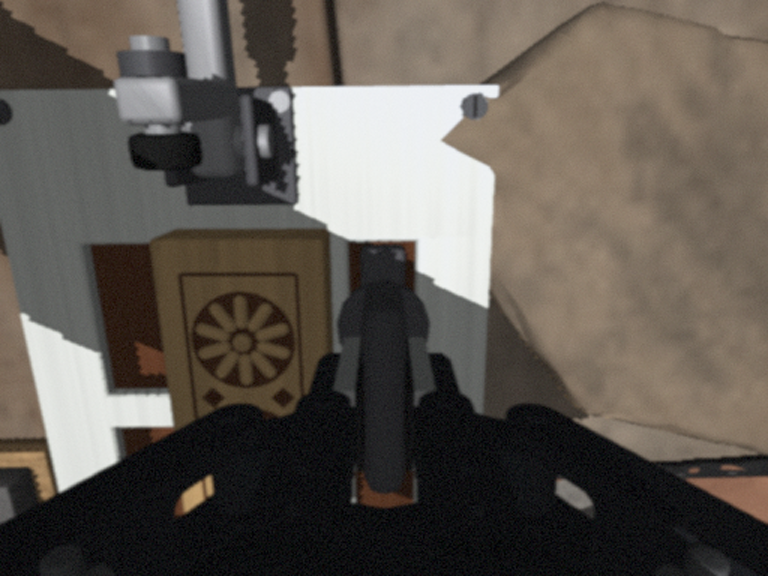

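>>> {"fn": "step_arm", "kwargs": {
  "steps": [
    {"dx": 0, "dy": 0, "dz": -0.1, "wx": 0, "wy": 0, "wz": 0, "claw": 0},
    {"dx": 0, "dy": 0, "dz": -0.2, "wx": 0, "wy": 0, "wz": 0, "claw": 0},
    {"dx": 0, "dy": 0, "dz": -0.4, "wx": 0, "wy": 0, "wz": 0, "claw": 0},
    {"dx": 0, "dy": 0, "dz": -0.6, "wx": 0, "wy": 0, "wz": 0, "claw": 0},
    {"dx": 0, "dy": 0, "dz": -0.6, "wx": 0, "wy": 0, "wz": 0, "claw": 0}
  ]
}}

```text
time: 28.6
eef_pos: [568.7, 7.3, 254.8]
tcp_rot: [0.0, 0.537, 0.844, 0.0]
contact_force: [0.1, -0.4, -1.9]
opening: 11.0
```

```bash
python3 - <<'E'
from h import *
o,p,r=st();print(o['time'],p,yaw(r),o['opening'],o['contact_force'],o['moment'])
shot('wrist','w18.png')
E
```

```text
28.6 [568.72636329   7.2518828  254.84791383] 115.07257105388359 11.01892066220423 [ 0.11601492 -0.43201632 -1.91722913] [-0.02050125  0.02936875  0.07405437]
```

View pics/w18.png

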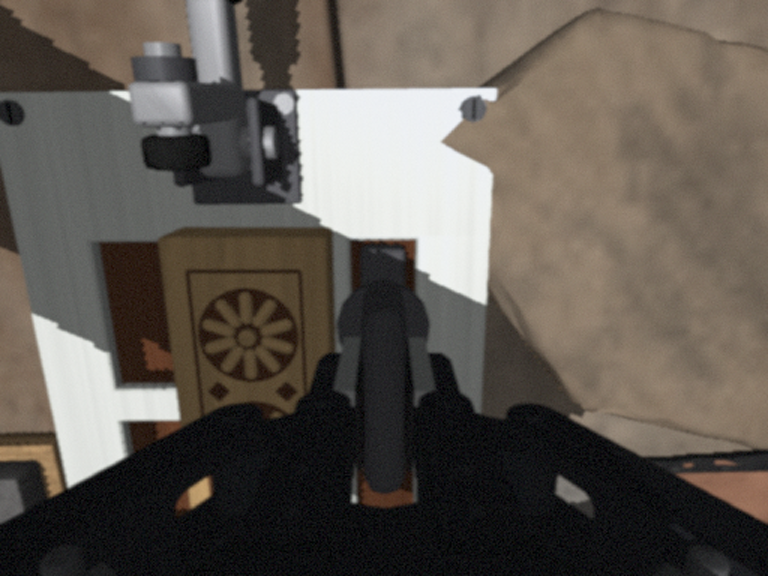

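>>> {"fn": "step_arm", "kwargs": {
  "steps": [
    {"dx": 0, "dy": 0, "dz": -0.8, "wx": 0, "wy": 0, "wz": 0, "claw": 0},
    {"dx": 0, "dy": 0, "dz": -2, "wx": 0, "wy": 0, "wz": 0, "claw": 0},
    {"dx": 0, "dy": 0, "dz": -6, "wx": 0, "wy": 0, "wz": 0, "claw": 0},
    {"dx": 0, "dy": 0, "dz": -10, "wx": 0, "wy": 0, "wz": 0, "claw": 0},
    {"dx": 0, "dy": 0, "dz": -12, "wx": 0, "wy": 0, "wz": 0, "claw": 0},
    {"dx": 0, "dy": 0, "dz": -12, "wx": 0, "wy": 0, "wz": 0, "claw": 0},
    {"dx": 0, "dy": 0, "dz": -12, "wx": 0, "wy": 0, "wz": 0, "claw": 0}
  ]
}}

```text
time: 29.35
eef_pos: [568.6, 7.2, 375.1]
tcp_rot: [0.0, 0.537, 0.844, 0.001]
contact_force: [-0.4, -0.2, -2.2]
opening: 11.1
```

```bash
python3 - <<'E'
from h import *
o,p,r=st();print(o['time'],p,yaw(r),o['opening'],o['contact_force'],o['moment'])
print(plan([*C(-3,-62)[:2],220],22),C(-3,-62))
E
```

```text
29.35 [568.55750481   7.17320845 375.05618812] 115.0861286182901 11.056561792944054 [-0.37259524 -0.24061053 -2.22917002] [-0.01388756  0.02795201 -0.00895817]
{'dx': -21.51, 'dy': -21.99, 'dz': -0.02, 'wx': 0.03, 'wy': -0.06, 'wz': 93.09} [ 460.55594277 -280.89078124    0.        ]
```

>>> {"fn": "step_arm", "kwargs": {
  "steps": [
    {"dx": -3, "dy": -3, "dz": 0, "wx": 0, "wy": 0, "wz": 8, "claw": 0},
    {"dx": -6, "dy": -6, "dz": 0, "wx": 0, "wy": 0, "wz": 16, "claw": 0},
    {"dx": -9, "dy": -9, "dz": 0, "wx": 0, "wy": 0, "wz": 24, "claw": 0},
    {"dx": -12, "dy": -12, "dz": 0, "wx": 0, "wy": 0, "wz": 32, "claw": 0},
    {"dx": -15, "dy": -15, "dz": 0, "wx": 0, "wy": 0, "wz": 40, "claw": 0},
    {"dx": -18, "dy": -18, "dz": 0, "wx": 0, "wy": 0, "wz": 48, "claw": 0},
    {"dx": -20, "dy": -20, "dz": 0, "wx": 0, "wy": 0, "wz": 56, "claw": 0},
    {"dx": -21.5, "dy": -22, "dz": 0, "wx": 0, "wy": 0, "wz": 64, "claw": 0},
    {"dx": -21.5, "dy": -22, "dz": 0, "wx": 0, "wy": 0, "wz": 72, "claw": 0},
    {"dx": -21.5, "dy": -22, "dz": 0, "wx": 0, "wy": 0, "wz": 80, "claw": 0},
    {"dx": -21.5, "dy": -22, "dz": 0, "wx": 0, "wy": 0, "wz": 88, "claw": 0},
    {"dx": -21.5, "dy": -22, "dz": 0, "wx": 0, "wy": 0, "wz": 93, "claw": 0}
  ]
}}

```text
time: 30.55
eef_pos: [460.1, -280.5, 373.4]
tcp_rot: [-0.0, 0.982, 0.189, -0.001]
contact_force: [-0.8, -0.1, -1.9]
opening: 11.1
```

>>> {"fn": "step_arm", "kwargs": {
  "steps": [
    {"dx": 0, "dy": 0, "dz": 0, "wx": 0, "wy": 0, "wz": 0, "claw": 0},
    {"dx": 0, "dy": 0, "dz": 0, "wx": 0, "wy": 0, "wz": 0, "claw": 0}
  ]
}}

```text
time: 30.75
eef_pos: [460.3, -280.5, 373.9]
tcp_rot: [-0.0, 0.981, 0.193, -0.001]
contact_force: [1.0, 0.8, -1.1]
opening: 11.0
```

```bash
python3 - <<'E'
from h import *
o,p,r=st();print(o['time'],p,yaw(r),o['opening'],o['contact_force'],o['moment'],o['qpos'].round(2))
print(plan([*C(-3,-62)[:2],88.5],22)); shot('wrist','w19.png')
E
```

```text
30.75 [ 460.31666484 -280.54736953  373.9098315 ] 22.230470363258977 10.95168461330378 [ 1.00608816  0.78008813 -1.13403297] [-0.00978354 -0.01678202  0.01387109] [-0.62  0.28  1.28  1.82 -0.28  1.25 -0.44]
{'dx': 0.03, 'dy': 0.05, 'dz': 13.04, 'wx': -0.03, 'wy': 0.07, 'wz': 0.23}
```

View pics/w19.png

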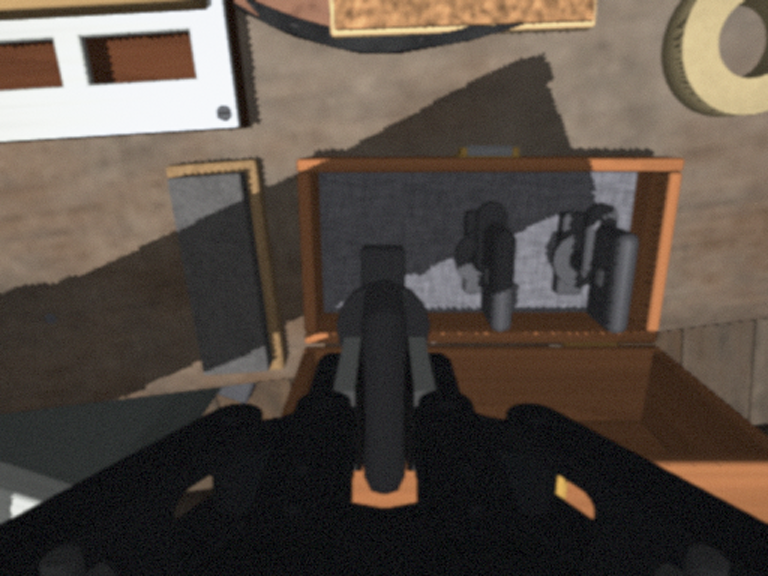

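>>> {"fn": "step_arm", "kwargs": {
  "steps": [
    {"dx": 0, "dy": 0, "dz": 4, "wx": 0, "wy": 0, "wz": 0, "claw": 0},
    {"dx": 0, "dy": 0, "dz": 7, "wx": 0, "wy": 0, "wz": 0, "claw": 0}
  ]
}}

```text
time: 31.0
eef_pos: [460.6, -280.5, 303.3]
tcp_rot: [-0.0, 0.981, 0.193, 0.0]
contact_force: [0.6, 0.2, -2.9]
opening: 10.6
```

```bash
python3 - <<'E'
from h import *
o,p,r=st();print(o['time'],p,yaw(r),o['opening'],o['contact_force'],o['qpos'].round(2))
E
```

```text
31.0 [ 460.56331009 -280.45721934  303.27789128] 22.23931344842401 10.649252324857297 [ 0.560584    0.19876077 -2.86027813] [-0.52  0.37  1.19  1.9  -0.38  1.13 -0.37]
```

>>> {"fn": "step_arm", "kwargs": {
  "steps": [
    {"dx": 0, "dy": 0, "dz": 4, "wx": 0, "wy": 0, "wz": 0, "claw": 0},
    {"dx": 0, "dy": 0, "dz": 5.4, "wx": 0, "wy": 0, "wz": 0, "claw": 0},
    {"dx": 0, "dy": 0, "dz": 6, "wx": 0, "wy": 0, "wz": 0, "claw": 0},
    {"dx": 0, "dy": 0, "dz": 6, "wx": 0, "wy": 0, "wz": 0, "claw": 0},
    {"dx": 0, "dy": 0, "dz": 6, "wx": 0, "wy": 0, "wz": 0, "claw": 0.35},
    {"dx": 0, "dy": 0, "dz": 6, "wx": 0, "wy": 0, "wz": 0, "claw": 0.35},
    {"dx": 0, "dy": 0, "dz": 6, "wx": 0, "wy": 0, "wz": 0, "claw": 0.35},
    {"dx": 0, "dy": 0, "dz": 6, "wx": 0, "wy": 0, "wz": 0, "claw": 0.35},
    {"dx": 0, "dy": 0, "dz": 2, "wx": 0, "wy": 0, "wz": 0, "claw": 0.35},
    {"dx": 0, "dy": 0, "dz": -3, "wx": 0, "wy": 0, "wz": 0, "claw": 0.35},
    {"dx": 0, "dy": 0, "dz": -7, "wx": 0, "wy": 0, "wz": 0, "claw": 0.35},
    {"dx": 0, "dy": 0, "dz": -7, "wx": 0, "wy": 0, "wz": 0, "claw": 0.35}
  ]
}}

```text
time: 32.2
eef_pos: [461.3, -282.3, 379.5]
tcp_rot: [0.002, 0.982, 0.191, 0.003]
contact_force: [0.8, 0.5, -0.7]
opening: 29.7
```

```bash
python3 - <<'E'
from h import *
o,p,r=st();print(o['time'],p,yaw(r),o['opening'],o['contact_force'],o['qpos'].round(2))
shot('wrist','w20.png')
print(plan([544,-54,200],115))
E
```

```text
32.2 [ 461.3475177  -282.3328717   379.52268572] 22.06069132714878 29.655413744546184 [ 0.77735841  0.4663399  -0.74248729] [-0.62  0.27  1.29  1.81 -0.28  1.26 -0.44]
{'dx': 16.23, 'dy': -17.95, 'dz': 2.23, 'wx': 0.29, 'wy': -0.07, 'wz': -92.89}
```

View pics/w20.png

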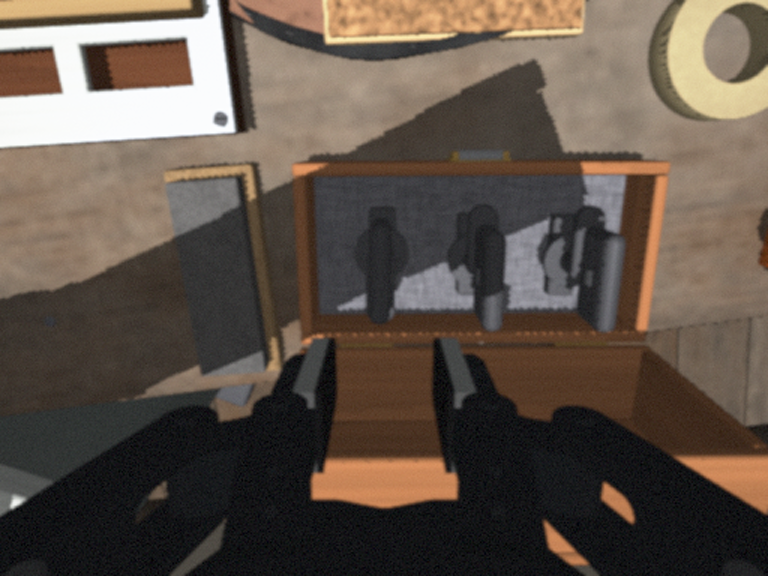

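>>> {"fn": "step_arm", "kwargs": {
  "steps": [
    {"dx": 3, "dy": -3, "dz": 0, "wx": 0, "wy": 0, "wz": -8, "claw": 1},
    {"dx": 6, "dy": -6, "dz": 0, "wx": 0, "wy": 0, "wz": -16, "claw": 1},
    {"dx": 9, "dy": -9, "dz": 0, "wx": 0, "wy": 0, "wz": -24, "claw": 1},
    {"dx": 12, "dy": -12, "dz": 0, "wx": 0, "wy": 0, "wz": -32, "claw": 1},
    {"dx": 14, "dy": -15, "dz": 0, "wx": 0, "wy": 0, "wz": -40, "claw": 1},
    {"dx": 16.2, "dy": -17.9, "dz": 0, "wx": 0, "wy": 0, "wz": -48, "claw": 1},
    {"dx": 16.2, "dy": -17.9, "dz": 0, "wx": 0, "wy": 0, "wz": -56, "claw": 1},
    {"dx": 16.2, "dy": -17.9, "dz": 0, "wx": 0, "wy": 0, "wz": -64, "claw": 1},
    {"dx": 16.2, "dy": -17.9, "dz": 0, "wx": 0, "wy": 0, "wz": -72, "claw": 1},
    {"dx": 16.2, "dy": -17.9, "dz": 0, "wx": 0, "wy": 0, "wz": -80, "claw": 1},
    {"dx": 16.2, "dy": -17.9, "dz": 1.8, "wx": 0, "wy": 0, "wz": -88, "claw": 1},
    {"dx": 16.2, "dy": -17.9, "dz": 1.8, "wx": 0, "wy": 0, "wz": -93, "claw": 1}
  ]
}}

```text
time: 33.45
eef_pos: [542.4, -53.6, 353.9]
tcp_rot: [-0.002, 0.534, 0.845, -0.001]
contact_force: [-0.6, 0.4, -0.0]
opening: 85.2
```

>>> {"fn": "step_arm", "kwargs": {
  "steps": [
    {"dx": 0, "dy": 0, "dz": 0, "wx": 0, "wy": 0, "wz": 0, "claw": 1},
    {"dx": 0, "dy": 0, "dz": 0, "wx": 0, "wy": 0, "wz": 0, "claw": 1}
  ]
}}

```text
time: 33.65
eef_pos: [543.2, -54.1, 356.1]
tcp_rot: [-0.0, 0.538, 0.843, -0.0]
contact_force: [-0.2, 0.0, -0.3]
opening: 85.3
```

```bash
python3 - <<'E'
from h import *
o,p,r=st();print(o['time'],p,yaw(r),o['opening'],o['contact_force'],o['qpos'].round(2))
shot('wrist','w21.png');m=cam('wrist')
print(plan([544,-54,57],115))
for d in landmark_of('wrist','panel'): print(d['location'],d['confidence'],ray('wrist',d['location'],36,m))
E
```

```text
33.65 [543.18969093 -54.10013961 356.14646533] 114.90665995244649 85.25338375077774 [-0.23347214  0.04300259 -0.2730319 ] [-0.79  0.2   0.92  1.82 -0.17  1.2   0.62]
{'dx': -0.02, 'dy': 0.07, 'dz': 14.44, 'wx': -0.02, 'wy': -0.0, 'wz': -0.08}
[253.4, 172.8] 0.76 [542.0931167  -56.98954849  36.        ]
```

View pics/w21.png

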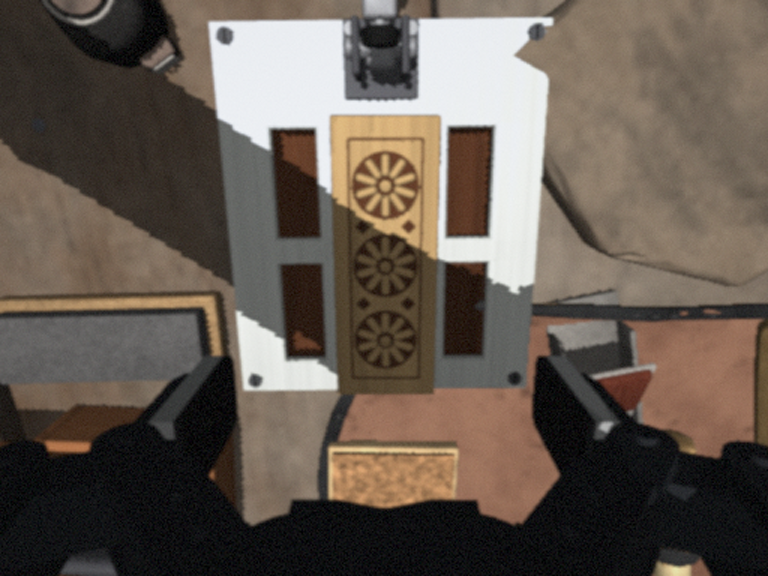

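>>> {"fn": "step_arm", "kwargs": {
  "steps": [
    {"dx": 0, "dy": 0.1, "dz": 5, "wx": 0, "wy": 0, "wz": 0, "claw": 1},
    {"dx": 0, "dy": 0.1, "dz": 9, "wx": 0, "wy": 0, "wz": 0, "claw": 1},
    {"dx": 0, "dy": 0.1, "dz": 12, "wx": 0, "wy": 0, "wz": 0, "claw": 1},
    {"dx": 0, "dy": 0.1, "dz": 14.4, "wx": 0, "wy": 0, "wz": 0, "claw": 1},
    {"dx": 0, "dy": 0.1, "dz": 14.4, "wx": 0, "wy": 0, "wz": 0, "claw": 1},
    {"dx": 0, "dy": 0.1, "dz": 14.4, "wx": 0, "wy": 0, "wz": 0, "claw": 1},
    {"dx": 0, "dy": 0.1, "dz": 14.4, "wx": 0, "wy": 0, "wz": 0, "claw": 0.3},
    {"dx": 0, "dy": 0.1, "dz": 14.4, "wx": 0, "wy": 0, "wz": 0, "claw": 0.3},
    {"dx": 0, "dy": 0.1, "dz": 14.4, "wx": 0, "wy": 0, "wz": 0, "claw": 0.3},
    {"dx": 0, "dy": 0.1, "dz": 14.4, "wx": 0, "wy": 0, "wz": 0, "claw": 0.3},
    {"dx": 0, "dy": 0.1, "dz": 14.4, "wx": 0, "wy": 0, "wz": 0, "claw": 0.3}
  ]
}}

```text
time: 34.85
eef_pos: [545.0, -53.7, 214.3]
tcp_rot: [0.001, 0.537, 0.844, 0.001]
contact_force: [-1.8, 0.0, 9.0]
opening: 56.7
```

>>> {"fn": "step_arm", "kwargs": {
  "steps": [
    {"dx": 0, "dy": 0, "dz": -2, "wx": 0, "wy": 0, "wz": 0, "claw": 0.3},
    {"dx": 0, "dy": 0, "dz": -6, "wx": 0, "wy": 0, "wz": 0, "claw": 0.3},
    {"dx": 0, "dy": 0, "dz": -10, "wx": 0, "wy": 0, "wz": 0, "claw": 0.3},
    {"dx": 0, "dy": 0, "dz": -10, "wx": 0, "wy": 0, "wz": 0, "claw": 0.3}
  ]
}}

```text
time: 35.25
eef_pos: [545.9, -54.5, 318.1]
tcp_rot: [0.003, 0.537, 0.844, 0.003]
contact_force: [-0.1, -0.8, -1.3]
opening: 56.5
```

```bash
python3 - <<'E'
from h import *
o,p,r=st();print(o['time'],p,yaw(r),o['opening'],o['contact_force'],o['moment'])
shot('wrist','w22.png');im=shot('top','t22.png')
crop=im[120:210,200:320][:,:,::-1];cv2.imwrite('pics/t22c.png',cv2.resize(crop,None,fx=6,fy=6,interpolation=cv2.INTER_CUBIC))
t=cam('top')
for d in landmark_of('top','cork_rest'): print(np.round(d['location'],1),round(d['confidence'],2),ray('top',d['location'],3,t)[:2].round(1))
E
```

```text
35.25 [545.94318422 -54.50554047 318.07768379] 115.03843881109628 56.48587313202266 [-0.06292144 -0.77819209 -1.34223748] [-0.01573561 -0.044617   -0.04270867]
[256.7 166. ] 0.63 [ 626.  -259.4]
[171.3 215.6] 0.49 [480.6 -26.9]
[135.6 205.9] 0.18 [504.7  73.4]
```

View pics/w22.png

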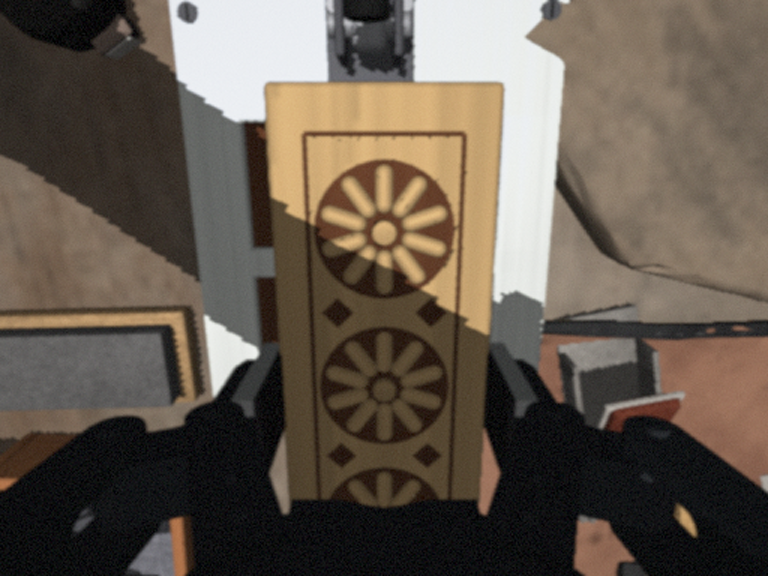

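View pics/t22c.png

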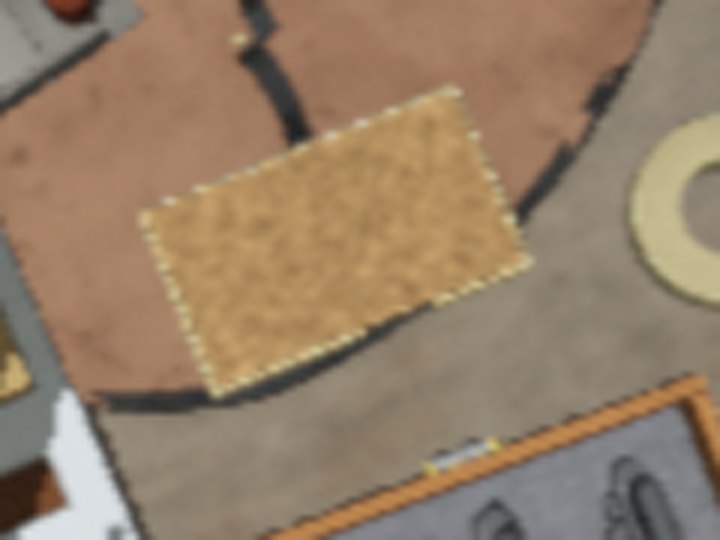

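```bash
python3 - <<'E'
from h import *
t=cam('top')
c=np.array([ray('top',(200+x/6,120+y/6),19,t)[:2] for x,y in [(143,213),(460,88),(532,262),(213,395)]]);print(c.round(1).tolist(),c.mean(0))
a=lambda v:np.degrees(np.arctan2(v[1],v[0]))
print(a(c[1]-c[0]),a(c[2]-c[3]),a(c[0]-c[3]),a(c[1]-c[2]),np.linalg.norm(c[1]-c[0]),np.linalg.norm(c[0]-c[3]))
print(plan([*c.mean(0),170],115))
E
```

```text
[[650.2, -167.5], [713.3, -312.7], [632.2, -347.5], [566.5, -202.5]] [ 640.52433937 -257.53021041]
-66.52278556690779 -65.61336874563484 22.715264771127185 23.246895151339057 158.30699084878978 90.7545379303162
{'dx': -22.59, 'dy': 0.07, 'dz': -1.27, 'wx': 0.04, 'wy': -0.04, 'wz': 0.11}
```

>>> {"fn": "step_arm", "kwargs": {
  "steps": [
    {"dx": -4, "dy": 0, "dz": 0, "wx": 0, "wy": 0, "wz": 0, "claw": 0.3},
    {"dx": -8, "dy": 0, "dz": 0, "wx": 0, "wy": 0, "wz": 0, "claw": 0.3},
    {"dx": -12, "dy": 0, "dz": 0, "wx": 0, "wy": 0, "wz": 1.5, "claw": 0.3},
    {"dx": -16, "dy": 0, "dz": 0, "wx": 0, "wy": 0, "wz": 1.5, "claw": 0.3},
    {"dx": -20, "dy": 0, "dz": 0, "wx": 0, "wy": 0, "wz": 1.5, "claw": 0.3},
    {"dx": -22.6, "dy": 0.1, "dz": 0, "wx": 0, "wy": 0, "wz": 1.5, "claw": 0.3},
    {"dx": -22.6, "dy": 0.1, "dz": 0, "wx": 0, "wy": 0, "wz": 1.5, "claw": 0.3},
    {"dx": -22.6, "dy": 0.1, "dz": 0, "wx": 0, "wy": 0, "wz": 1.5, "claw": 0.3},
    {"dx": -22.6, "dy": 0.1, "dz": 0, "wx": 0, "wy": 0, "wz": 1.5, "claw": 0.3}
  ]
}}

```text
time: 36.3
eef_pos: [640.8, -256.8, 311.4]
tcp_rot: [-0.001, 0.547, 0.837, 0.0]
contact_force: [0.3, 0.9, -1.4]
opening: 56.3
```

```bash
python3 - <<'E'
from h import *
o,p,r=st();print(o['time'],p,yaw(r),o['opening'],o['contact_force'],o['moment'])
shot('wrist','w23.png');m=cam('wrist')
print(plan([640.5,-257.5,199],113.4,grasp=False))
g=np.array([640.5,-257.5]);a=np.radians(-66.6);X=np.array([np.cos(a),np.sin(a)]);Y=np.array([-X[1],X[0]])
print([np.round(1.5*proj('wrist',[*(g+x*X+y*Y),19],m)) for x,y in [(-80,-47),(-80,47),(80,47),(80,-47)]])
E
```

```text
36.3 [ 640.81809667 -256.78005678  311.4098978 ] 113.62594931530045 56.310176573785746 [ 0.32199717  0.88524327 -1.3505577 ] [0.02117679 0.00697383 0.0354716 ]
{'dx': -0.09, 'dy': -0.07, 'dz': 11.28, 'wx': -0.03, 'wy': -0.09, 'wz': 0.25}
[array([290., 114.]), array([477., 115.]), array([462., 401.]), array([302., 401.])]
```

View pics/w23.png

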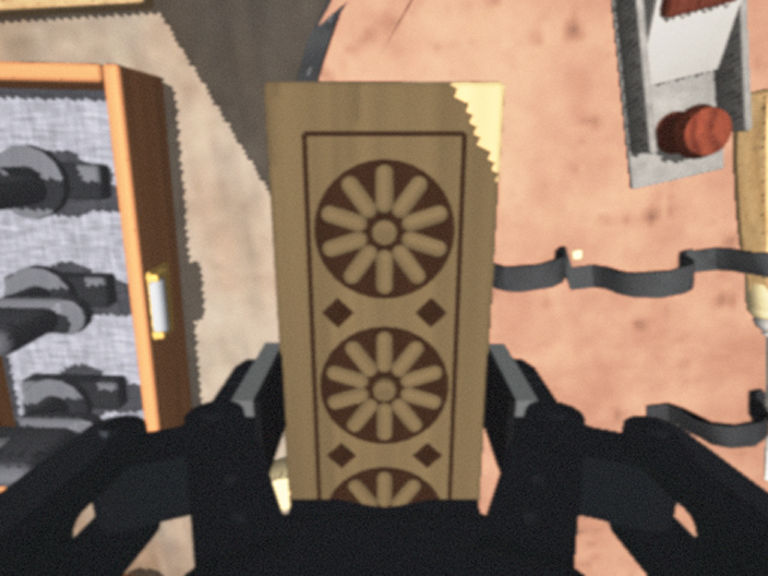

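```bash
python3 - <<'E'
from h import *
a=shot('top','t24.png');b=shot('scene','s24.png')
x=cv2.resize(a[110:220,190:330],None,fx=5,fy=5)[:,:,::-1];cv2.imwrite('pics/t24c.png',x)
y=cv2.resize(b[180:290,180:320],None,fx=5,fy=5)[:,:,::-1];cv2.imwrite('pics/s24c.png',y)
g=np.array([640.5,-257.5]);an=np.radians(-66.6);X=np.array([np.cos(an),np.sin(an)]);Y=np.array([-X[1],X[0]])
for n,o in (('top',(190,110)),('scene',(180,180))): print(n,[((proj(n,[*(g+x*X+y*Y),19])-o)*5).round() for x,y in [(-80,-47),(-80,47),(80,47),(80,-47)]])
E
```

```text
top [array([228., 381.]), array([166., 224.]), array([433., 120.]), array([497., 274.])]
scene [array([443., 193.]), array([464., 326.]), array([124., 350.]), array([128., 214.])]
```

View pics/t24c.png

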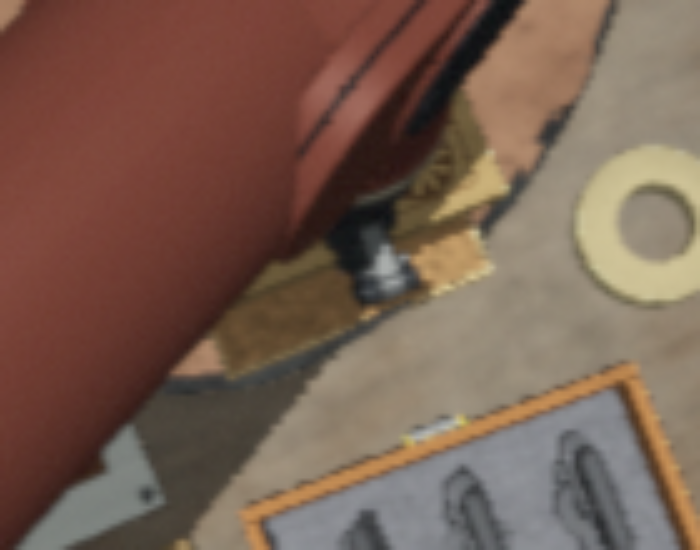

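View pics/s24c.png

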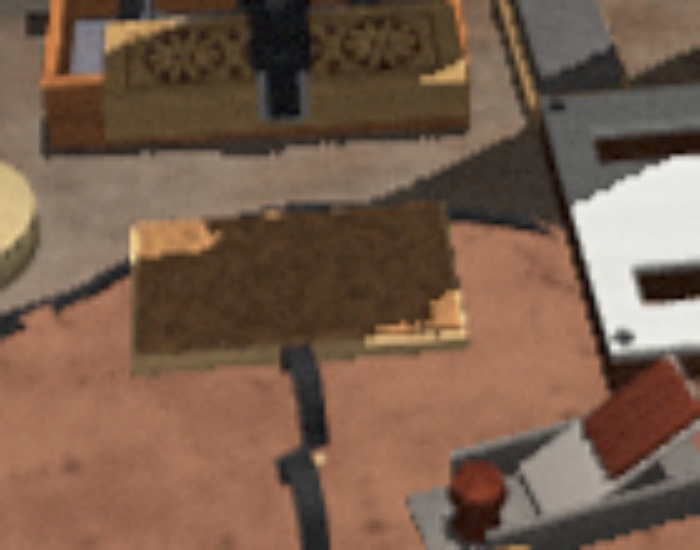

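>>> {"fn": "step_arm", "kwargs": {
  "steps": [
    {"dx": 0, "dy": -0.1, "dz": 4, "wx": 0, "wy": 0, "wz": 0, "claw": 0.3},
    {"dx": 0, "dy": -0.1, "dz": 8, "wx": 0, "wy": 0, "wz": 0, "claw": 0.3},
    {"dx": 0, "dy": -0.1, "dz": 10.3, "wx": 0, "wy": 0, "wz": 0, "claw": 0.3},
    {"dx": 0, "dy": -0.1, "dz": 11.2, "wx": 0, "wy": 0, "wz": 0, "claw": 0.3},
    {"dx": 0, "dy": -0.1, "dz": 11.2, "wx": 0, "wy": 0, "wz": 0, "claw": 0.3},
    {"dx": 0, "dy": -0.1, "dz": 11.2, "wx": 0, "wy": 0, "wz": 0, "claw": 0.3}
  ]
}}

```text
time: 37.05
eef_pos: [640.6, -258.4, 202.2]
tcp_rot: [0.001, 0.548, 0.837, 0.0]
contact_force: [0.5, -0.3, -0.3]
opening: 56.5
```

```bash
python3 - <<'E'
from h import *
o,p,r=st();print(o['time'],p,yaw(r),o['opening'],o['contact_force'],o['moment'])
b=shot('scene','s25.png')
y=cv2.resize(b[180:290,180:320],None,fx=5,fy=5)[:,:,::-1];cv2.imwrite('pics/s25c.png',y)
E
```

```text
37.05 [ 640.55855521 -258.38785105  202.18142981] 113.59793266026134 56.48396602304548 [ 0.50563488 -0.26191773 -0.28066446] [-0.06468068 -0.01272119 -0.02165863]
```

View pics/s25c.png

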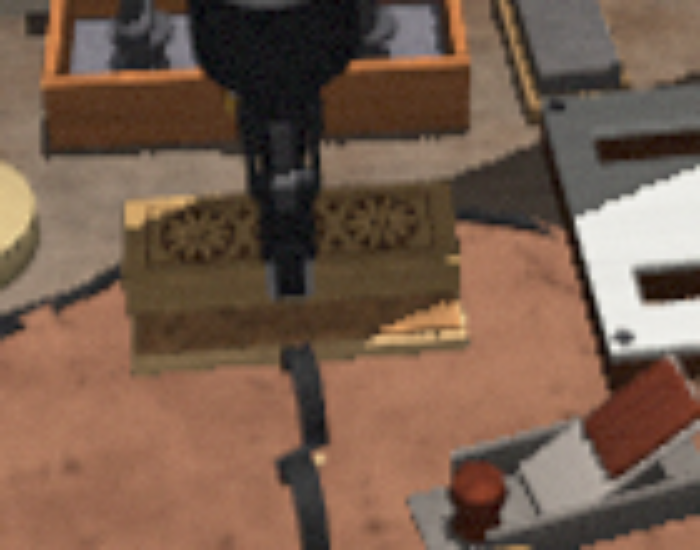

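>>> {"fn": "step_arm", "kwargs": {
  "steps": [
    {"dx": 0, "dy": 0, "dz": 0.2, "wx": 0, "wy": 0, "wz": 0, "claw": 0.3},
    {"dx": 0, "dy": 0, "dz": 0.2, "wx": 0, "wy": 0, "wz": 0, "claw": 0.9},
    {"dx": 0, "dy": 0, "dz": 0.2, "wx": 0, "wy": 0, "wz": 0, "claw": 0.9},
    {"dx": 0, "dy": 0, "dz": 0.2, "wx": 0, "wy": 0, "wz": 0, "claw": 0.9},
    {"dx": 0, "dy": 0, "dz": 0.2, "wx": 0, "wy": 0, "wz": 0, "claw": 0.9},
    {"dx": 0, "dy": 0, "dz": -4, "wx": 0, "wy": 0, "wz": 0, "claw": 0.9},
    {"dx": 0, "dy": 0, "dz": -9, "wx": 0, "wy": 0, "wz": 0, "claw": 0.9},
    {"dx": 0, "dy": 0, "dz": -14, "wx": 0, "wy": 0, "wz": 0, "claw": 0.9},
    {"dx": 0, "dy": 0, "dz": -16, "wx": 0, "wy": 0, "wz": 0, "claw": 0.9},
    {"dx": 0, "dy": 0, "dz": -16, "wx": 0, "wy": 0, "wz": 0, "claw": 0.9}
  ]
}}

```text
time: 38.1
eef_pos: [640.5, -259.2, 364.9]
tcp_rot: [0.003, 0.548, 0.837, 0.001]
contact_force: [-0.1, -1.1, -0.4]
opening: 76.9
```

```bash
python3 - <<'E'
from h import *
o,p,r=st();print(o['time'],p,yaw(r),o['opening'],o['contact_force'],o['moment'])
shot('wrist','w26.png')
t=F(-163,0,0);print(t,plan([t[0],t[1],200],115))
E
```

```text
38.1 [ 640.47318988 -259.19446107  364.92067379] 113.56681397714598 76.89039375252575 [-0.09187171 -1.14467523 -0.41095578] [0.00223779 0.02118948 0.00401798]
[465.61322334 112.22816929   0.        ] {'dx': 40.98, 'dy': -1.17, 'dz': 0.65, 'wx': 0.14, 'wy': 0.1, 'wz': -1.42}
```

View pics/w26.png

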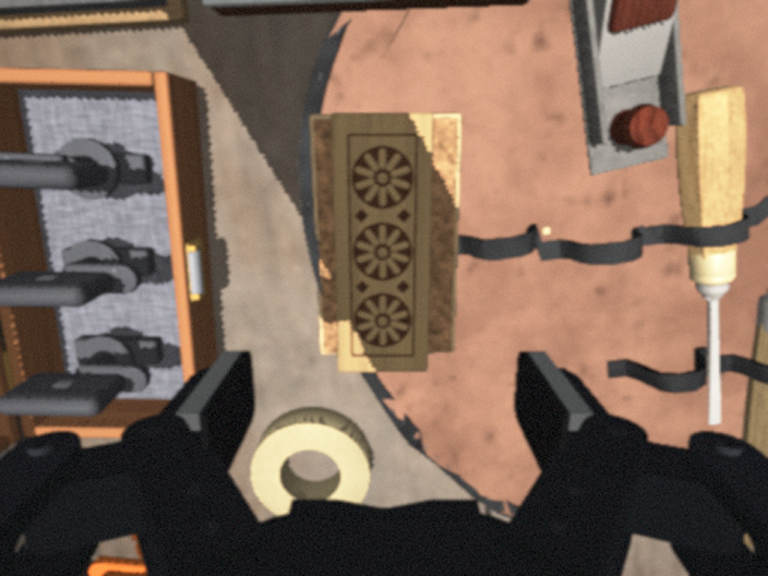

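>>> {"fn": "step_arm", "kwargs": {
  "steps": [
    {"dx": 5, "dy": 0, "dz": 0, "wx": 0, "wy": 0, "wz": -1.4, "claw": 0.5},
    {"dx": 10, "dy": 0, "dz": 0, "wx": 0, "wy": 0, "wz": -1.4, "claw": 0.5},
    {"dx": 15, "dy": 0, "dz": 0, "wx": 0, "wy": 0, "wz": -1.4, "claw": 0.5},
    {"dx": 20, "dy": 0, "dz": 0, "wx": 0, "wy": 0, "wz": -1.4, "claw": 0.5},
    {"dx": 25, "dy": -1, "dz": 0, "wx": 0, "wy": 0, "wz": -1.4, "claw": 0.5},
    {"dx": 30, "dy": -1.2, "dz": 0, "wx": 0, "wy": 0, "wz": -1.4, "claw": 0.5},
    {"dx": 35, "dy": -1.2, "dz": 0, "wx": 0, "wy": 0, "wz": -1.4, "claw": 0.5},
    {"dx": 41, "dy": -1.2, "dz": 0, "wx": 0, "wy": 0, "wz": -1.4, "claw": 0.5},
    {"dx": 41, "dy": -1.2, "dz": 0, "wx": 0, "wy": 0, "wz": -1.4, "claw": 0.5},
    {"dx": 41, "dy": -1.2, "dz": 0, "wx": 0, "wy": 0, "wz": -1.4, "claw": 0.5},
    {"dx": 41, "dy": -1.2, "dz": 4, "wx": 0, "wy": 0, "wz": -1.4, "claw": 0.5},
    {"dx": 41, "dy": -1.2, "dz": 4, "wx": 0, "wy": 0, "wz": -1.4, "claw": 0.5}
  ]
}}

```text
time: 39.35
eef_pos: [463.8, 110.8, 317.0]
tcp_rot: [-0.001, 0.538, 0.843, -0.003]
contact_force: [-0.6, -0.6, 0.6]
opening: 42.8
```

```bash
python3 - <<'E'
from h import *
o,p,r=st();print(o['time'],p,yaw(r),o['opening'],o['contact_force'],o['qpos'].round(2))
shot('wrist','w27.png');shot('scene','s27.png')
print(plan([465.5,111.5,57],115))
E
```

```text
39.35 [463.83112564 110.82630332 316.97815563] 114.86366291324912 42.79222849756122 [-0.57602901 -0.57827592  0.55325514] [-1.14  0.04  0.84  2.02 -0.03  1.11  0.15]
{'dx': 0.04, 'dy': 0.07, 'dz': 10.84, 'wx': -0.15, 'wy': 0.09, 'wz': -0.18}
```

View pics/w27.png

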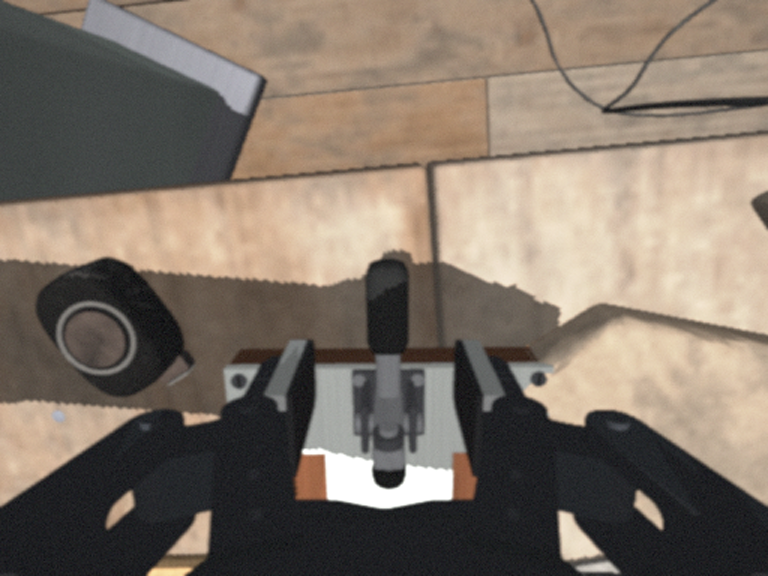

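View pics/s27.png

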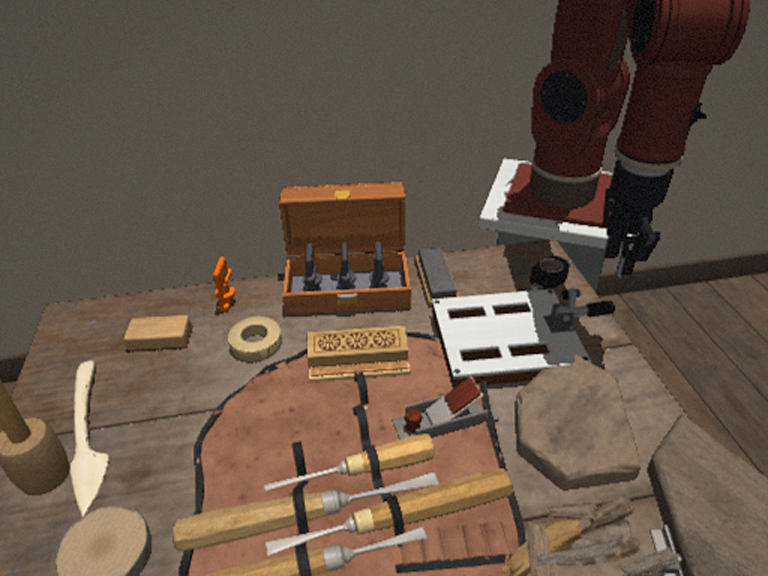

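>>> {"fn": "step_arm", "kwargs": {
  "steps": [
    {"dx": 0, "dy": 0.1, "dz": 5, "wx": 0, "wy": 0, "wz": 0, "claw": 0.5},
    {"dx": 0, "dy": 0.1, "dz": 9, "wx": 0, "wy": 0, "wz": 0, "claw": 0.5},
    {"dx": 0, "dy": 0.1, "dz": 10.7, "wx": 0, "wy": 0, "wz": 0, "claw": 0.5},
    {"dx": 0, "dy": 0.1, "dz": 10.7, "wx": 0, "wy": 0, "wz": 0, "claw": 0.5},
    {"dx": 0, "dy": 0.1, "dz": 10.7, "wx": 0, "wy": 0, "wz": 0, "claw": 0.5},
    {"dx": 0, "dy": 0.1, "dz": 10.7, "wx": 0, "wy": 0, "wz": 0, "claw": 0},
    {"dx": 0, "dy": 0.1, "dz": 10.7, "wx": 0, "wy": 0, "wz": 0, "claw": 0},
    {"dx": 0, "dy": 0.1, "dz": 10.7, "wx": 0, "wy": 0, "wz": 0, "claw": 0},
    {"dx": 0, "dy": 0.1, "dz": 10.7, "wx": 0, "wy": 0, "wz": 0, "claw": 0},
    {"dx": 0, "dy": 0.1, "dz": 10.7, "wx": 0, "wy": 0, "wz": 0, "claw": 0}
  ]
}}

```text
time: 40.45
eef_pos: [464.2, 111.8, 213.8]
tcp_rot: [-0.002, 0.537, 0.843, -0.002]
contact_force: [-11.8, -6.5, 4.4]
opening: 19.1
```

```bash
python3 - <<'E'
from h import *
o,p,r=st();print(o['time'],p,yaw(r),o['opening'],o['contact_force'],o['qpos'].round(2))
d=p[:2]-F(-90,0)[:2];a=np.radians(-65);print('rel pivot',d@[np.cos(a),np.sin(a)],d@[-np.sin(a),np.cos(a)],p[2]-155-62)
E
```

```text
40.45 [464.24471862 111.84716375 213.76400551] 114.98301637921169 19.128618098230703 [-11.78627407  -6.52632439   4.39803332] [-1.07  0.24  0.82  2.11 -0.23  0.88  0.32]
rel pivot -73.23304680070699 -1.4013063779315211 -3.235994494634383
```

>>> {"fn": "step_arm", "kwargs": {
  "steps": [
    {"dx": 0, "dy": 0.1, "dz": -1.2, "wx": 0, "wy": 0, "wz": 0, "claw": 0},
    {"dx": -0.3, "dy": 0.1, "dz": -2.6, "wx": 0, "wy": 0, "wz": 0, "claw": 0},
    {"dx": -0.9, "dy": 0.1, "dz": -4, "wx": 0, "wy": 0, "wz": 0, "claw": 0},
    {"dx": -1.7, "dy": 0.1, "dz": -5.2, "wx": 0, "wy": 0, "wz": 0, "claw": 0},
    {"dx": -2.7, "dy": 0.1, "dz": -6.2, "wx": 0, "wy": 0, "wz": 0, "claw": 0},
    {"dx": -3.9, "dy": 0.1, "dz": -6.9, "wx": 0, "wy": 0, "wz": 0, "claw": 0}
  ]
}}

```text
time: 41.05
eef_pos: [480.6, 77.9, 282.0]
tcp_rot: [-0.004, 0.537, 0.844, -0.002]
contact_force: [-10.6, 2.0, -12.0]
opening: 19.2
```

```bash
python3 - <<'E'
from h import *
o,p,r=st();print(o['time'],p,yaw(r),o['opening'],o['contact_force'],o['moment'])
d=p[:2]-F(-90,0)[:2];a=np.radians(-65);print('rel pivot',d@[np.cos(a),np.sin(a)],d@[-np.sin(a),np.cos(a)],p[2]-155-62)
shot('scene','s28.png')
E
```

```text
41.05 [480.62102279  77.88769515 281.98225648] 115.024214531546 19.173610539596297 [-10.5682875    2.01421143 -12.01586047] [0.77343911 2.14475745 0.31620529]
rel pivot -35.5343907620374 -0.9112259786483856 64.9822564807119
```

View pics/s28.png

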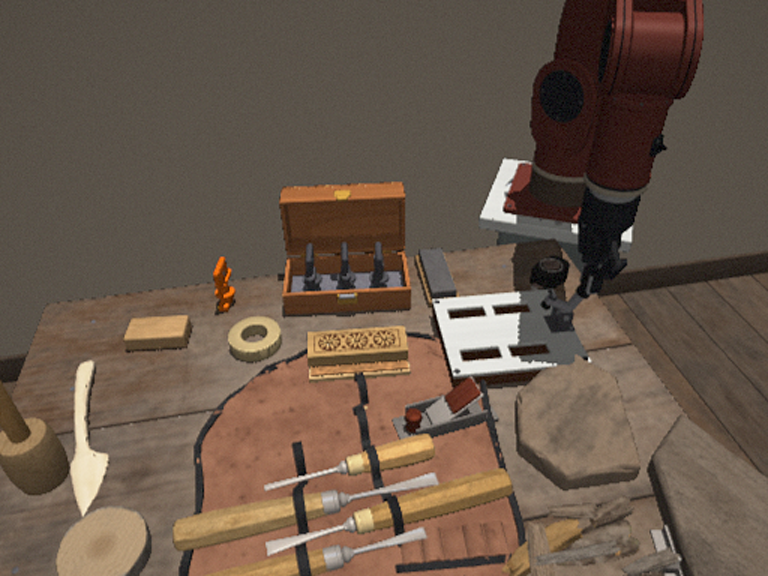

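Handle follows, mid-arc. Continue to upright.

>>> {"fn": "step_arm", "kwargs": {
  "steps": [
    {"dx": -1.4, "dy": 0, "dz": -0.6, "wx": 0, "wy": 0, "wz": 0, "claw": 0},
    {"dx": -2.8, "dy": 0, "dz": -0.8, "wx": 0, "wy": 0, "wz": 0, "claw": 0},
    {"dx": -3.3, "dy": 0, "dz": -0.8, "wx": 0, "wy": 0, "wz": 0, "claw": 0},
    {"dx": -3.3, "dy": 0, "dz": -0.8, "wx": 0, "wy": 0, "wz": 0, "claw": 0},
    {"dx": -3.3, "dy": 0, "dz": -0.8, "wx": 0, "wy": 0, "wz": 0, "claw": 0}
  ]
}}

```text
time: 41.6
eef_pos: [495.1, 47.5, 290.6]
tcp_rot: [-0.003, 0.538, 0.843, -0.002]
contact_force: [-14.7, -1.6, 4.3]
opening: 18.9
```

```bash
python3 - <<'E'
from h import *
o,p,r=st();print(o['time'],p,yaw(r),o['opening'],o['contact_force'],o['moment'])
d=p[:2]-F(-90,0)[:2];a=np.radians(-65);print('rel pivot',d@[np.cos(a),np.sin(a)],d@[-np.sin(a),np.cos(a)],p[2]-155-62)
E
```

```text
41.6 [495.06602606  47.54748938 290.56680544] 114.94221384853573 18.891295459306384 [-14.69684495  -1.62510652   4.26814304] [0.03637726 3.13282219 0.18339089]
rel pivot -1.9321038402957622 -0.6419320540450196 73.56680544095968
```

>>> {"fn": "step_arm", "kwargs": {
  "steps": [
    {"dx": 0, "dy": 0, "dz": 0, "wx": 0, "wy": 0, "wz": 0, "claw": 0.5},
    {"dx": 0, "dy": 0, "dz": 0, "wx": 0, "wy": 0, "wz": 0, "claw": 0.5},
    {"dx": 0, "dy": 0, "dz": 0, "wx": 0, "wy": 0, "wz": 0, "claw": 0.5},
    {"dx": 0, "dy": 0, "dz": -4, "wx": 0, "wy": 0, "wz": 0, "claw": 0.5},
    {"dx": 0, "dy": 0, "dz": -8, "wx": 0, "wy": 0, "wz": 0, "claw": 0.5},
    {"dx": -4, "dy": 0, "dz": -8, "wx": 0, "wy": 0, "wz": 0, "claw": 0.5},
    {"dx": -9, "dy": 0, "dz": -8, "wx": 0, "wy": 0, "wz": 0, "claw": 0.5},
    {"dx": -9, "dy": 0, "dz": -8, "wx": 0, "wy": 0, "wz": 0, "claw": 0.5},
    {"dx": -9, "dy": 0, "dz": -8, "wx": 0, "wy": 0, "wz": 0, "claw": 0.5}
  ]
}}

```text
time: 42.5
eef_pos: [535.6, -34.6, 370.9]
tcp_rot: [0.0, 0.539, 0.842, -0.0]
contact_force: [0.3, 0.9, -0.8]
opening: 42.5
```

```bash
python3 - <<'E'
from h import *
o,p,r=st();print(o['time'],p,yaw(r),o['opening'])
shot('wrist','w29.png');m=cam('wrist');b=capture('scene');s=cam('scene')
a=cv2.imread('pics/scene0.png');a=cv2.resize(a,(512,384),interpolation=cv2.INTER_AREA)
x=np.hstack([cv2.resize(q[160:240,350:420],None,fx=5,fy=5,interpolation=cv2.INTER_CUBIC) for q in (a,b[:,:,::-1])]);cv2.imwrite('pics/lev.png',x)
for t in (0,.1,.2): print(t,1.5*proj('wrist',F(-90-85*np.sin(t)-5*np.cos(t),0,62+85*np.cos(t)-5*np.sin(t)),m))
E
```

```text
42.5 [535.57507573 -34.60171279 370.91098857] 114.79938547589963 42.51997036540641
0 [378.38698416  62.62706362]
0.1 [378.31208683  37.46633051]
0.2 [378.26475516  12.92244361]
```

View pics/lev.png

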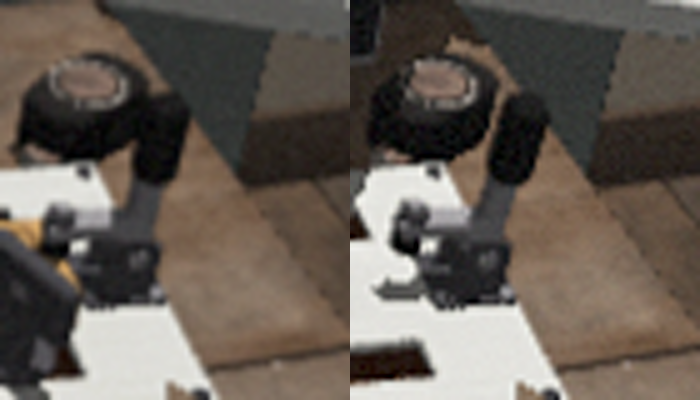

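View pics/w29.png

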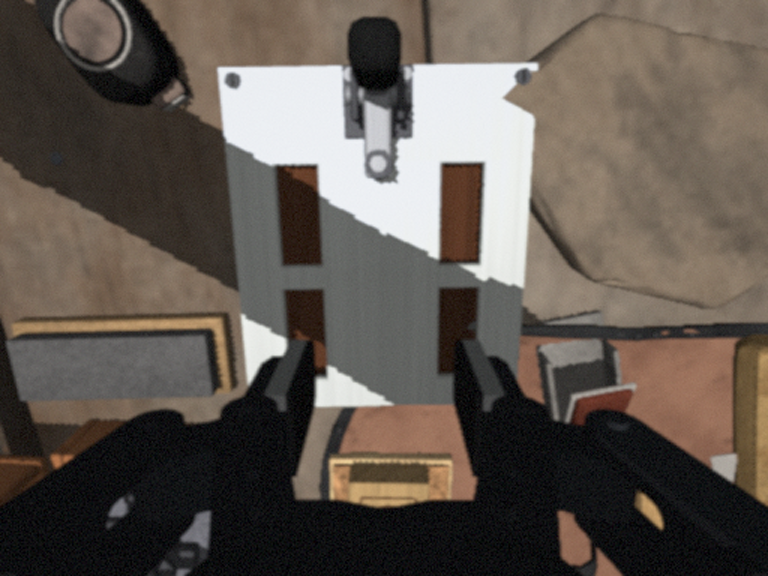

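```bash
python3 - <<'E'
from h import *
import copy
m=cam('wrist');o,p,r=st();T=r.as_matrix()
# reconstruct w1 camera
ct=T.T@(m[1]-p);Rt=T.T@m[2]
p1=np.array([531.84,-32.07,349.57]);a=np.radians(118.05);T1=np.column_stack([[np.cos(a),np.sin(a),0],[np.sin(a),-np.cos(a),0],[0,0,-1]])
m1=(m[0],p1+T1@ct,T1@Rt,0)
for n,mm in (('w1',m1),('w29',m)):
    print(n,'corners',[np.round(1.5*proj('',F(-108,y,36),mm)) for y in (-91,91)])
    for t in (-.05,0,.05,.1,.15):
        pts=[F(-90-(L)*np.sin(t)-(5+e)*np.cos(t),0,62+(L)*np.cos(t)-(5+e)*np.sin(t)) for L,e in ((85,10),(85,-10),(39,-10))]
        print(n,t,[np.round(1.5*proj('',q,mm)).tolist() for q in pts])
    foot=[np.round(1.5*proj('',F(-58,0,70),mm))];print(foot)
im=cv2.imread('pics/w29.png');im1=cv2.imread('pics/w1.png')
cv2.imwrite('pics/lv2.png',cv2.convertScaleAbs(cv2.resize(np.hstack([im1[10:210,300:480],im[0:200,290:470]]),None,fx=2.1,fy=2.1),alpha=1.8))
E
```

```text
w1 corners [array([223.,  58.]), array([567.,  77.])]
w1 -0.05 [[403.0, 42.0], [399.0, 109.0], [396.0, 110.0]]
w1 0 [[403.0, 28.0], [400.0, 95.0], [396.0, 105.0]]
w1 0.05 [[404.0, 13.0], [400.0, 81.0], [396.0, 100.0]]
w1 0.1 [[405.0, -0.0], [401.0, 67.0], [397.0, 95.0]]
w1 0.15 [[406.0, -14.0], [402.0, 53.0], [397.0, 90.0]]
[array([391., 167.])]
w29 corners [array([221.,  69.]), array([540.,  69.])]
w29 -0.05 [[378.0, 48.0], [378.0, 107.0], [379.0, 108.0]]
w29 0 [[378.0, 35.0], [378.0, 95.0], [379.0, 104.0]]
w29 0.05 [[378.0, 22.0], [378.0, 82.0], [379.0, 99.0]]
w29 0.1 [[378.0, 10.0], [378.0, 70.0], [379.0, 95.0]]
w29 0.15 [[378.0, -2.0], [378.0, 57.0], [379.0, 90.0]]
[array([380., 162.])]
```

View pics/lv2.png

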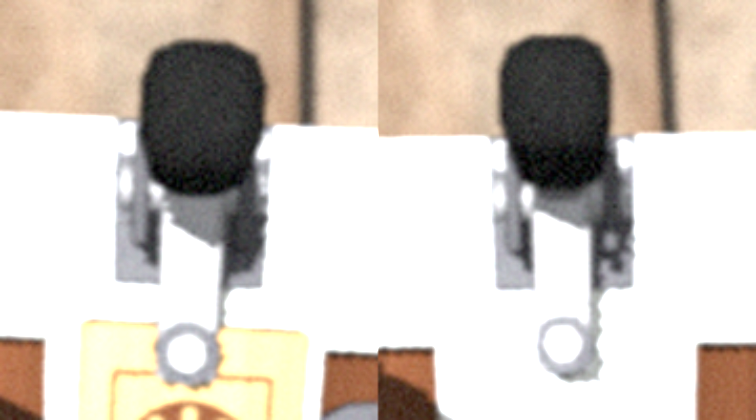

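>>> {"fn": "step_arm", "kwargs": {
  "steps": [
    {"dx": 5, "dy": 0, "dz": 0, "wx": 0, "wy": 0, "wz": 0, "claw": 0},
    {"dx": 10, "dy": 0, "dz": 0, "wx": 0, "wy": 0, "wz": 0, "claw": 0},
    {"dx": 14.4, "dy": 0, "dz": 0, "wx": 0, "wy": 0, "wz": 0, "claw": 0},
    {"dx": 14.4, "dy": 0, "dz": 0, "wx": 0, "wy": 0, "wz": 0, "claw": 0},
    {"dx": 14.4, "dy": 0, "dz": 4, "wx": 0, "wy": 0, "wz": 0, "claw": 0},
    {"dx": 14.4, "dy": 0, "dz": 7.8, "wx": 0, "wy": 0, "wz": 0, "claw": 0},
    {"dx": 14.4, "dy": 0, "dz": 7.8, "wx": 0, "wy": 0, "wz": 0, "claw": 0},
    {"dx": 14.4, "dy": 0, "dz": 7.8, "wx": 0, "wy": 0, "wz": 0, "claw": 0}
  ]
}}

```text
time: 43.4
eef_pos: [474.3, 97.7, 293.2]
tcp_rot: [-0.0, 0.537, 0.843, -0.001]
contact_force: [0.6, 0.8, 0.7]
opening: 0.0
```

```bash
cat >> h.py <<'E'
def relf():
    o,p,r=st();d=p[:2]-FO;a=np.radians(FY);T=np.array([[np.cos(a),np.sin(a)],[-np.sin(a),np.cos(a)]]);f=np.array(o['contact_force'])
    print('t',o['time'],'fix xy',(T@d).round(1),'z',p[2].round(1),'force fix',(T@f[:2]).round(1),f[2].round(1),'yaw',round(yaw(r),1))
E
python3 - <<'E'
from h import *
relf();shot('wrist','w30.png')
E
```

```text
t 43.4 fix xy [-146.1    1.8] z 293.2 force fix [-0.5  0.8] 0.7 yaw 115.0
```

View pics/w30.png

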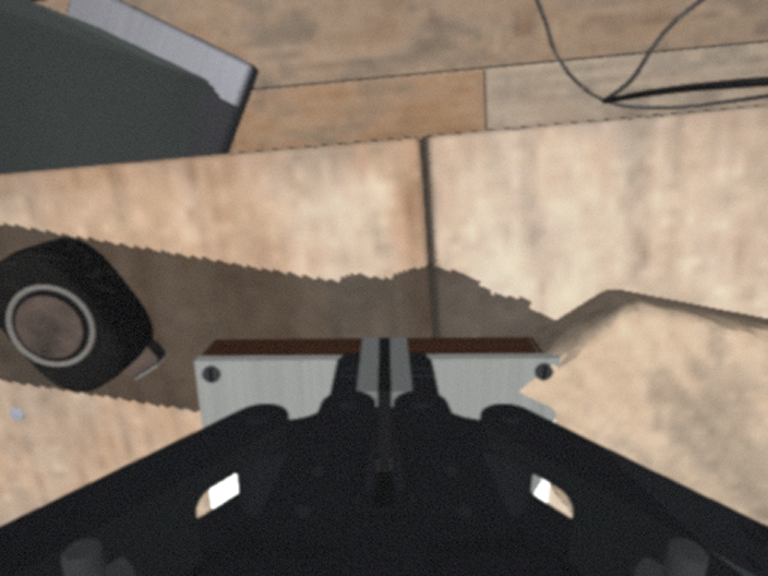

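Now push towards +x in steps: to about x = −122 then on, watching force.

>>> {"fn": "step_arm", "kwargs": {
  "steps": [
    {"dx": -1, "dy": 0, "dz": 0, "wx": 0, "wy": 0, "wz": 0, "claw": 0},
    {"dx": -2, "dy": 0, "dz": 0, "wx": 0, "wy": 0, "wz": 0, "claw": 0},
    {"dx": -2.4, "dy": 0, "dz": 0, "wx": 0, "wy": 0, "wz": 0, "claw": 0},
    {"dx": -2.4, "dy": 0, "dz": 0, "wx": 0, "wy": 0, "wz": 0, "claw": 0}
  ]
}}

```text
time: 43.85
eef_pos: [485.1, 74.5, 293.1]
tcp_rot: [0.0, 0.538, 0.843, 0.0]
contact_force: [-0.2, 0.5, 0.1]
opening: 0.0
```

```bash
python3 -c "
from h import *
relf()"
```

```text
t 43.85 fix xy [-120.5    1.7] z 293.1 force fix [-0.5  0. ] 0.1 yaw 114.9
```

>>> {"fn": "step_arm", "kwargs": {
  "steps": [
    {"dx": -0.2, "dy": 0, "dz": 0, "wx": 0, "wy": 0, "wz": 0, "claw": 0},
    {"dx": -0.4, "dy": 0, "dz": 0, "wx": 0, "wy": 0, "wz": 0, "claw": 0},
    {"dx": -0.4, "dy": 0, "dz": 0, "wx": 0, "wy": 0, "wz": 0, "claw": 0}
  ]
}}

```text
time: 44.15
eef_pos: [486.3, 71.9, 292.6]
tcp_rot: [-0.0, 0.537, 0.843, -0.0]
contact_force: [-0.3, 0.5, 0.1]
opening: 0.4
```

```bash
python3 -c "
from h import *
relf()"
```

```text
t 44.15 fix xy [-117.7    1.7] z 292.6 force fix [-0.6 -0.1] 0.1 yaw 115.0
```

>>> {"fn": "step_arm", "kwargs": {
  "steps": [
    {"dx": -0.2, "dy": 0, "dz": 0, "wx": 0, "wy": 0, "wz": 0, "claw": 0},
    {"dx": -0.3, "dy": 0, "dz": 0, "wx": 0, "wy": 0, "wz": 0, "claw": 0},
    {"dx": -0.3, "dy": 0, "dz": 0, "wx": 0, "wy": 0, "wz": 0, "claw": 0}
  ]
}}

```text
time: 44.45
eef_pos: [487.0, 70.9, 292.6]
tcp_rot: [-0.002, 0.537, 0.844, 0.0]
contact_force: [-6.0, 9.2, 5.9]
opening: 0.0
```

```bash
python3 -c "
from h import *
relf()"
```

```text
t 44.45 fix xy [-116.6    1.9] z 292.6 force fix [-10.9  -1.5] 5.9 yaw 115.1
```

>>> {"fn": "step_arm", "kwargs": {
  "steps": [
    {"dx": -0.2, "dy": 0, "dz": 0, "wx": 0, "wy": 0, "wz": 0, "claw": 0},
    {"dx": -0.2, "dy": 0, "dz": 0, "wx": 0, "wy": 0, "wz": 0, "claw": 0}
  ]
}}

```text
time: 44.65
eef_pos: [487.3, 70.5, 292.6]
tcp_rot: [-0.003, 0.536, 0.844, 0.001]
contact_force: [-10.7, 14.4, 10.2]
opening: -0.0
```

```bash
python3 -c "
from h import *
relf()"
```

```text
t 44.65 fix xy [-116.    2.] z 292.6 force fix [-17.6  -3.6] 10.2 yaw 115.2
```

>>> {"fn": "step_arm", "kwargs": {
  "steps": [
    {"dx": -0.2, "dy": 0, "dz": 0, "wx": 0, "wy": 0, "wz": 0, "claw": 0},
    {"dx": -0.2, "dy": 0, "dz": 0, "wx": 0, "wy": 0, "wz": 0, "claw": 0}
  ]
}}

```text
time: 44.85
eef_pos: [487.7, 70.1, 292.6]
tcp_rot: [-0.004, 0.535, 0.845, 0.001]
contact_force: [-15.6, 21.1, 14.6]
opening: -0.1
```

```bash
python3 -c "
from h import *
relf()"
```

```text
t 44.85 fix xy [-115.5    2.2] z 292.6 force fix [-25.8  -5.2] 14.6 yaw 115.2
```

>>> {"fn": "step_arm", "kwargs": {
  "steps": [
    {"dx": 2, "dy": 0, "dz": 0, "wx": 0, "wy": 0, "wz": 0, "claw": 0},
    {"dx": 3, "dy": 0, "dz": 0, "wx": 0, "wy": 0, "wz": 0, "claw": 0},
    {"dx": 3, "dy": 0, "dz": -4, "wx": 0, "wy": 0, "wz": 0, "claw": 0},
    {"dx": 3, "dy": 0, "dz": -9, "wx": 0, "wy": 0, "wz": 0, "claw": 0},
    {"dx": 3, "dy": 0, "dz": -9, "wx": 0, "wy": 0, "wz": 0, "claw": 0},
    {"dx": 3, "dy": 0, "dz": -9, "wx": 0, "wy": 0, "wz": 0, "claw": 0}
  ]
}}

```text
time: 45.45
eef_pos: [476.9, 92.5, 383.4]
tcp_rot: [0.0, 0.537, 0.843, 0.001]
contact_force: [-0.6, -0.4, -1.0]
opening: 0.2
```

```bash
python3 - <<'E'
from h import *
relf(); print(C(165,0))
t=cam('top');s=cam('scene')
shot('top','t31.png')
for n in ('top','scene'):
    if n=='scene': shot('scene','s31.png')
    for d in landmark_of(n,'lid_front')[:1]: print(n,d['location'],d['confidence'],'pred',[proj(n,C(58-116*np.cos(th)+60*np.sin(th),0,48+116*np.sin(th)+60*np.cos(th))).round(1) for th in (1.6,1.75)])
print(plan([500,-200,390-155],60))
E
```

```text
t 45.45 fix xy [-140.4    1.9] z 383.4 force fix [ 0.1 -0.7] -1.0 yaw 115.0
[ 328.014664   -401.31008791    0.        ]
top [310.0, 266.7] 0.7 pred [array([309.4, 266.4]), array([311.3, 272.6])]
scene [228.8, 122.4] 0.74 pred [array([227.8, 122. ]), array([228. , 122.5])]
{'dx': -27.53, 'dy': -10.19, 'dz': -0.82, 'wx': -0.1, 'wy': 0.09, 'wz': 54.97}
```

View pics/s31.png

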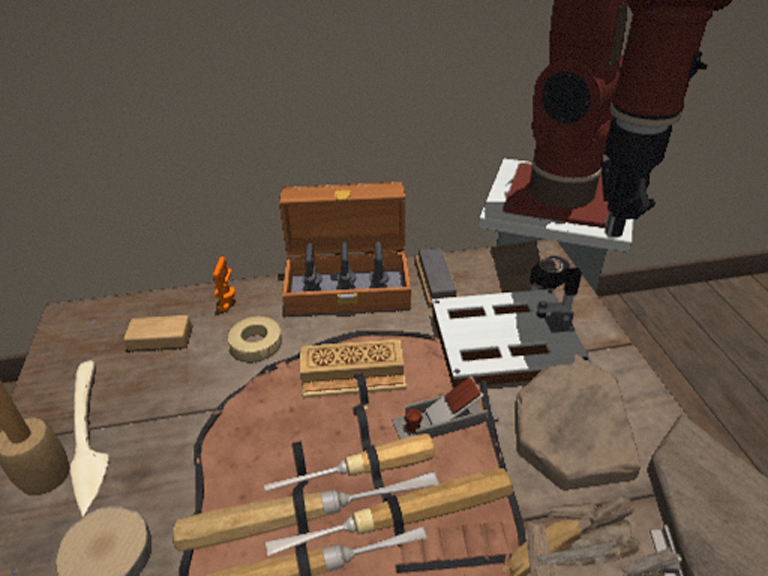

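>>> {"fn": "step_arm", "kwargs": {
  "steps": [
    {"dx": -4, "dy": -1.5, "dz": -0.5, "wx": 0, "wy": 0, "wz": 8, "claw": 0},
    {"dx": -8, "dy": -3, "dz": -0.5, "wx": 0, "wy": 0, "wz": 16, "claw": 0},
    {"dx": -12, "dy": -4.5, "dz": -0.5, "wx": 0, "wy": 0, "wz": 24, "claw": 0},
    {"dx": -16, "dy": -6, "dz": -0.5, "wx": 0, "wy": 0, "wz": 32, "claw": 0},
    {"dx": -20, "dy": -7.5, "dz": -0.5, "wx": 0, "wy": 0, "wz": 40, "claw": 0},
    {"dx": -24, "dy": -9, "dz": -0.5, "wx": 0, "wy": 0, "wz": 48, "claw": 0},
    {"dx": -27.5, "dy": -10.2, "dz": -0.5, "wx": 0, "wy": 0, "wz": 55, "claw": 0},
    {"dx": -27.5, "dy": -10.2, "dz": -0.5, "wx": 0, "wy": 0, "wz": 55, "claw": 0},
    {"dx": -27.5, "dy": -10.2, "dz": -0.5, "wx": 0, "wy": 0, "wz": 55, "claw": 0}
  ]
}}

```text
time: 46.55
eef_pos: [499.8, -200.6, 386.6]
tcp_rot: [0.0, 0.867, 0.499, -0.002]
contact_force: [1.4, -0.2, -0.1]
opening: 0.3
```

```bash
python3 - <<'E'
from h import *
o,p,r=st();print(o['time'],p,yaw(r),o['qpos'].round(2))
print(plan([*C(165,0)[:2],390-155],22))
E
```

```text
46.55 [ 499.7574624  -200.59323731  386.60815948] 59.83579069828041 [-0.77  0.23  1.24  1.8  -0.23  1.27  0.  ]
{'dx': -25.98, 'dy': -4.76, 'dz': -0.26, 'wx': -0.02, 'wy': 0.19, 'wz': 37.84}
```

>>> {"fn": "step_arm", "kwargs": {
  "steps": [
    {"dx": -4, "dy": -0.8, "dz": 0, "wx": 0, "wy": 0, "wz": 8, "claw": 0},
    {"dx": -8, "dy": -1.6, "dz": 0, "wx": 0, "wy": 0, "wz": 16, "claw": 0},
    {"dx": -12, "dy": -2.4, "dz": 0, "wx": 0, "wy": 0, "wz": 24, "claw": 0},
    {"dx": -16, "dy": -3.2, "dz": 0, "wx": 0, "wy": 0, "wz": 32, "claw": 0},
    {"dx": -20, "dy": -4, "dz": 0, "wx": 0, "wy": 0, "wz": 38, "claw": 0},
    {"dx": -20, "dy": -4, "dz": 0, "wx": 0, "wy": 0, "wz": 38, "claw": 0}
  ]
}}

```text
time: 47.15
eef_pos: [361.9, -355.6, 387.4]
tcp_rot: [-0.001, 0.982, 0.187, 0.0]
contact_force: [0.2, 0.1, 1.0]
opening: -0.1
```

```bash
python3 - <<'E'
from h import *
o,p,r=st();print(o['time'],p,yaw(r),o['qpos'].round(2),o['contact_force'].round(1))
print(plan([*C(165,0)[:2],390-155],22))
E
```

```text
47.15 [ 361.89546504 -355.60259447  387.39173456] 21.55424120406008 [-0.58  0.08  1.36  1.87 -0.08  1.25 -0.39] [0.2 0.1 1. ]
{'dx': -4.83, 'dy': 3.01, 'dz': -0.27, 'wx': -0.05, 'wy': -0.06, 'wz': -0.45}
```

>>> {"fn": "step_arm", "kwargs": {
  "steps": [
    {"dx": 0, "dy": 0, "dz": 0, "wx": 0, "wy": 0, "wz": -8, "claw": 0},
    {"dx": 0, "dy": 0, "dz": 0, "wx": 0, "wy": 0, "wz": -16, "claw": 0},
    {"dx": 0, "dy": 0, "dz": 0, "wx": 0, "wy": 0, "wz": -24, "claw": 0},
    {"dx": 0, "dy": 0, "dz": 0, "wx": 0, "wy": 0, "wz": -32, "claw": 0},
    {"dx": 0, "dy": 0, "dz": 0, "wx": 0, "wy": 0, "wz": -40, "claw": 0},
    {"dx": 0, "dy": 0, "dz": 0, "wx": 0, "wy": 0, "wz": -48, "claw": 0},
    {"dx": 0, "dy": 0, "dz": 0, "wx": 0, "wy": 0, "wz": -56, "claw": 0},
    {"dx": 0, "dy": 0, "dz": 0, "wx": 0, "wy": 0, "wz": -64, "claw": 0},
    {"dx": 0, "dy": 0, "dz": 0, "wx": 0, "wy": 0, "wz": -72, "claw": 0},
    {"dx": 0, "dy": 0, "dz": 0, "wx": 0, "wy": 0, "wz": -80, "claw": 0},
    {"dx": 0, "dy": 0, "dz": 0, "wx": 0, "wy": 0, "wz": -90, "claw": 0},
    {"dx": 0, "dy": 0, "dz": 0, "wx": 0, "wy": 0, "wz": -90, "claw": 0}
  ]
}}

```text
time: 48.35
eef_pos: [366.5, -351.2, 387.3]
tcp_rot: [-0.0, 0.556, 0.831, 0.0]
contact_force: [0.1, 0.3, 0.3]
opening: -0.0
```

```bash
python3 - <<'E'
from h import *
o,p,r=st();print(o['time'],p,yaw(r),o['qpos'].round(2),o['contact_force'].round(1))
print(plan([*C(165,0)[:2],390-155],112),plan([*C(165,-10)[:2],390-155],112))
E
```

```text
48.35 [ 366.5284685  -351.24856296  387.31442055] 112.41170789819395 [-0.43  0.05  1.17  1.87 -0.05  1.25  1.14] [0.1 0.3 0.3]
{'dx': -3.16, 'dy': -5.47, 'dz': -0.27, 'wx': 0.02, 'wy': -0.05, 'wz': 0.41} {'dx': -2.16, 'dy': -5.46, 'dz': -0.27, 'wx': 0.02, 'wy': -0.05, 'wz': 0.41}
```

>>> {"fn": "step_arm", "kwargs": {
  "steps": [
    {"dx": -1.6, "dy": -2.8, "dz": 0, "wx": 0, "wy": 0, "wz": 0, "claw": 0},
    {"dx": -3.2, "dy": -5.5, "dz": 0, "wx": 0, "wy": 0, "wz": 0, "claw": 0},
    {"dx": -3.2, "dy": -5.5, "dz": 0, "wx": 0, "wy": 0, "wz": 0, "claw": 0},
    {"dx": -3.2, "dy": -5.5, "dz": 0, "wx": 0, "wy": 0, "wz": 0, "claw": 0},
    {"dx": -3.2, "dy": -5.5, "dz": 4, "wx": 0, "wy": 0, "wz": 0, "claw": 0},
    {"dx": -3.2, "dy": -5.5, "dz": 8.9, "wx": 0, "wy": 0, "wz": 0, "claw": 0},
    {"dx": -3.2, "dy": -5.5, "dz": 8.9, "wx": 0, "wy": 0, "wz": 0, "claw": 0},
    {"dx": -3.2, "dy": -5.5, "dz": 8.9, "wx": 0, "wy": 0, "wz": 0, "claw": 0}
  ]
}}

```text
time: 49.15
eef_pos: [327.1, -402.4, 299.0]
tcp_rot: [-0.001, 0.559, 0.829, -0.0]
contact_force: [-0.9, -0.5, 0.2]
opening: -0.3
```

```bash
cat >> h.py <<'E'
def relc():
    o,p,r=st();d=p[:2]-C(0,0)[:2];a=np.radians(202);T=np.array([[np.cos(a),np.sin(a)],[-np.sin(a),np.cos(a)]]);f=np.array(o['contact_force'])
    print('t',o['time'],'case xy',(T@d).round(1),'tip z',(p[2]-173).round(1),'force case',(T@f[:2]).round(1),f[2].round(1),'yaw',round(yaw(r),1),o['qpos'].round(2))
E
python3 - <<'E'
from h import *
relc();shot('wrist','w32.png')
E
```

```text
t 49.15 case xy [166.3   0.7] tip z 126.0 force case [1.  0.1] 0.2 yaw 112.0 [-0.19  0.28  1.14  1.95 -0.28  1.09  1.46]
```

View pics/w32.png

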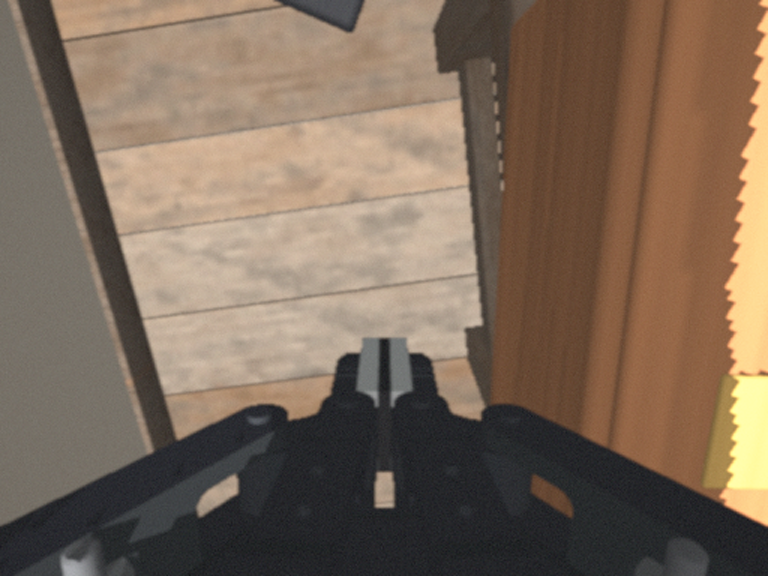

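>>> {"fn": "step_arm", "kwargs": {
  "steps": [
    {"dx": 0, "dy": 1, "dz": -0.5, "wx": 0, "wy": 0, "wz": 0, "claw": 0},
    {"dx": 0, "dy": 2.1, "dz": -1, "wx": 0, "wy": 0, "wz": 0, "claw": 0},
    {"dx": 0, "dy": 3, "dz": -1.6, "wx": 0, "wy": 0, "wz": 0, "claw": 0},
    {"dx": 0, "dy": 3.8, "dz": -2.2, "wx": 0, "wy": 0, "wz": 0, "claw": 0},
    {"dx": 0, "dy": 4.7, "dz": -2.7, "wx": 0, "wy": 0, "wz": 0, "claw": 0},
    {"dx": 0, "dy": 5.6, "dz": -3.1, "wx": 0, "wy": 0, "wz": 0, "claw": 0},
    {"dx": 0, "dy": 6.7, "dz": -3.4, "wx": 0, "wy": 0, "wz": 0, "claw": 0},
    {"dx": 0, "dy": 7.9, "dz": -3.6, "wx": 0, "wy": 0, "wz": 0, "claw": 0}
  ]
}}

```text
time: 50.0
eef_pos: [400.4, -373.5, 335.2]
tcp_rot: [0.0, 0.56, 0.829, -0.0]
contact_force: [-3.9, -0.6, 6.3]
opening: -0.1
```

```bash
python3 - <<'E'
from h import *
relc();shot('scene','s33.png')
E
```

```text
t 50.0 case xy [87.5  1.4] tip z 162.2 force case [ 3.8 -0.9] 6.3 yaw 111.9 [-0.28  0.3   1.13  1.85 -0.3   1.18  1.33]
```

View pics/s33.png

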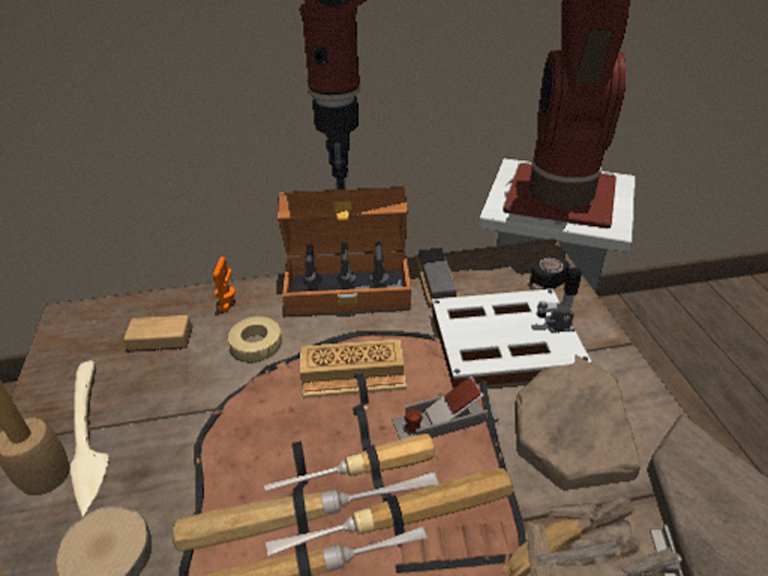

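>>> {"fn": "step_arm", "kwargs": {
  "steps": [
    {"dx": 0, "dy": 1.1, "dz": -0.1, "wx": 0, "wy": 0, "wz": 0, "claw": 0},
    {"dx": 0, "dy": 2.3, "dz": -0.2, "wx": 0, "wy": 0, "wz": 0, "claw": 0},
    {"dx": 0, "dy": 3.5, "dz": -0.1, "wx": 0, "wy": 0, "wz": 0, "claw": 0},
    {"dx": 0, "dy": 4.6, "dz": 0.1, "wx": 0, "wy": 0, "wz": 0, "claw": 0},
    {"dx": 0, "dy": 5.7, "dz": 0.4, "wx": 0, "wy": 0, "wz": 0, "claw": 0},
    {"dx": 0, "dy": 6.8, "dz": 0.8, "wx": 0, "wy": 0, "wz": 0, "claw": 0}
  ]
}}

```text
time: 50.65
eef_pos: [464.6, -347.4, 326.8]
tcp_rot: [0.001, 0.559, 0.829, 0.0]
contact_force: [-0.8, -0.1, 6.1]
opening: 0.0
```

```bash
python3 - <<'E'
from h import *
relc();shot('scene','s34.png')
E
```

```text
t 50.65 case xy [18.2  1.2] tip z 153.8 force case [ 0.7 -0.2] 6.1 yaw 112.0 [-0.28  0.4   1.06  1.78 -0.37  1.19  1.28]
```

View pics/s34.png

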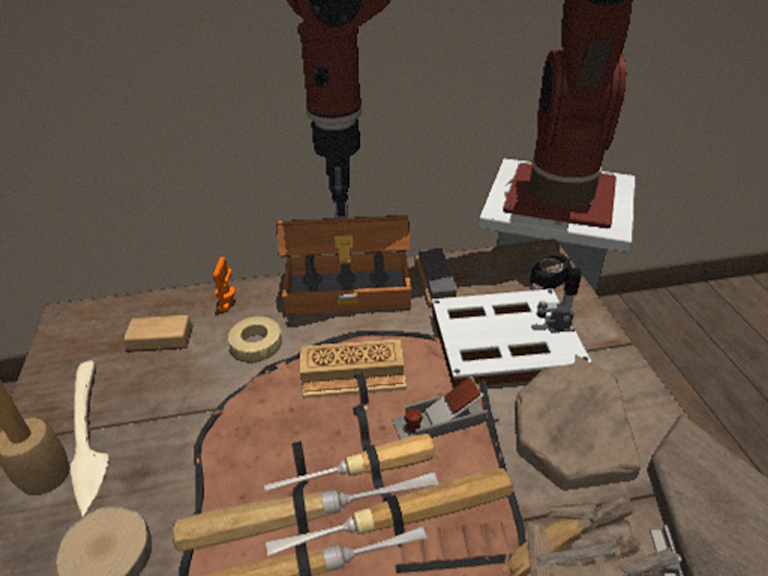

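>>> {"fn": "step_arm", "kwargs": {
  "steps": [
    {"dx": 0, "dy": 0.7, "dz": 0.4, "wx": 0, "wy": 0, "wz": 0, "claw": 0},
    {"dx": 0, "dy": 1.4, "dz": 0.9, "wx": 0, "wy": 0, "wz": 0, "claw": 0},
    {"dx": 0, "dy": 2.2, "dz": 1.4, "wx": 0, "wy": 0, "wz": 0, "claw": 0},
    {"dx": 0, "dy": 2.8, "dz": 1.9, "wx": 0, "wy": 0, "wz": 0, "claw": 0},
    {"dx": 0, "dy": 3.4, "dz": 2.5, "wx": 0, "wy": 0, "wz": 0, "claw": 0},
    {"dx": 0, "dy": 4.0, "dz": 3.2, "wx": 0, "wy": 0, "wz": 0, "claw": 0},
    {"dx": 0, "dy": 4.5, "dz": 3.6, "wx": 0, "wy": 0, "wz": 0, "claw": 0}
  ]
}}

```text
time: 51.4
eef_pos: [504.6, -331.0, 289.6]
tcp_rot: [-0.001, 0.559, 0.829, -0.0]
contact_force: [-6.6, -0.7, 14.3]
opening: -0.0
```

```bash
python3 - <<'E'
from h import *
relc()
E
```

```text
t 51.4 case xy [-25.1   1. ] tip z 116.6 force case [ 6.4 -1.9] 14.3 yaw 112.0 [-0.26  0.49  1.    1.76 -0.45  1.15  1.26]
```

>>> {"fn": "step_arm", "kwargs": {
  "steps": [
    {"dx": 0, "dy": 0.3, "dz": 0.4, "wx": 0, "wy": 0, "wz": 0, "claw": 0},
    {"dx": 0, "dy": 0.3, "dz": 0.7, "wx": 0, "wy": 0, "wz": 0, "claw": 0}
  ]
}}

```text
time: 51.6
eef_pos: [508.0, -329.8, 283.6]
tcp_rot: [0.0, 0.559, 0.829, 0.0]
contact_force: [3.0, 1.5, 4.5]
opening: 0.2
```

```bash
python3 - <<'E'
from h import *
relc();shot('scene','s35.png')
E
```

```text
t 51.6 case xy [-28.6   1.1] tip z 110.6 force case [-3.3 -0.3] 4.5 yaw 112.0 [-0.26  0.5   0.99  1.76 -0.46  1.14  1.26]
```

View pics/s35.png

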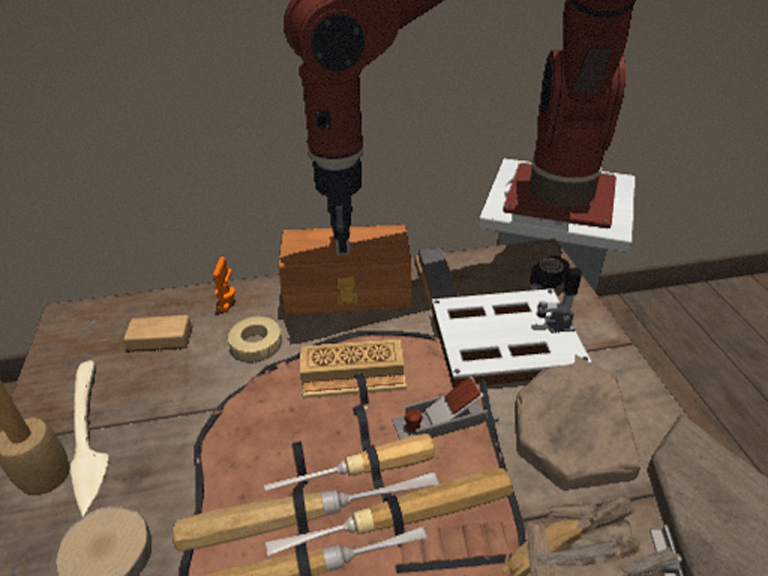

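>>> {"fn": "step_arm", "kwargs": {
  "steps": [
    {"dx": 0, "dy": 0.5, "dz": 0.2, "wx": 0, "wy": 0, "wz": 0, "claw": 0},
    {"dx": 0, "dy": 0.5, "dz": 0.4, "wx": 0, "wy": 0, "wz": 0, "claw": 0},
    {"dx": 0, "dy": 0.5, "dz": 0.4, "wx": 0, "wy": 0, "wz": 0, "claw": 0}
  ]
}}

```text
time: 51.95
eef_pos: [510.1, -329.7, 281.6]
tcp_rot: [-0.002, 0.56, 0.828, -0.0]
contact_force: [-15.1, 7.3, 33.3]
opening: -0.1
```

```bash
python3 - <<'E'
from h import *
relc()
E
```

```text
t 51.95 case xy [-30.7   1.8] tip z 108.6 force case [ 11.3 -12.4] 33.3 yaw 111.8 [-0.26  0.51  0.99  1.75 -0.46  1.14  1.26]
```

>>> {"fn": "step_arm", "kwargs": {
  "steps": [
    {"dx": 0, "dy": 0, "dz": 0.15, "wx": 0, "wy": 0, "wz": 0, "claw": 0},
    {"dx": 0, "dy": 0, "dz": 0.15, "wx": 0, "wy": 0, "wz": 0, "claw": 0}
  ]
}}

```text
time: 52.15
eef_pos: [510.1, -329.8, 281.4]
tcp_rot: [-0.001, 0.56, 0.828, 0.0]
contact_force: [-20.7, 11.1, 47.9]
opening: -0.2
```

```bash
python3 - <<'E'
from h import *
relc()
E
```

```text
t 52.15 case xy [-30.6   1.9] tip z 108.4 force case [ 15. -18.] 47.9 yaw 111.8 [-0.25  0.51  0.99  1.75 -0.46  1.14  1.26]
```

>>> {"fn": "step_arm", "kwargs": {
  "steps": [
    {"dx": 0, "dy": 0, "dz": -2, "wx": 0, "wy": 0, "wz": 0, "claw": 0},
    {"dx": 0, "dy": 0, "dz": -6, "wx": 0, "wy": 0, "wz": 0, "claw": 0},
    {"dx": 0, "dy": 0, "dz": -11, "wx": 0, "wy": 0, "wz": 0, "claw": 0},
    {"dx": 0, "dy": 0, "dz": -11, "wx": 0, "wy": 0, "wz": 0, "claw": 0},
    {"dx": 0, "dy": 5, "dz": -11, "wx": 0, "wy": 0, "wz": 0, "claw": 0},
    {"dx": 0, "dy": 10, "dz": -11, "wx": 0, "wy": 0, "wz": 0, "claw": 0},
    {"dx": 0, "dy": 15, "dz": -11, "wx": 0, "wy": 0, "wz": 0, "claw": 0},
    {"dx": 0, "dy": 15, "dz": -11, "wx": 0, "wy": 0, "wz": 0, "claw": 0},
    {"dx": 0, "dy": 15, "dz": -11, "wx": 0, "wy": 0, "wz": 0, "claw": 0}
  ]
}}

```text
time: 53.05
eef_pos: [652.0, -271.1, 386.2]
tcp_rot: [-0.001, 0.559, 0.829, -0.001]
contact_force: [-0.3, -0.7, 0.5]
opening: 0.2
```

```bash
python3 - <<'E'
from h import *
relc();o,p,r=st();print(p)
im=shot('wrist','w36.png');m=cam('wrist')
for l in ('cork_rest','panel'):
    for d in cut_out('wrist',l)[:1]:
        print(l,d['confidence'],d['box']);c=cv2.minAreaRect(np.argwhere(d['region'])[:,::-1].astype(np.float32));print(c)
    for d in landmark_of('wrist',l)[:2]: print(l,d['location'],d['confidence'],ray('wrist',d['location'],3 if l=='cork_rest' else 19,m))
print('lid_front pred',1.5*proj('wrist',C(-58,0,108),m))
E
```

```text
t 53.05 case xy [-184.2    0.7] tip z 213.2 force case [0.6 0.5] 0.5 yaw 112.1 [-0.28  0.62  0.97  1.37 -0.5   1.42  1.06]
[ 651.99928761 -271.14729632  386.1776383 ]
cork_rest 0.76 [235.5, 67.8, 330.4, 228.9]
((284.3176574707031, 147.07058715820312), (151.94737243652344, 95.28279113769531), 88.49256896972656)
cork_rest [99.8, 178.6] 0.66 [ 498.91509878 -359.15563955    3.        ]
panel 0.97 [248.9, 67.5, 315.6, 232.1]
((282.5, 152.5), (163.0, 63.0), 90.0)
panel [279.0, 154.4] 0.62 [ 669.68666959 -258.16196889   19.        ]
lid_front pred [144.70616419 271.10879036]
```

View pics/w36.png

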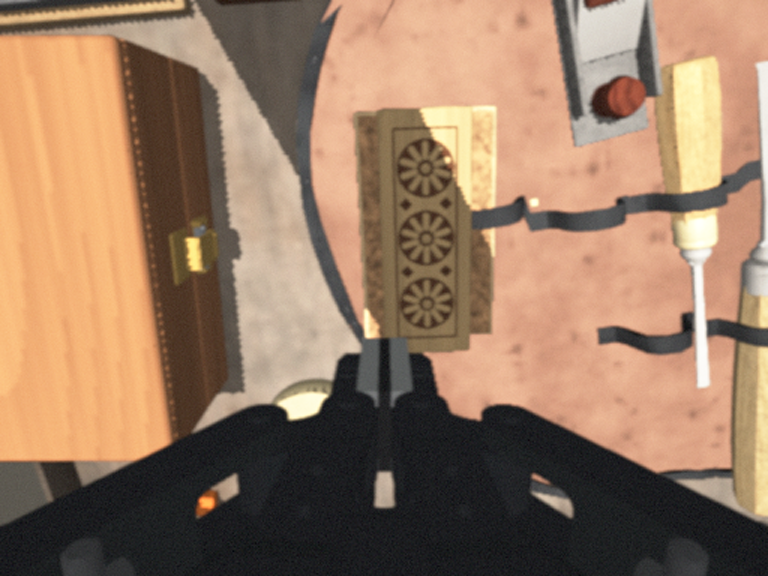

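```bash
python3 - <<'E'
from h import *
m=cam('wrist')
R1=np.array([ray('',(x/1.5,y/1.5),19,m)[:2] for x,y in [(357,114),(496,107),(491,333),(365,338)]])
P=np.array([ray('',(x/1.5,y/1.5),41,m)[:2] for x,y in [(377,110),(469,106),(469,350),(385,352)]])
a=lambda v:np.degrees(np.arctan2(v[1],v[0]))
print(R1.round(1).tolist(),P.round(1).tolist())
cr=(R1[0]+R1[1]+R1[2]+R1[3])/4;cp=P.mean(0);print(cr,cp,[np.linalg.norm(R1[0]-R1[1]),np.linalg.norm(R1[1]-R1[2]),np.linalg.norm(P[0]-P[1]),np.linalg.norm(P[1]-P[2])])
th=np.radians(a(R1[2]-R1[1]));X=np.array([np.cos(th),np.sin(th)]);d=cp-cr;print('off x',d@X,'y',d@[-X[1],X[0]],np.degrees(th),a(P[2]-P[1]),a(P[3]-P[0]))
a0=cv2.imread('pics/scene0.png');shot('scene','s37.png');shot('top','t37.png')
E
```

```text
[[603.0, -202.5], [685.0, -165.0], [748.5, -308.1], [664.5, -346.0]] [[614.9, -196.4], [665.7, -173.6], [731.8, -318.9], [678.5, -341.8]]
[ 675.23960498 -255.41374844] [ 672.73143681 -257.68851603] [np.float64(90.06078279385558), np.float64(156.5379041828825), np.float64(55.66250462208544), np.float64(159.56908062707723)]
off x 1.0605506586113223 y -3.2156970396498807 -66.04651465290084 -65.54089280240039 -66.37747130943069
```

View pics/s37.png

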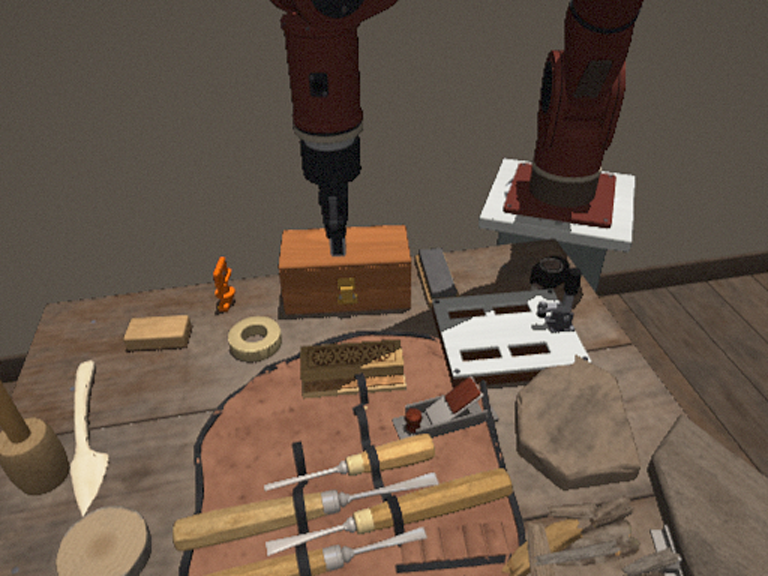

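View pics/t37.png

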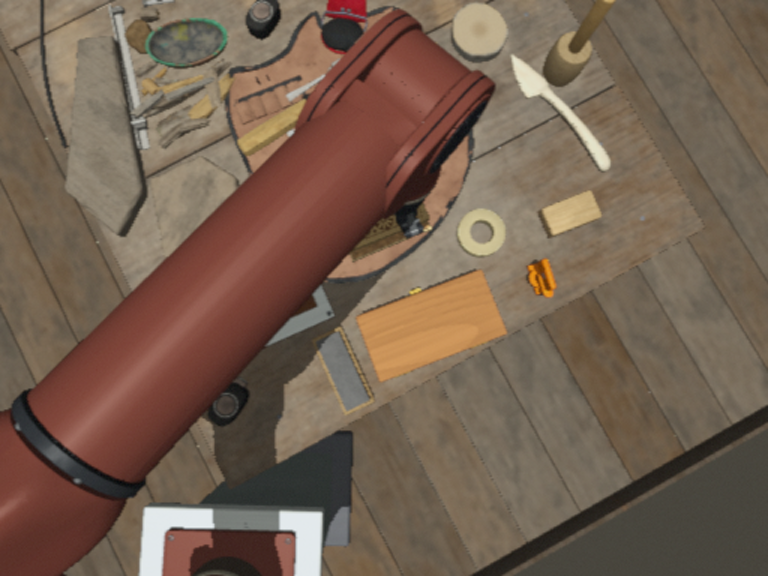

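```bash
python3 - <<'E'
from h import *
im=[cv2.imread(f'pics/{f}.png')[240:360,510:630] for f in ('scene0','s27','s37')]
cv2.imwrite('pics/lev3.png',cv2.resize(np.hstack(im),None,fx=2.2,fy=2.2))
E
```

```text
(no output)
```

View pics/lev3.png

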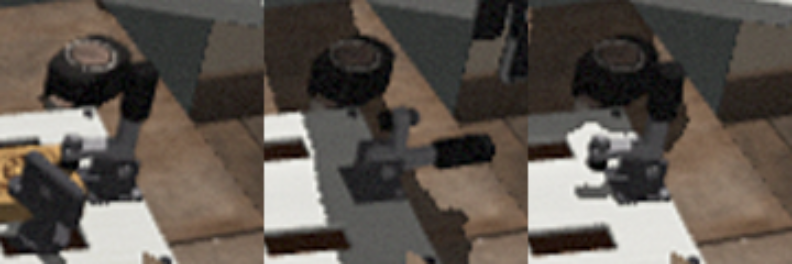

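```bash
python3 -c "
from plant import *
print(job_done())"
```

```text
the job is handed in; nothing more can be done
None
```

The job is done and handed in after about 53 s of robot time; the hand-in gave no verdict.

- **Lever:** I threw the clamp lever open. After lifting the panel off I swung it back upright. It was still slightly open at first, so I pushed it again until it met its end stop (about 26 N and no further movement). The last picture shows it where it stood at the start.
- **Dogs:** Dogs 1, 3 and 4 were there, and slot 2 was empty. I turned each one in line with its slot and drew it out. All three were standing upright and clear of each other in the case before I shut the lid.
- **Panel:** It lies carved side up on the cork rest. The rest was knocked aside twice, once before I placed the panel and once after; the second time it moved about 35 mm and carried the panel with it. Measured after that, the panel is about 1 mm off centre lengthwise, 3 mm crosswise and within 1° of the rest's length.
- **Lid:** The force rose to about 14 N and then dropped as the lid snapped past the catch. It then met a hard stop at the fully shut height (about 108 mm). I pressed to about 48 N on the fingertips at that stop.
- **Other things:** I did not touch the plane, whetstone or tape roll, and they look in place in the last pictures. I did not measure their shift.

No last check failed. The only one that disagreed was the network's cork rest point in the last picture, which fell on the case, so I measured the rest from its visible corners instead.

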